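# Find the rub in the checkout's belt-tension wheel and fit its pads

### The job

The checkout's belt-tension wheel rubs at one place in its turn, where its red pointer faces one of the five seats: turn it by its knob, feel where the drag rises, and leave the wheel standing there, let go, at the worst of the rub. Then take the red pad from the crate and seat it flat and fully home in the seat that the pointer faces; every white pad in the crate goes in the same way into one of the other seats, and the yellow worn pads still sitting in seats go into the black scrap tray. Leave the wheel at its rubbing place and do not knock over or shift the other things on the counter.

Things in the scene. Friction and masses are not known exactly. Their poses are not given: they have to be found in the camera images.
- unit: belt-tension handwheel unit, fixed to the counter: round black base plate 300 mm across and 8 mm thick, with a wheel in the middle and five seats round it. Origin: middle of its underside, on the wheel's upright axis; its +x points to seat2
- wheel: flat aluminium wheel, 156 mm across, 14 thick, turning endlessly about the upright axis through its origin (mid underside, 14 above the counter). Red pointer stripe along its +x. Turns lightly (under 1 N at the knob), stays where left; where the pointer faces one (hidden) seat it rubs: the push at the knob rises to 5-10 N, within 14 degrees of the worst point. At the start the pointer is within 45 degrees of the unit's -x
- knob_mid (a point): middle of the black crank knob that stands on the wheel 50 mm from its axis, opposite the pointer. The knob is 18 mm across and 34 mm tall, its foot 3 mm above the wheel's top face, this point at half height (48 mm above the counter); it turns freely on its own pin, so it can be gripped and led round the circle
- pointed (a point): point that turns with the wheel, 115 mm from the axis straight ahead of the red pointer, 8 mm above the counter: when the pointer faces a seat squarely it lies at that seat's origin
- seat0: seat 0: rectangular pocket on the base plate 115 mm from the wheel's axis, at -120 degrees from the unit's +x. 50 mm long (its x, pointing away from the wheel's axis) by 38 mm wide (its y), rim 5 mm wide and 7 mm high, floor 8 mm above the counter. Origin: middle of the pocket floor. It may hold a worn pad at the start
- seat1: seat 1: rectangular pocket on the base plate 115 mm from the wheel's axis, at -60 degrees from the unit's +x. 50 mm long (its x, pointing away from the wheel's axis) by 38 mm wide (its y), rim 5 mm wide and 7 mm high, floor 8 mm above the counter. Origin: middle of the pocket floor. It may hold a worn pad at the start
- seat2: seat 2: rectangular pocket on the base plate 115 mm from the wheel's axis, at 0 degrees from the unit's +x. 50 mm long (its x, pointing away from the wheel's axis) by 38 mm wide (its y), rim 5 mm wide and 7 mm high, floor 8 mm above the counter. Origin: middle of the pocket floor. It may hold a worn pad at the start
- seat3: seat 3: rectangular pocket on the base plate 115 mm from the wheel's axis, at 60 degrees from the unit's +x. 50 mm long (its x, pointing away from the wheel's axis) by 38 mm wide (its y), rim 5 mm wide and 7 mm high, floor 8 mm above the counter. Origin: middle of the pocket floor. It may hold a worn pad at the start
- seat4: seat 4: rectangular pocket on the base plate 115 mm from the wheel's axis, at 120 degrees from the unit's +x. 50 mm long (its x, pointing away from the wheel's axis) by 38 mm wide (its y), rim 5 mm wide and 7 mm high, floor 8 mm above the counter. Origin: middle of the pocket floor. It may hold a worn pad at the start
- red_pad: red relief pad: flat plastic pad, 46 x 34 x 18 mm (its own x, y, z), origin at its middle; top and bottom are alike; starts lying flat in the crate. 35 to 70 g
- white_pad0: white standard pad (two to four of the four are there): flat plastic pad, 46 x 34 x 18 mm (its own x, y, z), origin at its middle; top and bottom are alike; starts lying flat in the crate. 35 to 70 g
- white_pad1: white standard pad (two to four of the four are there): flat plastic pad, 46 x 34 x 18 mm (its own x, y, z), origin at its middle; top and bottom are alike; starts lying flat in the crate. 35 to 70 g
- white_pad2: white standard pad (two to four of the four are there): flat plastic pad, 46 x 34 x 18 mm (its own x, y, z), origin at its middle; top and bottom are alike; starts lying flat in the crate. 35 to 70 g
- white_pad3: white standard pad (two to four of the four are there): flat plastic pad, 46 x 34 x 18 mm (its own x, y, z), origin at its middle; top and bottom are alike; starts lying flat in the crate. 35 to 70 g
- worn_pad0: yellow worn pad, same size as the others, origin at its middle; if there (two or three of the four are), it sits in seat 0 at the start
- worn_pad1: yellow worn pad, same size as the others, origin at its middle; if there (two or three of the four are), it sits in seat 1 at the start
- worn_pad3: yellow worn pad, same size as the others, origin at its middle; if there (two or three of the four are), it sits in seat 3 at the start
- worn_pad4: yellow worn pad, same size as the others, origin at its middle; if there (two or three of the four are), it sits in seat 4 at the start
- scrap: black scrap tray, fixed, 170 x 130 mm (x, y), 30 mm high, walls and floor 5 mm, open on top, empty at the start; origin: middle of its underside
- crate: blue plastic parts crate (shallow), fixed, 280 x 320 mm (x, y), 12 mm high, walls and floor 5 mm, open on top; origin: middle of its underside. Besides the pads it holds a black round cap (34 mm across, 22 high) and a steel collar (36 mm across, 14 high), which are not needed
- receipt_roll: white paper roll, standing, 72 mm across, 57 high, origin: middle of its underside; not to be disturbed
- cleaner: blue cleaner bottle, 60 mm across, 160 high, origin: middle of its underside; not to be disturbed
- mug: white mug, 76 mm across, 90 high, origin: middle of its underside; not to be disturbed
- divider: green and white divider bar lying flat, 300 x 35 x 35 mm, origin: middle of its underside; not to be disturbed
Mind the look-alikes: they are no part of the job. What is shaped like the scrap but pink is not meant.

How it is judged (in metres and radians):
On the way, in this order (a step that is already met when the one before it is completed fails the run):
1. the wheel has been left standing, untouched, at its rubbing place (contact force between wheel and anything else above 4 N and contact force between wheel and the arm below 0.3 N and contact force between wheel and the fingers below 0.3 N and angular speed of wheel below 0.05 rad/s), for 0.5 s.
2. the red pad is seated in the seat that the pointer faces, the wheel still at its rubbing place (((horizontal distance between red_pad and seat0 below 0.006 m and z of red_pad in the frame of seat0 below 0.012 m and angle between the z axis of red_pad and the z axis of seat0, either way round below 0.06 rad and angle between the x axis of red_pad and the x axis of seat0, either way round below 0.2 rad) or (horizontal distance between red_pad and seat1 below 0.006 m and z of red_pad in the frame of seat1 below 0.012 m and angle between the z axis of red_pad and the z axis of seat1, either way round below 0.06 rad and angle between the x axis of red_pad and the x axis of seat1, either way round below 0.2 rad) or (horizontal distance between red_pad and seat2 below 0.006 m and z of red_pad in the frame of seat2 below 0.012 m and angle between the z axis of red_pad and the z axis of seat2, either way round below 0.06 rad and angle between the x axis of red_pad and the x axis of seat2, either way round below 0.2 rad) or (horizontal distance between red_pad and seat3 below 0.006 m and z of red_pad in the frame of seat3 below 0.012 m and angle between the z axis of red_pad and the z axis of seat3, either way round below 0.06 rad and angle between the x axis of red_pad and the x axis of seat3, either way round below 0.2 rad) or (horizontal distance between red_pad and seat4 below 0.006 m and z of red_pad in the frame of seat4 below 0.012 m and angle between the z axis of red_pad and the z axis of seat4, either way round below 0.06 rad and angle between the x axis of red_pad and the x axis of seat4, either way round below 0.2 rad)) and horizontal distance between red_pad and pointed below 0.04 m and contact force between red_pad and the fingers below 0.1 N and linear speed of red_pad below 0.02 m/s and contact force between wheel and anything else above 4 N), for 0.3 s.
At the end, for the whole second after the job is handed in: The wheel stands still, untouched, at its rubbing place (over 4 N of rub); the red pad lies in the seat the pointer faces, each white pad in another seat, flat on the pocket floor (within 3 mm, 3 degrees), centred within 6 mm; worn pads lie in the scrap tray; all released and at rest (all of step 2 and contact force between wheel and the arm below 0.3 N and contact force between wheel and the fingers below 0.3 N and angular speed of wheel below 0.05 rad/s and ((horizontal distance between white_pad0 and seat0 below 0.006 m and z of white_pad0 in the frame of seat0 below 0.012 m and angle between the z axis of white_pad0 and the z axis of seat0, either way round below 0.06 rad and angle between the x axis of white_pad0 and the x axis of seat0, either way round below 0.2 rad) or (horizontal distance between white_pad0 and seat1 below 0.006 m and z of white_pad0 in the frame of seat1 below 0.012 m and angle between the z axis of white_pad0 and the z axis of seat1, either way round below 0.06 rad and angle between the x axis of white_pad0 and the x axis of seat1, either way round below 0.2 rad) or (horizontal distance between white_pad0 and seat2 below 0.006 m and z of white_pad0 in the frame of seat2 below 0.012 m and angle between the z axis of white_pad0 and the z axis of seat2, either way round below 0.06 rad and angle between the x axis of white_pad0 and the x axis of seat2, either way round below 0.2 rad) or (horizontal distance between white_pad0 and seat3 below 0.006 m and z of white_pad0 in the frame of seat3 below 0.012 m and angle between the z axis of white_pad0 and the z axis of seat3, either way round below 0.06 rad and angle between the x axis of white_pad0 and the x axis of seat3, either way round below 0.2 rad) or (horizontal distance between white_pad0 and seat4 below 0.006 m and z of white_pad0 in the frame of seat4 below 0.012 m and angle between the z axis of white_pad0 and the z axis of seat4, either way round below 0.06 rad and angle between the x axis of white_pad0 and the x axis of seat4, either way round below 0.2 rad)) and contact force between each of white_pad0, white_pad1, white_pad2, white_pad3, worn_pad0, worn_pad1, worn_pad3, worn_pad4 and the fingers below 0.1 N and linear speed of each of white_pad0, white_pad1, white_pad2, white_pad3, worn_pad0, worn_pad1, worn_pad3, worn_pad4 below 0.02 m/s and ((horizontal distance between white_pad1 and seat0 below 0.006 m and z of white_pad1 in the frame of seat0 below 0.012 m and angle between the z axis of white_pad1 and the z axis of seat0, either way round below 0.06 rad and angle between the x axis of white_pad1 and the x axis of seat0, either way round below 0.2 rad) or (horizontal distance between white_pad1 and seat1 below 0.006 m and z of white_pad1 in the frame of seat1 below 0.012 m and angle between the z axis of white_pad1 and the z axis of seat1, either way round below 0.06 rad and angle between the x axis of white_pad1 and the x axis of seat1, either way round below 0.2 rad) or (horizontal distance between white_pad1 and seat2 below 0.006 m and z of white_pad1 in the frame of seat2 below 0.012 m and angle between the z axis of white_pad1 and the z axis of seat2, either way round below 0.06 rad and angle between the x axis of white_pad1 and the x axis of seat2, either way round below 0.2 rad) or (horizontal distance between white_pad1 and seat3 below 0.006 m and z of white_pad1 in the frame of seat3 below 0.012 m and angle between the z axis of white_pad1 and the z axis of seat3, either way round below 0.06 rad and angle between the x axis of white_pad1 and the x axis of seat3, either way round below 0.2 rad) or (horizontal distance between white_pad1 and seat4 below 0.006 m and z of white_pad1 in the frame of seat4 below 0.012 m and angle between the z axis of white_pad1 and the z axis of seat4, either way round below 0.06 rad and angle between the x axis of white_pad1 and the x axis of seat4, either way round below 0.2 rad)) and ((horizontal distance between white_pad2 and seat0 below 0.006 m and z of white_pad2 in the frame of seat0 below 0.012 m and angle between the z axis of white_pad2 and the z axis of seat0, either way round below 0.06 rad and angle between the x axis of white_pad2 and the x axis of seat0, either way round below 0.2 rad) or (horizontal distance between white_pad2 and seat1 below 0.006 m and z of white_pad2 in the frame of seat1 below 0.012 m and angle between the z axis of white_pad2 and the z axis of seat1, either way round below 0.06 rad and angle between the x axis of white_pad2 and the x axis of seat1, either way round below 0.2 rad) or (horizontal distance between white_pad2 and seat2 below 0.006 m and z of white_pad2 in the frame of seat2 below 0.012 m and angle between the z axis of white_pad2 and the z axis of seat2, either way round below 0.06 rad and angle between the x axis of white_pad2 and the x axis of seat2, either way round below 0.2 rad) or (horizontal distance between white_pad2 and seat3 below 0.006 m and z of white_pad2 in the frame of seat3 below 0.012 m and angle between the z axis of white_pad2 and the z axis of seat3, either way round below 0.06 rad and angle between the x axis of white_pad2 and the x axis of seat3, either way round below 0.2 rad) or (horizontal distance between white_pad2 and seat4 below 0.006 m and z of white_pad2 in the frame of seat4 below 0.012 m and angle between the z axis of white_pad2 and the z axis of seat4, either way round below 0.06 rad and angle between the x axis of white_pad2 and the x axis of seat4, either way round below 0.2 rad)) and ((horizontal distance between white_pad3 and seat0 below 0.006 m and z of white_pad3 in the frame of seat0 below 0.012 m and angle between the z axis of white_pad3 and the z axis of seat0, either way round below 0.06 rad and angle between the x axis of white_pad3 and the x axis of seat0, either way round below 0.2 rad) or (horizontal distance between white_pad3 and seat1 below 0.006 m and z of white_pad3 in the frame of seat1 below 0.012 m and angle between the z axis of white_pad3 and the z axis of seat1, either way round below 0.06 rad and angle between the x axis of white_pad3 and the x axis of seat1, either way round below 0.2 rad) or (horizontal distance between white_pad3 and seat2 below 0.006 m and z of white_pad3 in the frame of seat2 below 0.012 m and angle between the z axis of white_pad3 and the z axis of seat2, either way round below 0.06 rad and angle between the x axis of white_pad3 and the x axis of seat2, either way round below 0.2 rad) or (horizontal distance between white_pad3 and seat3 below 0.006 m and z of white_pad3 in the frame of seat3 below 0.012 m and angle between the z axis of white_pad3 and the z axis of seat3, either way round below 0.06 rad and angle between the x axis of white_pad3 and the x axis of seat3, either way round below 0.2 rad) or (horizontal distance between white_pad3 and seat4 below 0.006 m and z of white_pad3 in the frame of seat4 below 0.012 m and angle between the z axis of white_pad3 and the z axis of seat4, either way round below 0.06 rad and angle between the x axis of white_pad3 and the x axis of seat4, either way round below 0.2 rad)) and x of worn_pad0 in the frame of scrap between -0.08 and 0.08 m and y of worn_pad0 in the frame of scrap between -0.06 and 0.06 m and z of each of worn_pad0, worn_pad1, worn_pad3, worn_pad4 in the frame of scrap below 0.04 m and x of worn_pad1 in the frame of scrap between -0.08 and 0.08 m and y of worn_pad1 in the frame of scrap between -0.06 and 0.06 m and x of worn_pad3 in the frame of scrap between -0.08 and 0.08 m and y of worn_pad3 in the frame of scrap between -0.06 and 0.06 m and x of worn_pad4 in the frame of scrap between -0.08 and 0.08 m and y of worn_pad4 in the frame of scrap between -0.06 and 0.06 m).
It fails at once if the receipt roll is shifted by more than 3 cm (distance of receipt_roll from where it was at the start of the episode above 0.03 m).
It fails at once if the cleaner is shifted by more than 3 cm (distance of cleaner from where it was at the start of the episode above 0.03 m).
It fails at once if the mug is shifted by more than 3 cm (distance of mug from where it was at the start of the episode above 0.03 m).
It fails at once if the divider is shifted by more than 3 cm (distance of divider from where it was at the start of the episode above 0.03 m).
Of worn_pad0, worn_pad1, worn_pad3, worn_pad4 only 2 to 3 are there at a start; the rules pass over those that are not, and their reading is None.
Of white_pad0, white_pad1, white_pad2, white_pad3 only 2 to 4 are there at a start; the rules pass over those that are not, and their reading is None.
At some moment in a run one of red_pad, white_pad0, white_pad1, white_pad2, white_pad3 may be knocked a few centimetres aside while the robot is not near it.
It also fails if it takes over 210 s, if anything falls off the work surface, if the arm or the gripper's body presses on something with over 40 N, if the wrist force passes 120 N, or if a joint passes its speed limit or range.

### The arm

A 6-joint arm with a two-finger parallel gripper is mounted at the origin on the work surface. World frame = base frame: x ahead of the robot, y to its left, z up, the work surface at z = 0. Lengths are in m, angles in degrees, forces in N, time in s.
With the tool pointing down it reaches from about 0.4 to 0.825 m from the base axis. Payload 7 kg.
Tool frame: the origin (TCP) lies on the centre line of the jaws, within the pads' length; the fingertips stand 17 mm ahead of it and the grasp point (between the pads) lies 2 mm behind it; x points along the fingers, y is the direction in which the jaws open and shut, and the axes are right-handed (so a half turn about x gives the same grasp; the last joint's range is limited). The gripper opens to 85 mm and grips with 20 to 120 N. Pads are 22 mm wide; open, the fingers measure 114 mm over their backs; the gripper's body (76 mm by 85 mm) begins 54 mm behind the grasp point. The pads swing forward as they close: fully open they stand 13 mm farther back than shut.
Start: joints at [-51.904, 20.546, 0.682, 0, -70.136, -16.507], TCP at [0.248, -0.628, 0.248] pointing down, gripper open.
Joint ranges: [-176.03, 176.03], [-82.01, 121.73], [-58.28, 71.71], [-173.87, 95.51], [-174.79, -0.11], [-173.66, 173.66]. Speed limits (degrees/s): [136.94, 136.94, 172.46, 180, 180, 180].

### API

Orientations are given as a 3x3 rotation matrix whose columns are the frame's x, y, z axes.
In Python, from rig import sensors, snapshot, camera_params, hand_in gives the robot as it stands.
- The arm moves only by the tool arm_command, never from a script. Its arguments are lists of equal length, an entry for each row: "dp": the shift along the tool's x, y, z in mm, a list of three; "delta_rot": the turn, a rotation vector about the tool's x, y, z in units of 5 degrees (1.0 is 5 degrees), a list of three. A call has 1 to 5 rows; each row shifts and turns the commanded pose from where the row before left it, along the tool's axes as they then stand; what a row does not reach is not made up. A row lasts 1/10 s, in which the tool goes at most 50 mm and 8.59 degrees, less where a joint would pass 70% of its speed; a pose out of reach is approached as far as the arm can. A call with a gripper value outside its range is refused whole. "grip" is the opening, from 0 (shut) to 1 (fully open), set as the call begins (left out, the last holds). The fingers move at their own pace and stop on an object; "squeeze" is the grip in N (left out, the last holds). Time passes only in rows, so rows that do not move let the fingers close. It gives the time, the measured TCP pose, the force and the opening at its end, in the units of the state.
- sensors.read_state(): the state, without advancing time (a new reading comes with each control period).
- snapshot(name): name is "side" or "top"; returns (picture, depth): 420x560x3 uint8, red, green, blue; 420x560 float32, m along the optical axis (not along the pixel's ray), 0 where there is no reading.
- camera_params(name): a dict with "camera_matrix" (3x3 intrinsics, pixels), "distortion" ([k1, k2, p1, p2, k3] as OpenCV has them; the pictures are not rectified), "rvec" (rotation vector, rad) and "tvec" (3), from world to camera coordinates, as OpenCV has them. Camera axes: x right, y down, z forward; pixel columns grow to the right and rows downward; lengths in m; the calibration is good to about 2 mm. A picture is of the moment at which its call begins. camera_params takes no time and is no camera call.
- hand_in(): hands the job in, once; it reports no verdict.
The state is a dict: "time": time; "joint_positions": joint angles; "joint_vel": joint speeds; "tau": joint torques, N m; "position": TCP position; "ee_rot": TCP orientation; "wrist_force": force on the tool from outside, world axes, zero at the start; "torque": the same for the moment, N m; "opening": finger opening in m.
Only numpy, scipy, OpenCV 4.12 (cv2) and the standard library are available. Lean on these libraries where they do the work, as an engineer would, in place of code of your own. Each camera call takes 0.05 s, during which the arm holds its last target.

## Working session

There is one attempt and no reset: what is moved stays moved. The work goes in short steps, Python scripts to look and compute and a tool call to move; the robot and the scene stay as the last step left them, time stands still between calls to the robot, and variables do not carry over. Pictures are saved under pics/ and viewed, and the job is handed in when it is done.

Besides the shell and the picture viewer there is one more tool, called after "Request:" as name(argument=value, ...) on one line, values as JSON. arm_command: Moves the arm, as the interface text tells. Its arguments: {"type":"object","properties":{"dp":{"type":"array","items":{"type":"array","items":{"type":"number"}}},"delta_rot":{"type":"array","items":{"type":"array","items":{"type":"number"}}},"grip":{"type":"number"},"squeeze":{"type":"number"}},"required":["dp","delta_rot"]}

```bash
ls; mkdir -p pics
python3 - <<'E'
from rig import sensors, snapshot, camera_params
import cv2,numpy as np
s=sensors.read_state(); print(s)
for n in("top","side"):
    im,d=snapshot(n); cv2.imwrite(f"pics/{n}0.png",im[:,:,::-1]); np.savez(f"{n}0.npz",im=im,d=d); print(n,camera_params(n), d[d>0].min(),d.max())
E
```

```text
pics
{'time': 0.0, 'joint_positions': array([-5.19038532e+01,  2.05914081e+01,  6.34634667e-01, -1.95011771e-02,
       -7.01366820e+01, -1.65070022e+01]), 'joint_vel': array([ 0.0885527 , -0.15404334,  0.06117558,  0.13948804,  0.02888375,
       -0.04234932]), 'tau': array([ 6.34676398e-04, -5.83315372e+01,  2.93431592e+01,  6.93680137e+00,
       -5.88744268e-03, -9.84425981e-06]), 'position': array([ 0.24817587, -0.62723697,  0.24737246]), 'ee_rot': array([[-7.54432692e-04, -3.67839987e-01,  9.29888797e-01],
       [ 1.48112867e-03,  9.29887631e-01,  3.67840727e-01],
       [-9.99998619e-01,  1.65479603e-03, -1.56719277e-04]]), 'wrist_force': array([-0.32795934, -0.56132849, -0.42589336]), 'torque': array([-0.00949351,  0.01201807,  0.04488033]), 'opening': 0.08524620015954455}
top {'camera_matrix': array([[532.66136937,   0.        , 285.54603639],
       [  0.        , 532.66136937, 201.23579239],
       [  0.        ,   0.        ,   1.        ]]), 'distortion': array([-0.10423463,  0.        ,  0.        ,  0.        ,  0.        ]), 'rvec': array([ 2.10976322, -2.15816646,  0.18998314]), 'tvec': array([-0.07633815,  0.52110871,  1.54626947])} 0.7501167 2.60158
side {'camera_matrix': array([[484.42517431,   0.        , 283.01423606],
       [  0.        , 484.42517431, 207.04632711],
       [  0.        ,   0.        ,   1.        ]]), 'distortion': array([-0.15625789,  0.        ,  0.        ,  0.        ,  0.        ]), 'rvec': array([ 0.69318309, -2.55175593,  1.19235647]), 'tvec': array([0.38697471, 0.25616529, 1.10209614])} 0.43845206 3.8522618
```

View pics/top0.png

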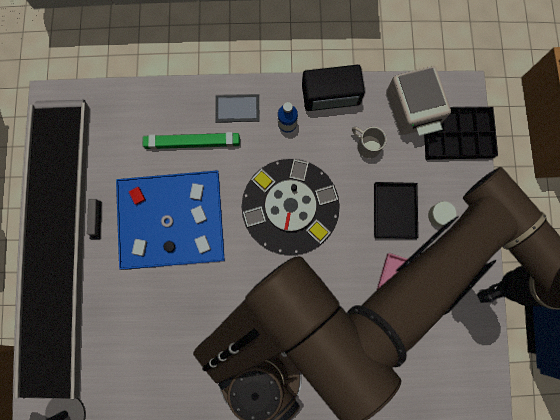

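View pics/side0.png

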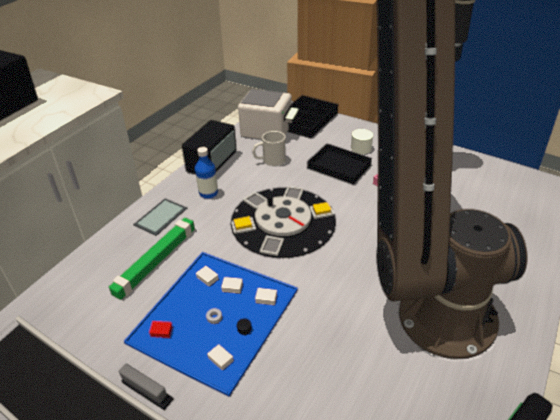

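```bash
cat > h.py <<'E'
from rig import sensors, snapshot, camera_params
import cv2,numpy as np
def ray(n,uv,z):
    p=camera_params(n);R=cv2.Rodrigues(p["rvec"])[0];t=p["tvec"]
    uv=np.asarray(uv,float).reshape(-1,1,2)
    n_=cv2.undistortPoints(uv,p["camera_matrix"],p["distortion"])[:,0]
    d=np.c_[n_,np.ones(len(n_))]@R; c=-R.T@t
    s=(z-c[2])/d[:,2]; return c+s[:,None]*d
def proj(n,P):
    p=camera_params(n); return cv2.projectPoints(np.asarray(P,float).reshape(-1,1,3),p["rvec"],p["tvec"],p["camera_matrix"],p["distortion"])[0][:,0]
def tip():
    s=sensors.read_state(); R=s["ee_rot"]; return s["position"],R,s
def masks(im):
    hsv=cv2.cvtColor(im,cv2.COLOR_RGB2HSV);h,s,v=[hsv[:,:,i].astype(int) for i in range(3)]
    return dict(red=((h<8)|(h>172))&(s>150)&(v>90), yellow=(h>18)&(h<36)&(s>130)&(v>110), white=(s<60)&(v>165), blue=(h>100)&(h<125)&(s>140)&(v>60))
def blobs(m,roi,amin=30,amax=1e5):
    M=np.zeros(m.shape,np.uint8);x0,y0,x1,y1=roi;M[y0:y1,x0:x1]=m[y0:y1,x0:x1]
    out=[]
    for c in cv2.findContours(M,cv2.RETR_EXTERNAL,cv2.CHAIN_APPROX_NONE)[0]:
        a=cv2.contourArea(c)
        if amin<=a<=amax:
            mo=cv2.moments(c); out.append((mo["m10"]/mo["m00"],mo["m01"]/mo["m00"],a,c))
    return out
def view(src,roi,name,k=5,pts=None):
    x0,y0,x1,y1=roi; c=cv2.resize(src[y0:y1,x0:x1],None,fx=k,fy=k,interpolation=cv2.INTER_CUBIC)[:,:,::-1].copy()
    if pts is not None:
        for u,v in pts: cv2.circle(c,(int((u-x0+.5)*k),int((v-y0+.5)*k)),3,(255,0,255),1)
    cv2.imwrite("pics/"+name,c)
def padpose(n,c,ztop):
    # min-area rect of the outline cast onto the top plane -> centre, yaw of long axis
    w=ray(n,c.reshape(-1,2),ztop)[:,:2]*1000
    r=cv2.minAreaRect(w.astype(np.float32)); b=cv2.boxPoints(r)
    e=[b[1]-b[0],b[2]-b[1]]; e=max(e,key=np.linalg.norm)
    return np.array(r[0])/1000, np.degrees(np.arctan2(e[1],e[0]))%180, sorted(r[1])
E
python3 - <<'E'
from h import *
d=np.load("top0.npz");im=d["im"];D=d["d"]
view(im,(235,150,345,260),"c_unit.png",5)
view(im,(110,165,230,275),"c_crate.png",5)
view(im,(360,80,510,280),"c_scrap.png",3)
m=masks(im)
for k in("red","white"):
  for b in blobs(m[k],(118,172,222,268),25):
    p=padpose("top",b[3],.023); print(k,np.round(b[:3],1),p, ray("top",b[:2],.023))
for k in("yellow","red"):
  for b in blobs(m[k],(240,155,340,255),15):
    print(k,np.round(b[:3],1),padpose("top",b[3],.026),"mom", ray("top",b[:2],.026))
E
```

```text
red [136.2 195.  128.5] (array([0.55266217, 0.3677522 ]), np.float32(27.357262), [31.39562225341797, 44.052364349365234]) [[0.55279291 0.36792211 0.023     ]]
yellow [318.2 230.9 141.5] (array([ 0.43061374, -0.18420383]), np.float32(43.438858), [32.06621551513672, 42.38182830810547]) mom [[ 0.4302008  -0.18409122  0.026     ]]
yellow [262.6 179.4 131. ] (array([ 0.59189612, -0.02020795]), np.float32(44.654263), [32.37641906738281, 43.758453369140625]) mom [[ 0.59158975 -0.01981567  0.026     ]]
red [286.9 221.2  37. ] (array([ 0.46225128, -0.09128109]), np.float32(167.47162), [9.437602996826172, 49.92394256591797]) mom [[ 0.46162349 -0.09106202  0.026     ]]
```

View pics/c_unit.png

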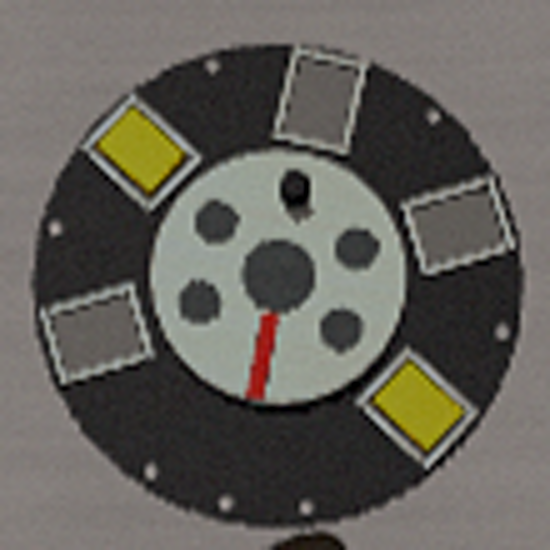

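View pics/c_crate.png

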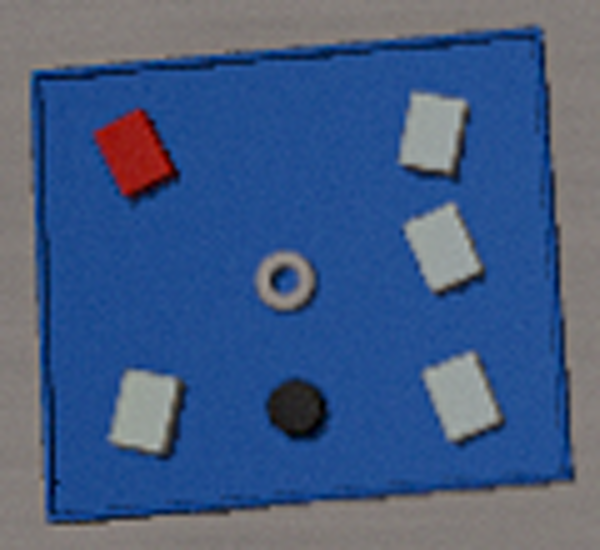

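View pics/c_scrap.png

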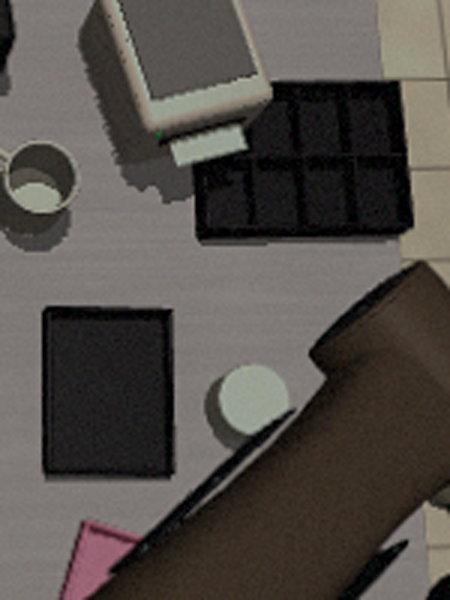

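```bash
cat >> h.py <<'E'
masks0=masks
def masks(im):
    o=masks0(im); hsv=cv2.cvtColor(im,cv2.COLOR_RGB2HSV).astype(int); s,v=hsv[:,:,1],hsv[:,:,2]
    o["white"]=(s<60)&(v>140); o["dark"]=v<60; return o
E
python3 - <<'E'
from h import *
d=np.load("top0.npz");im=d["im"];D=d["d"]
m=masks(im)
for k in("red","white"):
  for b in blobs(m[k],(120,174,220,266),25):
    p=padpose("top",b[3],.023); print(k,np.round(b[:3],1),p, ray("top",b[:2],.023))
# plate
for b in blobs(m["dark"],(236,150,345,258),3000): 
    w=ray("top",cv2.convexHull(b[3]).reshape(-1,2),.008)[:,:2]; print("plate",b[2],cv2.minEnclosingCircle((w*1000).astype(np.float32)))
    w=ray("top",b[3].reshape(-1,2),.008)[:,:2]; w=w[np.abs(np.linalg.norm(w-[.509,-.1],axis=1)-.15)<.01]
    A=np.c_[2*w,np.ones(len(w))]; s=np.linalg.lstsq(A,(w**2).sum(1),rcond=None)[0]; print("fit",s[:2],np.sqrt(s[2]+s[0]**2+s[1]**2),len(w))
for b in blobs(m["white"],(265,180,317,234),300):
    w=ray("top",cv2.convexHull(b[3]).reshape(-1,2),.028)[:,:2]; e=cv2.fitEllipse((w*1000).astype(np.float32)); print("wheel",e)
# empty floors
hsv=cv2.cvtColor(im,cv2.COLOR_RGB2HSV).astype(int)
g=(hsv[:,:,1]<60)&(hsv[:,:,2]>85)&(hsv[:,:,2]<140)
for b in blobs(g,(240,156,341,254),40):
    print("grey",np.round(b[:3],1),padpose("top",b[3],.008))
# dark trays
for b in blobs(m["dark"],(368,175,425,245),500):
    print("scrap",b[:3],padpose("top",b[3],.03))
print(D[205:215,392:400].mean(), D[200:204,352:360])
E
```

```text
red [136.2 195.  128.5] (array([0.55266217, 0.3677522 ]), np.float32(27.357262), [31.39562225341797, 44.052364349365234]) [[0.55279291 0.36792211 0.023     ]]
white [138.2 246.5 126.5] (array([0.39508392, 0.35841663]), np.float32(167.97223), [32.084503173828125, 43.47758865356445]) [[0.3949146  0.35812723 0.023     ]]
white [201.6 243.8 126.5] (array([0.39944858, 0.16614032]), np.float32(20.594465), [31.81018829345703, 41.62019348144531]) [[0.39926529 0.16621706 0.023     ]]
white [197.7 214.1 130. ] (array([0.489328  , 0.17814474]), np.float32(23.010708), [32.091609954833984, 43.496551513671875]) [[0.48947031 0.17806592 0.023     ]]
white [195.7 190.9 123.5] (array([0.56109271, 0.18476172]), np.float32(167.85231), [31.498334884643555, 43.58274459838867]) [[0.56110252 0.18457583 0.023     ]]
plate 4034.5 ((510.7801818847656, -102.59819030761719), 149.63775634765625)
fit [ 0.51050483 -0.1020692 ] 0.14693888621555626 261
wheel ((510.7754821777344, -101.97867584228516), (151.45986938476562, 152.30250549316406), 169.47628784179688)
grey [331.1 241.8 434. ] (array([ 0.40974545, -0.23276675]), np.float32(141.92186), [82.2459945678711, 175.2359619140625])
grey [254.  216.4 179.5] (array([0.48225012, 0.00933484]), np.float32(105.592224), [49.29711151123047, 59.03053665161133])
grey [ 284.8  185.8 2106.5] (array([ 0.51766895, -0.10233868]), np.float32(88.74631), [300.9211730957031, 310.9555358886719])
scrap (395.42208742940807, 210.53914801645402, 2390.5) (array([ 0.48701074, -0.42070413]), np.float32(176.99359), [132.44801330566406, 175.1349639892578])
1.6287682 [[1.6350268 1.6386433 1.6456376 1.6356119 1.6356218 1.6364853 1.642513
  1.6308473]
 [1.6367723 1.6429095 1.6427122 1.6408464 1.6348562 1.6416507 1.6507567
  1.6382185]
 [1.6373727 1.6381902 1.6370993 1.629773  1.6385016 1.6329734 1.6392283
  1.6434951]
 [1.6360966 1.6337425 1.6383268 1.641758  1.6421654 1.6345571 1.6330959
  1.6410385]]
```

Run:
```python
from h import *
d=np.load("top0.npz");im=d["im"];D=d["d"]
p=camera_params("top");R=cv2.Rodrigues(p["rvec"])[0];t=p["tvec"]
def hz(u,v,r=1):
    z=np.median(D[v-r:v+r+1,u-r:u+r+1]); n=cv2.undistortPoints(np.array([[[u,v]]],float),p["camera_matrix"],p["distortion"])[0,0]
    return R.T@(z*np.r_[n,1]-t)
for q in [(291,205),(278,194),(300,215),(294,187),(299,170),(318,231),(396,210),(136,195),(198,214)]: print(q,np.round(hz(*q),4))
ds=np.load("side0.npz")["im"]
view(ds,(220,170,350,270),"s_unit.png",6)
C=np.array([.5110,-.1021]);a=np.radians(-12.4)
k=np.r_[C+.05*np.array([np.cos(a),np.sin(a)]),.065]; print(k,proj("side",k),proj("top",k))
m=masks(ds)
for b in blobs(m["yellow"],(220,170,350,270),15): print("side y",b[:3],ray("side",b[:2],.026))
```

```text
(291, 205) [ 0.5096 -0.1044  0.0324]
(278, 194) [ 0.5447 -0.066   0.0294]
(300, 215) [ 0.4792 -0.1308  0.028 ]
(294, 187) [ 0.5573 -0.1139  0.0686]
(299, 170) [ 0.6225 -0.1322  0.0089]
(318, 231) [ 0.4299 -0.1835  0.0258]
(396, 210) [ 0.4914 -0.4271  0.0043]
(136, 195) [0.5527 0.3685 0.0228]
(198, 214) [0.4897 0.1772 0.0236]
[ 0.55983361 -0.11283677  0.065     ] [[269.87981417 195.12106074]] [[293.58577258 186.41437961]]
side y (242.38095238095238, 222.29629629629628, 157.5) [[ 0.58903227 -0.01414156  0.026     ]]
side y (321.4583333333333, 207.77364864864865, 148.0) [[ 0.42897106 -0.17750309  0.026     ]]
```

View pics/s_unit.png

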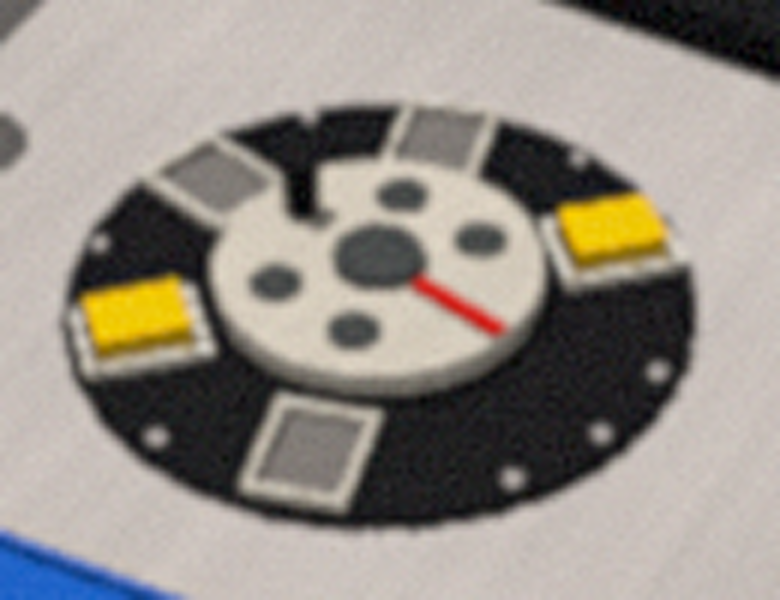

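Request:
arm_command(dp=[[0, 0, 0], [0, 0, 0], [0, 0, 0]], delta_rot=[[1.45, 0, 0], [1.45, 0, 0], [1.43, 0, 0]], grip=0.6, squeeze=60)

```text
time: 0.4
position: [0.2482, -0.6274, 0.2477]
ee_rot: [[-0.0, 0.006, 1.0], [0.001, 1.0, -0.006], [-1.0, 0.001, -0.0]]
wrist_force: [-0.5, -0.1, 0.5]
opening: 0.0508
```

Request:
arm_command(dp=[[0, 40, 24], [0, 40, 24], [0, 40, 24], [0, 40, 24], [0, 40, 24]], delta_rot=[[0, 0, 0], [0, 0, 0], [0, 0, 0], [0, 0, 0], [0, 0, 0]])

```text
time: 0.9
position: [0.369, -0.426, 0.248]
ee_rot: [[-0.0, 0.001, 1.0], [0.0, 1.0, -0.001], [-1.0, 0.0, -0.0]]
wrist_force: [0.2, -0.2, 0.1]
opening: 0.0512
```

Request:
arm_command(dp=[[0, 40, 24], [0, 40, 24], [0, 40, 24], [0, 40, 24], [0, 40, 24]], delta_rot=[[0, 0, 0], [0, 0, 0], [0, 0, 0], [0, 0, 0], [0, 0, 0]])

```text
time: 1.4
position: [0.4892, -0.226, 0.2483]
ee_rot: [[-0.0, 0.001, 1.0], [0.0, 1.0, -0.001], [-1.0, 0.0, -0.0]]
wrist_force: [0.7, -0.4, 0.5]
opening: 0.0511
```

Request:
arm_command(dp=[[0, 38, 24], [0, 38, 24], [0, 38, 24], [0, 0, 0]], delta_rot=[[0, 0, 0], [0, 0, 0], [0, 0, 0], [0, 0, 0]])

```text
time: 1.8
position: [0.563, -0.1102, 0.2476]
ee_rot: [[-0.0, -0.003, 1.0], [0.0, 1.0, 0.003], [-1.0, 0.0, -0.0]]
wrist_force: [-0.6, -0.9, 0.2]
opening: 0.0514
```

Request:
arm_command(dp=[[40, -2.5, -3], [40, 0, 0], [40, 0, 0], [25, 0, 0], [0, 0, 0]], delta_rot=[[0, 0, 0], [0, 0, 0], [0, 0, 0], [0, 0, 0], [0, 0, 0]])

```text
time: 2.3
position: [0.5549, -0.1169, 0.0995]
ee_rot: [[-0.008, 0.002, 1.0], [-0.0, 1.0, -0.002], [-1.0, -0.0, -0.008]]
wrist_force: [0.4, 0.4, -0.7]
opening: 0.0513
```

Run:
```python
from h import *
im,d=snapshot("side"); view(im,(200,120,350,270),"s1.png",5)
print(sensors.read_state()["position"],sensors.read_state()["wrist_force"])
```

```text
[ 0.55661628 -0.11685838  0.10193379] [0.43205608 1.01196238 0.65652287]
```

View pics/s1.png

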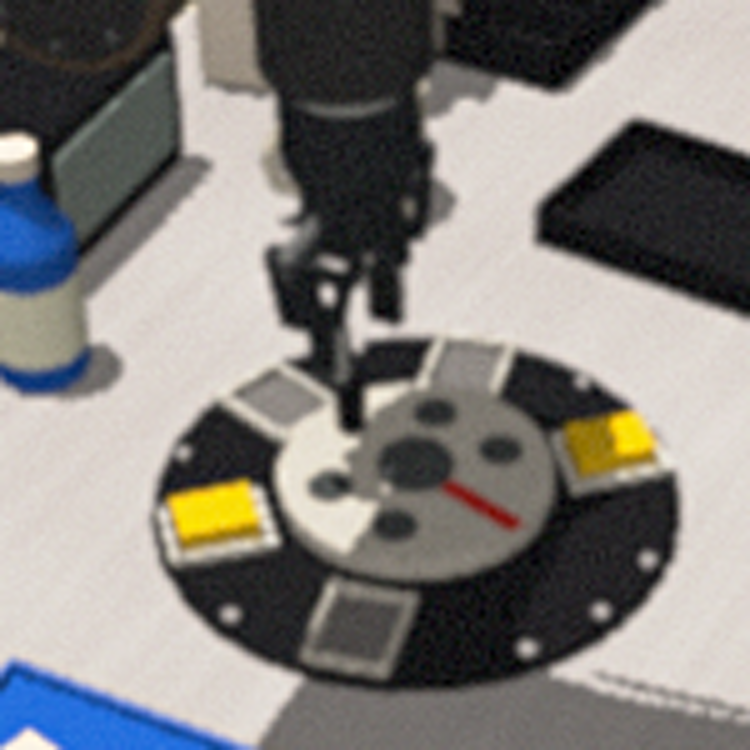

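Request:
arm_command(dp=[[20, 4, 3], [20, 0, 0], [10, 0, 0], [0, 0, 0], [0, 0, 0]], delta_rot=[[0, 0, 0], [0, 0, 0], [0, 0, 0], [0, 0, 0], [0, 0, 0]])

```text
time: 2.85
position: [0.5617, -0.1125, 0.0546]
ee_rot: [[0.001, 0.001, 1.0], [-0.0, 1.0, -0.001], [-1.0, -0.0, 0.001]]
wrist_force: [0.2, -0.6, 0.6]
opening: 0.0513
```

Request:
arm_command(dp=[[0, 0, 0], [0, 0, 0], [0, 0, 0], [0, 0, 0], [0, 0, 0]], delta_rot=[[0, 0, 0], [0, 0, 0], [0, 0, 0], [0, 0, 0], [0, 0, 0]], grip=0, squeeze=50)

```text
time: 3.35
position: [0.5614, -0.1125, 0.0544]
ee_rot: [[0.001, 0.001, 1.0], [-0.0, 1.0, -0.001], [-1.0, -0.0, 0.001]]
wrist_force: [-1.2, 0.8, 5.3]
opening: 0.0161
```

Run:
```python
from h import *
a=np.radians(np.r_[np.linspace(-12.4,-74.6,11),np.linspace(-74.6,-374.6,51)[1:]])
P=50*np.c_[np.cos(a),np.sin(a)]; D=np.diff(P,axis=0)
for i in range(0,60,5): print(round(np.degrees(a[i+5]),1),[[0,round(d[1],1),round(d[0],1)] for d in D[i:i+5]])
```

```text
-43.5 [[0, np.float64(-5.2), np.float64(-1.5)], [0, np.float64(-5.0), np.float64(-2.0)], [0, np.float64(-4.8), np.float64(-2.5)], [0, np.float64(-4.5), np.float64(-3.0)], [0, np.float64(-4.1), np.float64(-3.5)]]
-74.6 [[0, np.float64(-3.7), np.float64(-3.9)], [0, np.float64(-3.3), np.float64(-4.3)], [0, np.float64(-2.8), np.float64(-4.7)], [0, np.float64(-2.3), np.float64(-4.9)], [0, np.float64(-1.7), np.float64(-5.1)]]
-104.6 [[0, np.float64(-1.1), np.float64(-5.1)], [0, np.float64(-0.6), np.float64(-5.2)], [0, np.float64(-0.0), np.float64(-5.2)], [0, np.float64(0.5), np.float64(-5.2)], [0, np.float64(1.1), np.float64(-5.1)]]
-134.6 [[0, np.float64(1.6), np.float64(-5.0)], [0, np.float64(2.1), np.float64(-4.8)], [0, np.float64(2.6), np.float64(-4.6)], [0, np.float64(3.0), np.float64(-4.3)], [0, np.float64(3.5), np.float64(-3.9)]]
-164.6 [[0, np.float64(3.9), np.float64(-3.5)], [0, np.float64(4.2), np.float64(-3.1)], [0, np.float64(4.5), np.float64(-2.6)], [0, np.float64(4.8), np.float64(-2.2)], [0, np.float64(5.0), np.float64(-1.7)]]
-194.6 [[0, np.float64(5.1), np.float64(-1.1)], [
[... 693 characters left out ...]
p.float64(-0.5), np.float64(5.2)], [0, np.float64(-1.1), np.float64(5.1)]]
-314.6 [[0, np.float64(-1.6), np.float64(5.0)], [0, np.float64(-2.1), np.float64(4.8)], [0, np.float64(-2.6), np.float64(4.6)], [0, np.float64(-3.0), np.float64(4.3)], [0, np.float64(-3.5), np.float64(3.9)]]
-344.6 [[0, np.float64(-3.9), np.float64(3.5)], [0, np.float64(-4.2), np.float64(3.1)], [0, np.float64(-4.5), np.float64(2.6)], [0, np.float64(-4.8), np.float64(2.2)], [0, np.float64(-5.0), np.float64(1.7)]]
-374.6 [[0, np.float64(-5.1), np.float64(1.1)], [0, np.float64(-5.2), np.float64(0.6)], [0, np.float64(-5.2), np.float64(0.0)], [0, np.float64(-5.2), np.float64(-0.5)], [0, np.float64(-5.1), np.float64(-1.1)]]
```

Request:
arm_command(dp=[[0, -5.2, -1.5], [0, -5.0, -2.0], [0, -4.8, -2.5], [0, -4.5, -3.0], [0, -4.1, -3.5]], delta_rot=[[0, 0, 0], [0, 0, 0], [0, 0, 0], [0, 0, 0], [0, 0, 0]])

```text
time: 3.85
position: [0.5489, -0.136, 0.0544]
ee_rot: [[0.002, 0.001, 1.0], [0.0, 1.0, -0.001], [-1.0, 0.0, 0.002]]
wrist_force: [-0.9, 3.2, 6.6]
opening: 0.0164
```

Request:
arm_command(dp=[[0, -3.7, -3.9], [0, -3.3, -4.3], [0, -2.8, -4.7], [0, -2.3, -4.9], [0, -1.7, -5.1]], delta_rot=[[0, 0, 0], [0, 0, 0], [0, 0, 0], [0, 0, 0], [0, 0, 0]])

```text
time: 4.35
position: [0.5279, -0.1493, 0.0545]
ee_rot: [[0.005, 0.0, 1.0], [0.001, 1.0, -0.0], [-1.0, 0.001, 0.005]]
wrist_force: [4.8, 4.5, 1.3]
opening: 0.0158
```

Request:
arm_command(dp=[[0, -1.1, -5.1], [0, -0.6, -5.2], [0, 0, -5.2]], delta_rot=[[0, 0, 0], [0, 0, 0], [0, 0, 0]])

```text
time: 4.65
position: [0.5107, -0.1516, 0.0543]
ee_rot: [[0.002, 0.001, 1.0], [-0.0, 1.0, -0.001], [-1.0, -0.0, 0.002]]
wrist_force: [1.3, 1.0, 8.3]
opening: 0.0163
```

Request:
arm_command(dp=[[0, 0.5, -5.2], [0, 1.1, -5.1], [0, 1.6, -5.0], [0, 2.1, -4.8]], delta_rot=[[0, 0, 0], [0, 0, 0], [0, 0, 0], [0, 0, 0]])

```text
time: 5.05
position: [0.4904, -0.1464, 0.0543]
ee_rot: [[0.002, 0.001, 1.0], [-0.0, 1.0, -0.001], [-1.0, -0.0, 0.002]]
wrist_force: [1.3, 0.6, 7.9]
opening: 0.0165
```

Request:
arm_command(dp=[[0, 2.6, -4.6], [0, 3.0, -4.3], [0, 3.5, -3.9]], delta_rot=[[0, 0, 0], [0, 0, 0], [0, 0, 0]])

```text
time: 5.35
position: [0.4775, -0.1373, 0.0543]
ee_rot: [[0.002, 0.001, 1.0], [-0.0, 1.0, -0.001], [-1.0, -0.0, 0.002]]
wrist_force: [1.2, -0.2, 7.4]
opening: 0.0165
```

Request:
arm_command(dp=[[0, -3.5, 3.9], [0, -3.0, 4.3], [0, -2.6, 4.6], [0, -2.1, 4.8], [0, -1.6, 5.0]], delta_rot=[[0, 0, 0], [0, 0, 0], [0, 0, 0], [0, 0, 0], [0, 0, 0]])

```text
time: 5.85
position: [0.5002, -0.1501, 0.0543]
ee_rot: [[0.001, 0.001, 1.0], [-0.0, 1.0, -0.001], [-1.0, -0.0, 0.001]]
wrist_force: [-0.4, 3.3, 10.1]
opening: 0.0167
```

Request:
arm_command(dp=[[0, -1.1, 5.1]], delta_rot=[[0, 0, 0]])

```text
time: 5.95
position: [0.5053, -0.1512, 0.0543]
ee_rot: [[0.001, 0.001, 1.0], [-0.0, 1.0, -0.001], [-1.0, -0.0, 0.001]]
wrist_force: [-0.8, 3.4, 9.1]
opening: 0.0164
```

Request:
arm_command(dp=[[0, -0.2, 2.6]], delta_rot=[[0, 0, 0]])

```text
time: 6.05
position: [0.5081, -0.1514, 0.0543]
ee_rot: [[0.001, 0.001, 1.0], [-0.0, 1.0, -0.001], [-1.0, -0.0, 0.001]]
wrist_force: [-0.4, 1.2, 9.8]
opening: 0.0164
```

Request:
arm_command(dp=[[0, 0.0, 2.6]], delta_rot=[[0, 0, 0]])

```text
time: 6.15
position: [0.5103, -0.1515, 0.0543]
ee_rot: [[0.001, 0.001, 1.0], [-0.001, 1.0, -0.001], [-1.0, -0.001, 0.001]]
wrist_force: [-0.3, -0.2, 9.3]
opening: 0.0167
```

Request:
arm_command(dp=[[0, 0.2, 2.6]], delta_rot=[[0, 0, 0]])

```text
time: 6.25
position: [0.5128, -0.1515, 0.0543]
ee_rot: [[0.001, 0.001, 1.0], [-0.001, 1.0, -0.001], [-1.0, -0.001, 0.001]]
wrist_force: [-0.8, -2.9, 9.0]
opening: 0.0164
```

Request:
arm_command(dp=[[0, 0.3, 2.6]], delta_rot=[[0, 0, 0]])

```text
time: 6.35
position: [0.5153, -0.1514, 0.0543]
ee_rot: [[0.001, 0.001, 1.0], [-0.001, 1.0, -0.001], [-1.0, -0.001, 0.001]]
wrist_force: [0.5, -4.1, 8.8]
opening: 0.0166
```

Request:
arm_command(dp=[[0, 0.4, 2.6]], delta_rot=[[0, 0, 0]])

```text
time: 6.45
position: [0.5173, -0.1512, 0.0543]
ee_rot: [[-0.001, 0.001, 1.0], [-0.001, 1.0, -0.001], [-1.0, -0.001, -0.001]]
wrist_force: [-5.5, -5.3, 13.8]
opening: 0.0167
```

Request:
arm_command(dp=[[0, 0.6, 2.6]], delta_rot=[[0, 0, 0]])

```text
time: 6.55
position: [0.5191, -0.151, 0.0543]
ee_rot: [[-0.002, 0.001, 1.0], [-0.002, 1.0, -0.001], [-1.0, -0.002, -0.002]]
wrist_force: [-4.7, -7.0, 13.7]
opening: 0.0165
```

Request:
arm_command(dp=[[0, 0.7, 2.5]], delta_rot=[[0, 0, 0]])

```text
time: 6.65
position: [0.5214, -0.1506, 0.0543]
ee_rot: [[-0.002, 0.001, 1.0], [-0.002, 1.0, -0.001], [-1.0, -0.002, -0.002]]
wrist_force: [-5.0, -9.2, 12.7]
opening: 0.0164
```

Request:
arm_command(dp=[[0, 0.8, 2.5]], delta_rot=[[0, 0, 0]])

```text
time: 6.75
position: [0.524, -0.15, 0.0543]
ee_rot: [[-0.002, 0.001, 1.0], [-0.002, 1.0, -0.001], [-1.0, -0.002, -0.002]]
wrist_force: [-3.8, -10.6, 11.3]
opening: 0.0164
```

Request:
arm_command(dp=[[0, 0.0, 2.5]], delta_rot=[[0, 0, 0]])

```text
time: 6.85
position: [0.5265, -0.1496, 0.0543]
ee_rot: [[-0.002, 0.001, 1.0], [-0.001, 1.0, -0.001], [-1.0, -0.001, -0.002]]
wrist_force: [-5.7, -1.9, 13.4]
opening: 0.0164
```

Request:
arm_command(dp=[[0, 0.4, 2.5]], delta_rot=[[0, 0, 0]])

```text
time: 6.95
position: [0.5292, -0.1488, 0.0543]
ee_rot: [[-0.002, 0.001, 1.0], [-0.001, 1.0, -0.001], [-1.0, -0.001, -0.002]]
wrist_force: [-4.5, 1.1, 13.1]
opening: 0.0162
```

Request:
arm_command(dp=[[0, 0.9, 2.4]], delta_rot=[[0, 0, 0]])

```text
time: 7.05
position: [0.532, -0.1476, 0.0543]
ee_rot: [[-0.001, 0.001, 1.0], [-0.001, 1.0, -0.001], [-1.0, -0.001, -0.001]]
wrist_force: [-3.3, -0.3, 11.4]
opening: 0.0165
```

Request:
arm_command(dp=[[0, 1.1, 2.4]], delta_rot=[[0, 0, 0]])

```text
time: 7.15
position: [0.5348, -0.1464, 0.0543]
ee_rot: [[-0.0, 0.001, 1.0], [-0.001, 1.0, -0.001], [-1.0, -0.001, -0.0]]
wrist_force: [-1.3, -0.0, 9.6]
opening: 0.0161
```

Request:
arm_command(dp=[[0, 1.3, 2.3]], delta_rot=[[0, 0, 0]])

```text
time: 7.25
position: [0.5375, -0.1449, 0.0543]
ee_rot: [[0.001, 0.001, 1.0], [-0.0, 1.0, -0.001], [-1.0, -0.0, 0.001]]
wrist_force: [-0.8, 0.8, 8.3]
opening: 0.0166
```

Request:
arm_command(dp=[[0, 1.4, 2.2]], delta_rot=[[0, 0, 0]])

```text
time: 7.35
position: [0.5399, -0.1435, 0.0543]
ee_rot: [[0.001, 0.001, 1.0], [-0.001, 1.0, -0.001], [-1.0, -0.001, 0.001]]
wrist_force: [-1.1, -1.0, 9.8]
opening: 0.0163
```

Request:
arm_command(dp=[[0, 1.5, 2.1]], delta_rot=[[0, 0, 0]])

```text
time: 7.45
position: [0.542, -0.142, 0.0543]
ee_rot: [[0.001, 0.001, 1.0], [-0.001, 1.0, -0.001], [-1.0, -0.001, 0.001]]
wrist_force: [-1.3, -1.3, 8.8]
opening: 0.0166
```

Request:
arm_command(dp=[[0, 1.6, 2.1]], delta_rot=[[0, 0, 0]])

```text
time: 7.55
position: [0.5441, -0.1404, 0.0543]
ee_rot: [[0.001, 0.001, 1.0], [-0.001, 1.0, -0.001], [-1.0, -0.001, 0.001]]
wrist_force: [-1.1, 0.2, 9.4]
opening: 0.0163
```

Request:
arm_command(dp=[[0, -2.8, -3.5], [0, -2.4, -3.7], [0, -2.1, -3.9], [0, -1.7, -4.1], [0, -1.4, -4.2]], delta_rot=[[0, 0, 0], [0, 0, 0], [0, 0, 0], [0, 0, 0], [0, 0, 0]])

```text
time: 8.05
position: [0.5263, -0.1498, 0.0544]
ee_rot: [[0.004, 0.0, 1.0], [0.001, 1.0, -0.0], [-1.0, 0.001, 0.004]]
wrist_force: [3.8, 7.8, 4.4]
opening: 0.0165
```

Request:
arm_command(dp=[[0, 0, 0]], delta_rot=[[0, 0, 0]])

```text
time: 8.15
position: [0.5244, -0.1503, 0.0543]
ee_rot: [[0.001, 0.001, 1.0], [0.0, 1.0, -0.001], [-1.0, 0.0, 0.001]]
wrist_force: [-2.9, 3.2, 11.5]
opening: 0.0161
```

Request:
arm_command(dp=[[0, 0, 0], [0, 0, 0], [0, 0, 0]], delta_rot=[[0, 0, 0], [0, 0, 0], [0, 0, 0]], grip=0.5)

```text
time: 8.45
position: [0.5239, -0.1505, 0.053]
ee_rot: [[-0.001, 0.001, 1.0], [-0.0, 1.0, -0.001], [-1.0, -0.0, -0.001]]
wrist_force: [-0.7, -0.5, -0.7]
opening: 0.0426
```

Request:
arm_command(dp=[[-15, 0, 0], [-40, 0, 0], [-40, 0, 0], [-30, 0, 0]], delta_rot=[[0, 0, 0], [0, 0, 0], [0, 0, 0], [0, 0, 0]])

```text
time: 8.85
position: [0.5246, -0.1506, 0.1804]
ee_rot: [[0.001, 0.001, 1.0], [-0.0, 1.0, -0.001], [-1.0, -0.0, 0.001]]
wrist_force: [0.1, -0.1, -0.4]
opening: 0.0428
```

```bash
cat >> h.py <<'E'
C=np.array([.5110,-.1021]); YAW=-14.6
SEAT={i:(C+.115*np.array([np.cos(np.radians(YAW+a)),np.sin(np.radians(YAW+a))]),YAW+a) for i,a in enumerate((-120,-60,0,60,120))}
def plan(x,y,z,phi,n=None,step=45.):
    """rows taking measured pose to (x,y,z) with tool y at yaw phi (tool down); tilt is trimmed in the last row"""
    s=sensors.read_state();p=s["position"].copy();R=s["ee_rot"]; cur=np.degrees(np.arctan2(R[1,1],R[0,1]))
    dphi=(phi-cur+180)%360-180
    T=np.array([x,y,z]);d=(T-p)*1000
    n=n or int(max(np.ceil(np.linalg.norm(d)/step),np.ceil(abs(dphi)/8.3),1))
    rows=[];rots=[]
    for i in range(n):
        f=np.radians(cur+dphi*i/n); y_=np.array([np.cos(f),np.sin(f),0]);z_=np.array([np.sin(f),-np.cos(f),0])
        w=d/n; rows.append([round(float(-w[2]),1),round(float(w@y_),1),round(float(w@z_),1)]); rots.append([round(float(-dphi/n/5),3),0,0])
    for i in range(0,n,5): print("dp",rows[i:i+5]," rot",rots[i:i+5])
    print("cur",np.round(p,4),"phi",round(cur,1),"j6 now",round(s["joint_positions"][5],1),"dphi",round(dphi,1), "rows",n)
def look():
    r={}
    for n in("top","side"): r[n]=snapshot(n)[0]
    return r
def crate(im):
    m=masks(im)
    for k in("red","white"):
      for b in blobs(m[k],(121,175,219,265),25):
        p=padpose("top",b[3],.023); w=ray("top",b[:2],.023)[0]; print(k,np.round(b[:3],1),"xy",np.round(w[:2],4),"yaw long",round(float(p[1]),1),np.round(p[2],1))
E
python3 - <<'E'
from h import *
r=look(); crate(r["top"])
for k,v in SEAT.items(): print(k,v)
view(r["side"],(200,120,350,270),"s2.png",4); cv2.imwrite("pics/t2.png",r["top"][:,:,::-1])
plan(.5528,.3679,.12,117.4)
E
```

```text
red [136.2 195.  128.5] xy [0.5528 0.3679] yaw long 27.4 [31.4 44.1]
white [138.2 246.4 128.5] xy [0.3951 0.3582] yaw long 167.8 [32.3 43.5]
white [166.4 220.5  65.5] xy [0.472  0.2733] yaw long 88.8 [27.5 27.8]
white [194.4 194.5  50.5] xy [0.55   0.1885] yaw long 77.3 [28.4 31.2]
0 (array([ 0.4302524, -0.183983 ]), -134.6)
1 (array([ 0.54153895, -0.21297097]), -74.6)
2 (array([ 0.62228655, -0.13108798]), -14.6)
3 (array([ 0.5917476, -0.020217 ]), 45.4)
4 (array([0.48046105, 0.00877097]), 105.4)
dp [[5.2, 43.2, 2.2], [5.2, 43.1, 3.9], [5.2, 42.9, 5.6], [5.2, 42.7, 7.3], [5.2, 42.3, 9.0]]  rot [[-0.457, 0, 0], [-0.457, 0, 0], [-0.457, 0, 0], [-0.457, 0, 0], [-0.457, 0, 0]]
dp [[5.2, 41.9, 10.7], [5.2, 41.5, 12.3], [5.2, 41.0, 14.0], [5.2, 40.4, 15.6], [5.2, 39.7, 17.2]]  rot [[-0.457, 0, 0], [-0.457, 0, 0], [-0.457, 0, 0], [-0.457, 0, 0], [-0.457, 0, 0]]
dp [[5.2, 39.0, 18.8], [5.2, 38.2, 20.3]]  rot [[-0.457, 0, 0], [-0.457, 0, 0]]
cur [ 0.5267 -0.1507  0.1828] phi 90.0 j6 now -94.6 dphi 27.4 rows 12
```

View pics/s2.png

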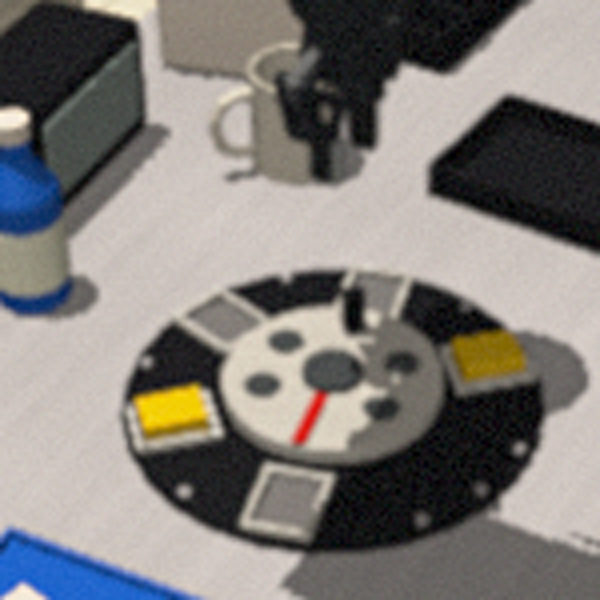

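View pics/t2.png

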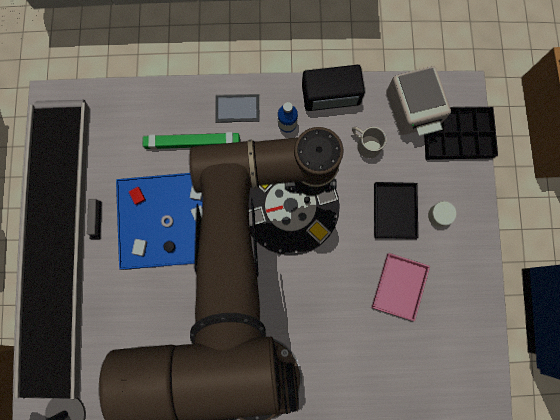

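Request:
arm_command(dp=[[5, 43.2, 2.2], [5, 43.1, 3.9], [5, 42.9, 5.6], [5, 42.7, 7.3], [5, 42.3, 9.0]], delta_rot=[[-0.457, 0, 0], [-0.457, 0, 0], [-0.457, 0, 0], [-0.457, 0, 0], [-0.457, 0, 0]], grip=0.65, squeeze=40)

```text
time: 9.45
position: [0.5349, 0.0671, 0.1524]
ee_rot: [[-0.001, -0.198, 0.98], [-0.0, 0.98, 0.198], [-1.0, -0.0, -0.001]]
wrist_force: [0.6, -0.3, 0.7]
opening: 0.0553
```

Request:
arm_command(dp=[[5, 41.9, 10.7], [5, 41.5, 12.3], [5, 41.0, 14.0], [5, 40.4, 15.6], [5, 39.7, 17.2]], delta_rot=[[-0.457, 0, 0], [-0.457, 0, 0], [-0.457, 0, 0], [-0.457, 0, 0], [-0.457, 0, 0]])

```text
time: 9.95
position: [0.5459, 0.2832, 0.1272]
ee_rot: [[-0.001, -0.389, 0.921], [-0.001, 0.921, 0.389], [-1.0, -0.0, -0.001]]
wrist_force: [1.0, -0.2, 0.5]
opening: 0.0557
```

Request:
arm_command(dp=[[5, 39.0, 18.8], [5, 38.2, 20.3], [0, 0, 0]], delta_rot=[[-0.457, 0, 0], [-0.457, 0, 0], [0, 0, 0]])

```text
time: 10.25
position: [0.5504, 0.3724, 0.1159]
ee_rot: [[-0.001, -0.464, 0.886], [-0.001, 0.886, 0.464], [-1.0, -0.001, -0.001]]
wrist_force: [-1.1, -0.2, -0.8]
opening: 0.0559
```

Run:
```python
from h import *
plan(.5528,.3679,.032,117.4,n=4)
r=look();crate(r["top"]); view(r["side"],(100,230,320,400),"s3.png",3); view(r["top"],(110,165,230,275),"t3.png",5); plan(.5528,.3679,.032,117.4,n=4)
```

```text
dp [[21.0, -1.3, 0.0], [21.0, -1.3, 0.0], [21.0, -1.3, 0.0], [21.0, -1.3, 0.0]]  rot [[0.012, 0, 0], [0.012, 0, 0], [0.012, 0, 0], [0.012, 0, 0]]
cur [0.5504 0.3724 0.1159] phi 117.6 j6 now -113.2 dphi -0.2 rows 4
red [135.  192.9  76. ] xy [0.5593 0.3717] yaw long 115.9 [28.4 31.9]
white [201.8 243.6 114. ] xy [0.3998 0.1654] yaw long 21.7 [29.4 41. ]
white [197.9 213.7 114.5] xy [0.4908 0.1775] yaw long 22.3 [32.3 41.3]
white [196.  190.9 109. ] xy [0.5613 0.1838] yaw long 169.3 [30.9 42.1]
dp [[21.1, -0.5, 0.5], [21.1, -0.5, 0.5], [21.1, -0.5, 0.5], [21.1, -0.5, 0.5]]  rot [[0.001, 0, 0], [0.001, 0, 0], [0.001, 0, 0], [0.001, 0, 0]]
cur [0.5501 0.3686 0.1165] phi 117.4 j6 now -113.2 dphi -0.0 rows 4
```

View pics/s3.png

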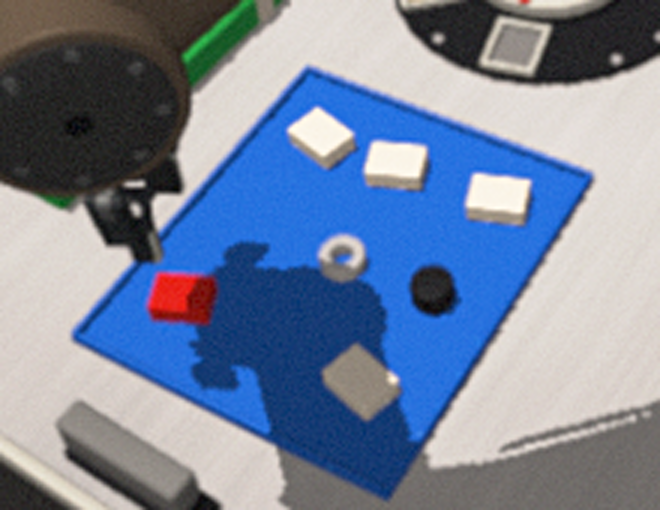

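Request:
arm_command(dp=[[30, -1, 1], [30, -1, 1], [20, 0, 0.2], [6.5, 0, 0], [0, 0, 0]], delta_rot=[[0, 0, 0], [0, 0, 0], [0, 0, 0], [0, 0, 0], [0, 0, 0]])

```text
time: 10.85
position: [0.5535, 0.366, 0.031]
ee_rot: [[-0.001, -0.459, 0.889], [-0.002, 0.889, 0.459], [-1.0, -0.001, -0.002]]
wrist_force: [0.2, 0.2, -0.1]
opening: 0.0552
```

Request:
arm_command(dp=[[0, 0, 0], [0, 0, 0], [0, 0, 0]], delta_rot=[[0, 0, 0], [0, 0, 0], [0, 0, 0]], grip=0)

```text
time: 11.15
position: [0.5546, 0.368, 0.0336]
ee_rot: [[0.002, -0.46, 0.888], [0.002, 0.888, 0.46], [-1.0, 0.001, 0.003]]
wrist_force: [-0.9, -1.2, 5.0]
opening: 0.0325
```

Run:
```python
from h import *
w=np.array([(.5614,-.1125),(.5489,-.136),(.5107,-.1516),(.4904,-.1464),(.4775,-.1373),(.5002,-.1501),(.5265,-.1496),(.532,-.1476),(.5375,-.1449),(.5399,-.1435),(.5441,-.1404)])
from scipy.optimize import least_squares
print(least_squares(lambda c:np.linalg.norm(w-c,axis=1)-.05,[.511,-.102]).x*1000)
s=SEAT[4][0]; o=np.array([-.2656,.964])*.0008
plan(s[0]+o[0],s[1]+o[1],.10,195.4,n=10)
```

```text
[ 512.56025752 -101.60746684]
dp [[-6.6, -28.4, -23.1], [-6.6, -25.0, -26.7], [-6.6, -21.2, -29.9], [-6.6, -16.9, -32.5], [-6.6, -12.3, -34.5]]  rot [[-1.561, 0, 0], [-1.561, 0, 0], [-1.561, 0, 0], [-1.561, 0, 0], [-1.561, 0, 0]]
dp [[-6.6, -7.5, -35.8], [-6.6, -2.6, -36.5], [-6.6, 2.4, -36.5], [-6.6, 7.3, -35.9], [-6.6, 12.1, -34.6]]  rot [[-1.561, 0, 0], [-1.561, 0, 0], [-1.561, 0, 0], [-1.561, 0, 0], [-1.561, 0, 0]]
cur [0.5546 0.368  0.0336] phi 117.4 j6 now -113.0 dphi 78.0 rows 10
```

```bash
cat >> h.py <<'E'
B=np.array([.0016,.0002])
def planc(xy,z,phi,**k): plan(xy[0]+B[0],xy[1]+B[1],z,phi,**k)
E
python3 - <<'E'
from h import *
planc(SEAT[4][0],.10,195.4,n=10)
E
```

```text
dp [[-6.6, -28.6, -23.0], [-6.6, -25.2, -26.6], [-6.6, -21.3, -29.8], [-6.6, -17.1, -32.4], [-6.6, -12.5, -34.4]]  rot [[-1.561, 0, 0], [-1.561, 0, 0], [-1.561, 0, 0], [-1.561, 0, 0], [-1.561, 0, 0]]
dp [[-6.6, -7.7, -35.8], [-6.6, -2.8, -36.5], [-6.6, 2.2, -36.6], [-6.6, 7.1, -35.9], [-6.6, 11.9, -34.6]]  rot [[-1.561, 0, 0], [-1.561, 0, 0], [-1.561, 0, 0], [-1.561, 0, 0], [-1.561, 0, 0]]
cur [0.5546 0.368  0.0336] phi 117.4 j6 now -113.0 dphi 78.0 rows 10
```

Request:
arm_command(dp=[[-20, 0, 0], [-26, 0, 0], [-20, 0, 0]], delta_rot=[[0, 0, 0], [0, 0, 0], [0, 0, 0]])

```text
time: 11.45
position: [0.554, 0.3678, 0.0997]
ee_rot: [[0.001, -0.46, 0.888], [0.001, 0.888, 0.46], [-1.0, 0.0, 0.001]]
wrist_force: [-0.1, 0.7, -0.1]
opening: 0.0326
```

Request:
arm_command(dp=[[0, -28.6, -23.0], [0, -25.2, -26.6], [0, -21.3, -29.8], [0, -17.1, -32.4], [0, -12.5, -34.4]], delta_rot=[[-1.561, 0, 0], [-1.561, 0, 0], [-1.561, 0, 0], [-1.561, 0, 0], [-1.561, 0, 0]])

```text
time: 11.95
position: [0.5171, 0.1867, 0.0985]
ee_rot: [[0.001, -0.919, 0.395], [0.001, 0.395, 0.919], [-1.0, -0.0, 0.001]]
wrist_force: [0.7, -0.2, -0.4]
opening: 0.0323
```

Request:
arm_command(dp=[[0, -7.7, -35.8], [0, -2.8, -36.5], [0, 2.2, -36.6], [0, 7.1, -35.9], [0, 11.9, -34.6]], delta_rot=[[-1.561, 0, 0], [-1.561, 0, 0], [-1.561, 0, 0], [-1.561, 0, 0], [-1.561, 0, 0]])

```text
time: 12.45
position: [0.4809, 0.0073, 0.0985]
ee_rot: [[0.001, -0.962, -0.271], [0.001, -0.271, 0.962], [-1.0, -0.001, 0.0]]
wrist_force: [0.4, 0.7, -0.6]
opening: 0.0326
```

Request:
arm_command(dp=[[0, 0, 0], [0, 0, 0]], delta_rot=[[0, 0, 0], [0, 0, 0]])

```text
time: 12.65
position: [0.4814, 0.0079, 0.0985]
ee_rot: [[0.001, -0.965, -0.263], [0.001, -0.263, 0.965], [-1.0, -0.002, 0.0]]
wrist_force: [-0.2, 0.5, -0.2]
opening: 0.0326
```

Run:
```python
from h import *
r=look(); planc(SEAT[4][0],.033,195.4,n=3)
view(r["side"],(200,150,350,270),"s4.png",5)
cv2.imwrite("pics/t4.png",r["top"][:,:,::-1])
```

```text
dp [[21.8, -0.1, -0.0], [21.8, -0.1, -0.0], [21.8, -0.1, -0.0]]  rot [[-0.004, 0, 0], [-0.004, 0, 0], [-0.004, 0, 0]]
cur [0.4818 0.009  0.0983] phi -164.7 j6 now -9.2 dphi 0.1 rows 3
```

View pics/s4.png

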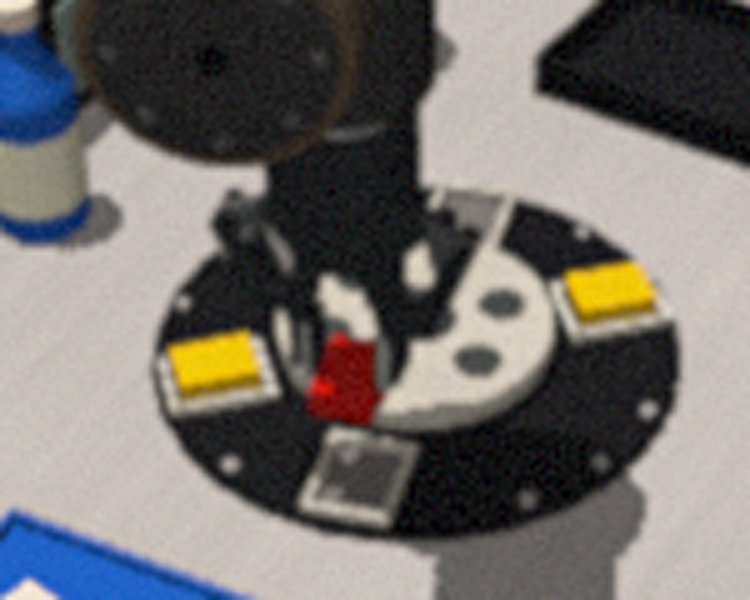

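View pics/t4.png

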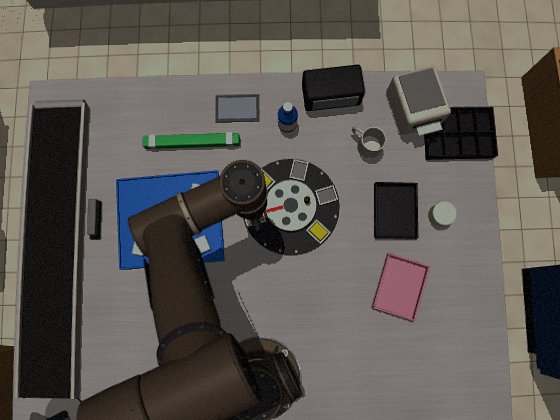

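Request:
arm_command(dp=[[25, 0, 0], [20, 0, 0], [8, 0, 0], [0, 0, 0]], delta_rot=[[0, 0, 0], [0, 0, 0], [0, 0, 0], [0, 0, 0]])

```text
time: 13.15
position: [0.481, 0.009, 0.0441]
ee_rot: [[-0.002, -0.964, -0.266], [-0.001, -0.266, 0.964], [-1.0, 0.002, -0.0]]
wrist_force: [0.3, 0.2, -0.1]
opening: 0.0327
```

Request:
arm_command(dp=[[2, 0, 0], [2, 0, 0], [0, 0, 0]], delta_rot=[[0, 0, 0], [0, 0, 0], [0, 0, 0]])

```text
time: 13.45
position: [0.4817, 0.0087, 0.0421]
ee_rot: [[0.001, -0.964, -0.266], [0.0, -0.266, 0.964], [-1.0, -0.001, -0.0]]
wrist_force: [-3.4, 0.5, 6.9]
opening: 0.0324
```

Request:
arm_command(dp=[[0, 1, 0], [0, 0, 0]], delta_rot=[[0, 0, 0], [0, 0, 0]])

```text
time: 13.65
position: [0.4816, 0.0086, 0.0424]
ee_rot: [[0.003, -0.964, -0.266], [0.001, -0.266, 0.964], [-1.0, -0.003, -0.0]]
wrist_force: [-0.8, 0.7, 5.9]
opening: 0.0326
```

Request:
arm_command(dp=[[1.5, 0.5, 0], [0, 0, 0]], delta_rot=[[0, 0, 0], [0, 0, 0]])

```text
time: 13.85
position: [0.4815, 0.0089, 0.0413]
ee_rot: [[0.004, -0.964, -0.267], [0.001, -0.267, 0.964], [-1.0, -0.004, 0.0]]
wrist_force: [-3.1, 3.0, 11.5]
opening: 0.0325
```

Run:
```python
from h import *
im=snapshot("side")[0]
view(im,(230,200,310,270),"s5.png",9)
q=proj("side",[[*SEAT[4][0],.026]]);print(q)
```

```text
[[271.44680247 240.88436865]]
```

View pics/s5.png

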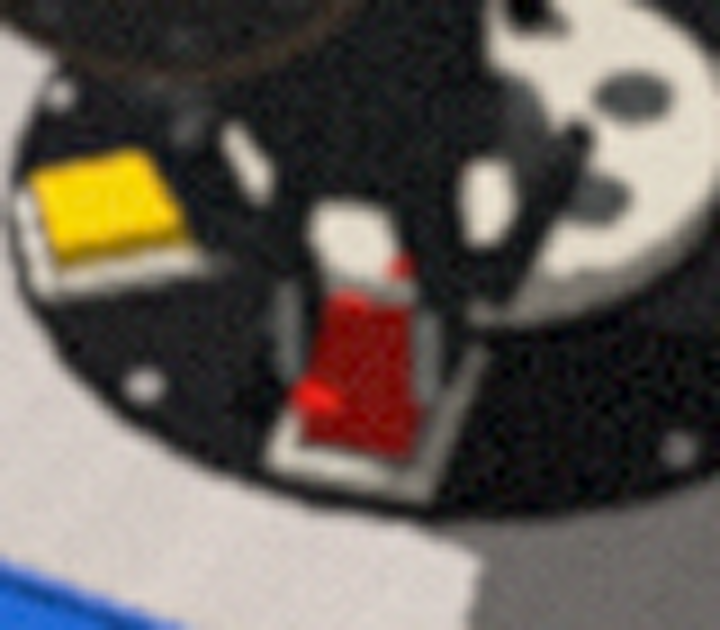

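Request:
arm_command(dp=[[-4, 0, 0], [0, 0.5, 0], [0, 0, 0]], delta_rot=[[0, 0, 0], [0, 0, 0], [0, 0, 0]])

```text
time: 14.2
position: [0.4794, 0.008, 0.0437]
ee_rot: [[0.001, -0.964, -0.266], [0.0, -0.266, 0.964], [-1.0, -0.001, 0.0]]
wrist_force: [-0.3, 0.1, -0.7]
opening: 0.0327
```

Request:
arm_command(dp=[[2, 0, 0], [2, 0, 0], [0, 0, 0]], delta_rot=[[0, 0, 0], [0, 0, 0], [0, 0, 0]])

```text
time: 14.5
position: [0.4798, 0.0085, 0.0399]
ee_rot: [[0.001, -0.964, -0.266], [0.0, -0.266, 0.964], [-1.0, -0.001, 0.0]]
wrist_force: [-4.9, 5.1, 13.8]
opening: 0.0323
```

Request:
arm_command(dp=[[-4, 0, 0], [0, 1, 1], [0, 0, 0]], delta_rot=[[0, 0, 0], [0, 0, 0], [0, 0, 0]])

```text
time: 14.8
position: [0.4777, 0.0085, 0.043]
ee_rot: [[-0.001, -0.964, -0.266], [-0.0, -0.266, 0.964], [-1.0, 0.001, -0.0]]
wrist_force: [0.2, 0.5, -1.8]
opening: 0.0323
```

Request:
arm_command(dp=[[2, 0, 0], [2, 0, 0], [0, 0, 0]], delta_rot=[[0, 0, 0], [0, 0, 0], [0, 0, 0]])

```text
time: 15.1
position: [0.4781, 0.0089, 0.0396]
ee_rot: [[-0.0, -0.964, -0.266], [0.0, -0.266, 0.964], [-1.0, 0.0, 0.0]]
wrist_force: [-5.0, 3.7, 12.8]
opening: 0.0323
```

Run:
```python
from h import *
im=snapshot("side")[0]
view(im,(230,200,310,270),"s6.png",9)
```

```text
(no output)
```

View pics/s6.png

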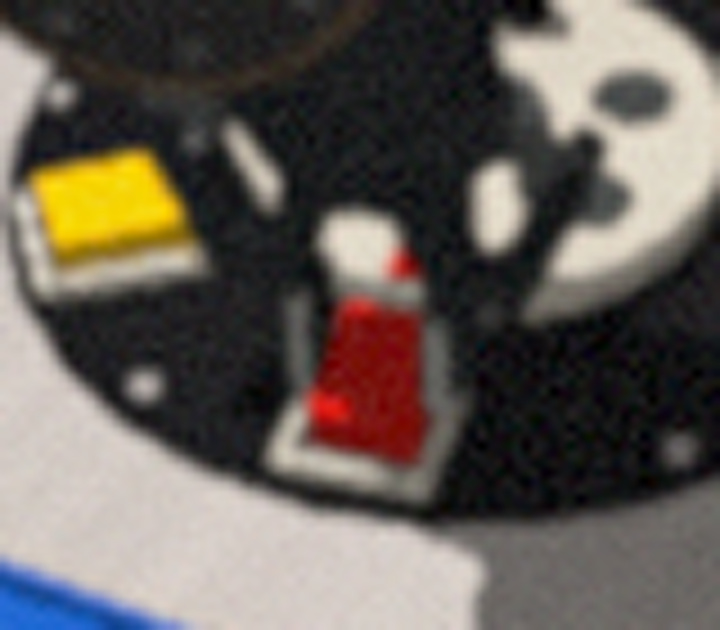

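Request:
arm_command(dp=[[-4, 0, 0], [0, -1.3, 1.5], [0, 0, 0]], delta_rot=[[0, 0, 0], [0, 0, 0], [0, 0, 0]])

```text
time: 15.45
position: [0.4791, 0.0105, 0.0431]
ee_rot: [[0.0, -0.964, -0.266], [0.0, -0.266, 0.964], [-1.0, -0.0, 0.0]]
wrist_force: [0.3, -0.1, -1.1]
opening: 0.0326
```

Request:
arm_command(dp=[[2, 0, 0], [0, 0, 0]], delta_rot=[[0, 0, 0], [0, 0, 0]])

```text
time: 15.65
position: [0.4786, 0.0103, 0.0408]
ee_rot: [[-0.001, -0.964, -0.266], [-0.0, -0.266, 0.964], [-1.0, 0.001, -0.0]]
wrist_force: [0.4, -0.4, -1.4]
opening: 0.0324
```

Request:
arm_command(dp=[[2, 0, 0], [0, 0, 0]], delta_rot=[[0, 0, 0], [0, 0, 0]])

```text
time: 15.85
position: [0.4787, 0.0103, 0.0389]
ee_rot: [[-0.001, -0.964, -0.266], [-0.0, -0.266, 0.964], [-1.0, 0.001, -0.0]]
wrist_force: [0.9, -0.4, -0.8]
opening: 0.0324
```

Now it slides in without force. Continue to home.

Request:
arm_command(dp=[[1, 0, 0], [1, 0, 0], [0, 0, 0]], delta_rot=[[0, 0, 0], [0, 0, 0], [0, 0, 0]])

```text
time: 16.15
position: [0.479, 0.0104, 0.0373]
ee_rot: [[0.0, -0.964, -0.266], [-0.0, -0.266, 0.964], [-1.0, -0.0, -0.0]]
wrist_force: [-0.1, -0.2, 0.4]
opening: 0.0325
```

Request:
arm_command(dp=[[1, 0, 0], [0, 0, 0]], delta_rot=[[0, 0, 0], [0, 0, 0]])

```text
time: 16.35
position: [0.4791, 0.0102, 0.0368]
ee_rot: [[0.0, -0.964, -0.266], [-0.0, -0.266, 0.964], [-1.0, -0.0, -0.0]]
wrist_force: [-1.3, -2.1, 8.5]
opening: 0.0328
```

Request:
arm_command(dp=[[-0.5, 0, 0], [0, 0, 0], [0, 0, 0]], delta_rot=[[0, 0, 0], [0, 0, 0], [0, 0, 0]], grip=0.65)

```text
time: 16.65
position: [0.4789, 0.0104, 0.0367]
ee_rot: [[0.0, -0.964, -0.266], [0.0, -0.266, 0.964], [-1.0, -0.0, 0.0]]
wrist_force: [0.6, -0.1, 0.5]
opening: 0.0555
```

Request:
arm_command(dp=[[-10, 0, 0], [-30, 0, 0], [-40, 0, 0], [-20, 0, 0], [0, 0, 0]], delta_rot=[[0, 0, 0], [0, 0, 0], [0, 0, 0], [0, 0, 0], [0, 0, 0]])

```text
time: 17.15
position: [0.4809, 0.0111, 0.1407]
ee_rot: [[0.006, -0.964, -0.266], [0.002, -0.266, 0.964], [-1.0, -0.007, 0.0]]
wrist_force: [1.3, -0.2, -0.9]
opening: 0.0554
```

```bash
echo 'B=np.zeros(2)' >> h.py
python3 - <<'E'
from h import *
im=snapshot("side")[0]
view(im,(220,170,350,270),"s7.png",6)
# next: worn pad seat3 : long axis 45.4 -> jaws 135.4
planc(SEAT[3][0],.14,135.4)
planc(SEAT[3][0],.14,315.4)
E
```

```text
dp [[-0.1, -12.5, -7.5], [-0.1, -13.3, -5.8], [-0.1, -14.0, -4.0], [-0.1, -14.4, -2.1], [-0.1, -14.5, -0.2]]  rot [[1.5, 0, 0], [1.5, 0, 0], [1.5, 0, 0], [1.5, 0, 0], [1.5, 0, 0]]
dp [[-0.1, -14.4, 1.7], [-0.1, -14.1, 3.5], [-0.1, -13.5, 5.3]]  rot [[1.5, 0, 0], [1.5, 0, 0], [1.5, 0, 0]]
cur [0.4798 0.0108 0.1389] phi -164.6 j6 now -9.4 dphi -60.0 rows 8
dp [[-0.1, -6.6, -4.0], [-0.1, -6.0, -4.9], [-0.1, -5.3, -5.7], [-0.1, -4.5, -6.3], [-0.1, -3.5, -6.9]]  rot [[-1.6, 0, 0], [-1.6, 0, 0], [-1.6, 0, 0], [-1.6, 0, 0], [-1.6, 0, 0]]
dp [[-0.1, -2.5, -7.3], [-0.1, -1.5, -7.6], [-0.1, -0.4, -7.7], [-0.1, 0.7, -7.7], [-0.1, 1.7, -7.5]]  rot [[-1.6, 0, 0], [-1.6, 0, 0], [-1.6, 0, 0], [-1.6, 0, 0], [-1.6, 0, 0]]
dp [[-0.1, 2.8, -7.2], [-0.1, 3.7, -6.8], [-0.1, 4.6, -6.2], [-0.1, 5.5, -5.5], [-0.1, 6.2, -4.7]]  rot [[-1.6, 0, 0], [-1.6, 0, 0], [-1.6, 0, 0], [-1.6, 0, 0], [-1.6, 0, 0]]
cur [0.4798 0.0108 0.1389] phi -164.6 j6 now -9.4 dphi 120.0 rows 15
```

View pics/s7.png

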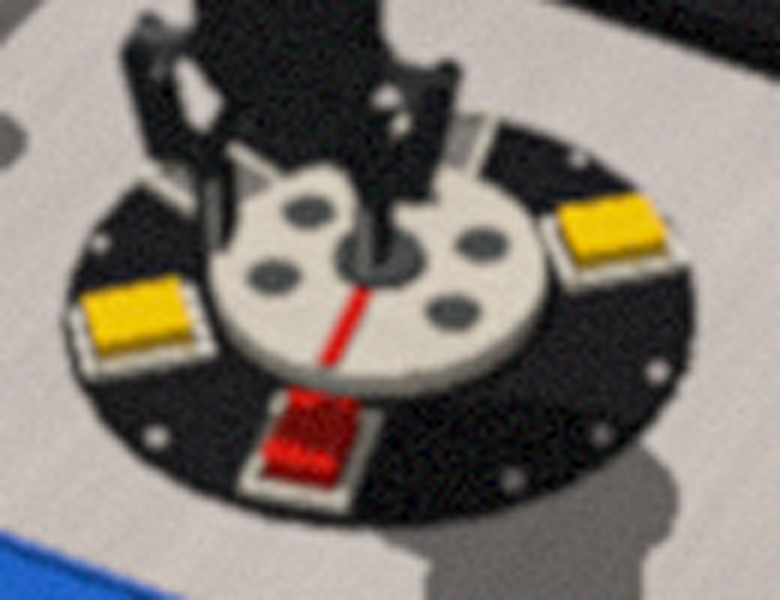

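Request:
arm_command(dp=[[0, -12.5, -7.5], [0, -13.3, -5.8], [0, -14.0, -4.0], [0, -14.4, -2.1], [0, -14.5, -0.2]], delta_rot=[[1.5, 0, 0], [1.5, 0, 0], [1.5, 0, 0], [1.5, 0, 0], [1.5, 0, 0]])

```text
time: 17.7
position: [0.5488, -0.0094, 0.1358]
ee_rot: [[-0.002, -0.924, 0.381], [-0.0, 0.381, 0.924], [-1.0, 0.002, -0.001]]
wrist_force: [0.3, -0.4, 0.5]
opening: 0.0554
```

Request:
arm_command(dp=[[0, -14.4, 1.7], [0, -14.1, 3.5], [0, -13.5, 5.3], [30, 0, 0], [0, 0, 0]], delta_rot=[[1.5, 0, 0], [1.5, 0, 0], [1.5, 0, 0], [0, 0, 0], [0, 0, 0]])

```text
time: 18.2
position: [0.5881, -0.0213, 0.1026]
ee_rot: [[-0.008, -0.711, 0.703], [-0.001, 0.703, 0.711], [-1.0, 0.005, -0.006]]
wrist_force: [-0.6, 0.9, -0.4]
opening: 0.0555
```

Run:
```python
from h import *
planc(SEAT[3][0],.034,135.4,n=3)
```

```text
dp [[22.9, -0.6, 1.1], [22.9, -0.6, 1.1], [22.9, -0.6, 1.1]]  rot [[-0.004, 0, 0], [-0.004, 0, 0], [-0.004, 0, 0]]
cur [ 0.5881 -0.0213  0.1026] phi 135.3 j6 now -61.5 dphi 0.1 rows 3
```

Request:
arm_command(dp=[[0, 0, 0], [0, 0, 0]], delta_rot=[[0, 0, 0], [0, 0, 0]])

```text
time: 18.4
position: [0.5911, -0.0206, 0.1075]
ee_rot: [[0.0, -0.713, 0.701], [-0.0, 0.701, 0.713], [-1.0, -0.0, 0.0]]
wrist_force: [-0.4, -0.5, 0.3]
opening: 0.0552
```

Run:
```python
from h import *
planc(SEAT[3][0],.034,135.4,n=3)
```

```text
dp [[24.5, -0.1, 0.2], [24.5, -0.1, 0.2], [24.5, -0.1, 0.2]]  rot [[0.004, 0, 0], [0.004, 0, 0], [0.004, 0, 0]]
cur [ 0.5911 -0.0206  0.1075] phi 135.5 j6 now -61.5 dphi -0.1 rows 3
```

Request:
arm_command(dp=[[25, -0.1, 0.2], [25, -0.1, 0.2], [16, 0, 0.2], [7, 0, 0], [0, 0, 0]], delta_rot=[[0, 0, 0], [0, 0, 0], [0, 0, 0], [0, 0, 0], [0, 0, 0]])

```text
time: 18.9
position: [0.5914, -0.0203, 0.0339]
ee_rot: [[-0.0, -0.712, 0.702], [-0.0, 0.702, 0.712], [-1.0, 0.0, -0.0]]
wrist_force: [-0.4, -0.2, 0.0]
opening: 0.0556
```

Request:
arm_command(dp=[[0, 0, 0], [0, 0, 0], [0, 0, 0]], delta_rot=[[0, 0, 0], [0, 0, 0], [0, 0, 0]], grip=0)

```text
time: 19.2
position: [0.5926, -0.0201, 0.0354]
ee_rot: [[0.003, -0.712, 0.702], [0.0, 0.702, 0.712], [-1.0, -0.002, 0.002]]
wrist_force: [-1.3, 0.7, 7.1]
opening: 0.0327
```

Request:
arm_command(dp=[[-15, 0, 0], [-35, 0, 0], [-40, 0, 0], [-20, 0, 0]], delta_rot=[[0, 0, 0], [0, 0, 0], [0, 0, 0], [0, 0, 0]])

```text
time: 19.6
position: [0.5929, -0.0203, 0.1478]
ee_rot: [[0.005, -0.712, 0.702], [0.001, 0.702, 0.712], [-1.0, -0.003, 0.004]]
wrist_force: [1.2, -0.2, -0.5]
opening: 0.0325
```

Run:
```python
from h import *
planc([.525,-.42],.145,90)
print(ray("top",[(371,140),(443,213),(288,110)],.08))
```

```text
dp [[0.3, -23.2, -33.2], [0.3, -25.8, -31.3], [0.3, -28.2, -29.2], [0.3, -30.4, -26.8], [0.3, -32.4, -24.3]]  rot [[0.909, 0, 0], [0.909, 0, 0], [0.909, 0, 0], [0.909, 0, 0], [0.909, 0, 0]]
dp [[0.3, -34.3, -21.7], [0.3, -35.9, -18.9], [0.3, -37.2, -16.0], [0.3, -38.4, -13.0], [0.3, -39.3, -9.9]]  rot [[0.909, 0, 0], [0.909, 0, 0], [0.909, 0, 0], [0.909, 0, 0], [0.909, 0, 0]]
cur [ 0.5929 -0.0203  0.1478] phi 135.4 j6 now -61.5 dphi -45.4 rows 10
[[ 0.69354756 -0.34800909  0.08      ]
 [ 0.46772803 -0.5499225   0.08      ]
 [ 0.79261953 -0.10171045  0.08      ]]
```

Request:
arm_command(dp=[[0, -23.2, -33.2], [0, -25.8, -31.3], [0, -28.2, -29.2], [0, -30.4, -26.8], [0, -32.4, -24.3]], delta_rot=[[0.909, 0, 0], [0.909, 0, 0], [0.909, 0, 0], [0.909, 0, 0], [0.909, 0, 0]])

```text
time: 20.1
position: [0.5571, -0.2216, 0.1444]
ee_rot: [[0.001, -0.383, 0.924], [0.0, 0.924, 0.383], [-1.0, -0.0, 0.001]]
wrist_force: [0.5, -0.1, -0.2]
opening: 0.0326
```

Request:
arm_command(dp=[[0, -34.3, -21.7], [0, -35.9, -18.9], [0, -37.2, -16.0], [0, -38.4, -13.0], [0, -39.3, -9.9]], delta_rot=[[0.909, 0, 0], [0.909, 0, 0], [0.909, 0, 0], [0.909, 0, 0], [0.909, 0, 0]])

```text
time: 20.6
position: [0.5231, -0.4217, 0.1443]
ee_rot: [[0.001, 0.004, 1.0], [-0.0, 1.0, -0.004], [-1.0, -0.0, 0.001]]
wrist_force: [1.8, 0.3, -1.4]
opening: 0.0328
```

Request:
arm_command(dp=[[30, 0, 0], [40, 0, 0], [30, 0, 0], [8, 0, 0], [0, 0, 0]], delta_rot=[[0, 0, 0], [0, 0, 0], [0, 0, 0], [0, 0, 0], [0, 0, 0]])

```text
time: 21.1
position: [0.523, -0.4199, 0.0353]
ee_rot: [[-0.002, 0.001, 1.0], [0.001, 1.0, -0.001], [-1.0, 0.001, -0.002]]
wrist_force: [-0.1, 0.8, -0.9]
opening: 0.0323
```

Request:
arm_command(dp=[[1, 0, 0], [0, 0, 0], [0, 0, 0]], delta_rot=[[0, 0, 0], [0, 0, 0], [0, 0, 0]], grip=0.65)

```text
time: 21.4
position: [0.5244, -0.4203, 0.0363]
ee_rot: [[0.002, 0.0, 1.0], [-0.001, 1.0, -0.0], [-1.0, -0.001, 0.002]]
wrist_force: [0.7, -0.3, -0.8]
opening: 0.0554
```

Request:
arm_command(dp=[[-30, 0, 0], [-40, 0, 0], [-40, 0, 0], [0, 0, 0]], delta_rot=[[0, 0, 0], [0, 0, 0], [0, 0, 0], [0, 0, 0]])

```text
time: 21.8
position: [0.5268, -0.4221, 0.1526]
ee_rot: [[0.01, -0.0, 1.0], [-0.006, 1.0, 0.001], [-1.0, -0.006, 0.01]]
wrist_force: [0.1, -0.2, -0.3]
opening: 0.0555
```

Run:
```python
from h import *
r=look(); view(r["top"],(225,120,445,300),"t8.png",3)
# seat0 long axis -134.6 -> jaws 135-... -44.6 or 135.4
planc(SEAT[0][0],.135,-44.6+180); planc(SEAT[0][0],.135,-44.6)
```

```text
dp [[2.0, 39.4, -15.7], [2.0, 41.1, -10.4], [2.0, 42.1, -4.9], [2.0, 42.4, 0.7], [2.0, 41.9, 6.3]]  rot [[-1.515, 0, 0], [-1.515, 0, 0], [-1.515, 0, 0], [-1.515, 0, 0], [-1.515, 0, 0]]
dp [[2.0, 40.7, 11.8]]  rot [[-1.515, 0, 0]]
cur [ 0.5244 -0.4203  0.1471] phi 90.0 j6 now -67.9 dphi 45.4 rows 6
dp [[0.7, 13.9, -5.5], [0.7, 13.0, -7.4], [0.7, 11.9, -9.1], [0.7, 10.5, -10.7], [0.7, 8.9, -12.0]]  rot [[1.583, 0, 0], [1.583, 0, 0], [1.583, 0, 0], [1.583, 0, 0], [1.583, 0, 0]]
dp [[0.7, 7.2, -13.1], [0.7, 5.3, -14.0], [0.7, 3.3, -14.6], [0.7, 1.3, -14.9], [0.7, -0.8, -14.9]]  rot [[1.583, 0, 0], [1.583, 0, 0], [1.583, 0, 0], [1.583, 0, 0], [1.583, 0, 0]]
dp [[0.7, -2.8, -14.7], [0.7, -4.8, -14.2], [0.7, -6.7, -13.4], [0.7, -8.5, -12.3], [0.7, -10.1, -11.0]]  rot [[1.583, 0, 0], [1.583, 0, 0], [1.583, 0, 0], [1.583, 0, 0], [1.583, 0, 0]]
dp [[0.7, -11.5, -9.5], [0.7, -12.7, -7.8]]  rot [[1.583, 0, 0], [1.583, 0, 0]]
cur [ 0.5244 -0.4203  0.1471] phi 90.0 j6 now -67.9 dphi -134.6 rows 17
```

View pics/t8.png

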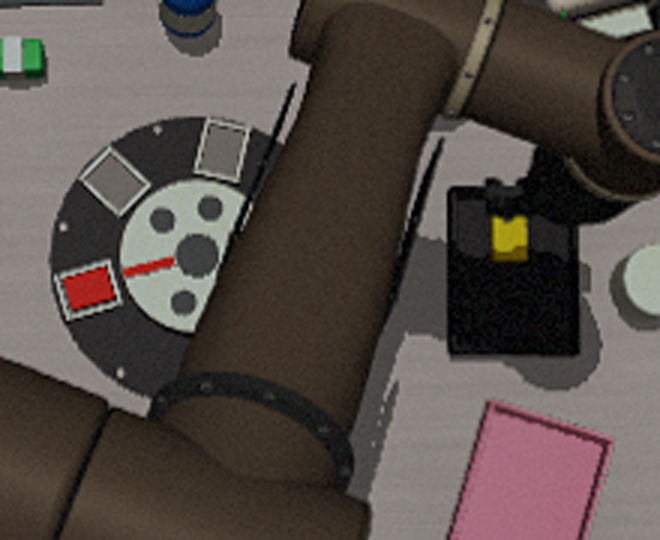

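Request:
arm_command(dp=[[2, 39.4, -15.7], [2, 41.1, -10.4], [2, 42.1, -4.9], [2, 42.4, 0.7], [2, 41.9, 6.3]], delta_rot=[[-1.515, 0, 0], [-1.515, 0, 0], [-1.515, 0, 0], [-1.515, 0, 0], [-1.515, 0, 0]])

```text
time: 22.4
position: [0.4436, -0.2218, 0.1338]
ee_rot: [[-0.001, -0.617, 0.787], [0.0, 0.787, 0.617], [-1.0, 0.001, -0.001]]
wrist_force: [0.7, 1.1, 0.6]
opening: 0.0557
```

Request:
arm_command(dp=[[2, 40.7, 11.8], [20, 0, 0], [0, 0, 0], [0, 0, 0]], delta_rot=[[-1.515, 0, 0], [0, 0, 0], [0, 0, 0], [0, 0, 0]])

```text
time: 22.8
position: [0.4293, -0.1839, 0.1126]
ee_rot: [[-0.002, -0.712, 0.702], [-0.0, 0.702, 0.712], [-1.0, 0.001, -0.001]]
wrist_force: [0.9, -0.2, 0.7]
opening: 0.0556
```

Run:
```python
from h import *
planc(SEAT[0][0],.0345,135.4,n=3)
```

```text
dp [[26.0, -0.2, 0.2], [26.0, -0.2, 0.2], [26.0, -0.2, 0.2]]  rot [[-0.0, 0, 0], [-0.0, 0, 0], [-0.0, 0, 0]]
cur [ 0.4293 -0.1839  0.1126] phi 135.4 j6 now -45.7 dphi 0.0 rows 3
```

Request:
arm_command(dp=[[26, -0.2, 0.2], [26, -0.2, 0.2], [18, 0, 0], [8, 0, 0], [0, 0, 0]], delta_rot=[[0, 0, 0], [0, 0, 0], [0, 0, 0], [0, 0, 0], [0, 0, 0]])

```text
time: 23.3
position: [0.4297, -0.1844, 0.0341]
ee_rot: [[-0.002, -0.711, 0.703], [-0.0, 0.703, 0.711], [-1.0, 0.002, -0.002]]
wrist_force: [-0.3, -0.6, -0.3]
opening: 0.0552
```

Request:
arm_command(dp=[[0, 0, 0], [0, 0, 0], [0, 0, 0]], delta_rot=[[0, 0, 0], [0, 0, 0], [0, 0, 0]], grip=0)

```text
time: 23.6
position: [0.4309, -0.184, 0.0359]
ee_rot: [[0.002, -0.712, 0.702], [-0.0, 0.702, 0.712], [-1.0, -0.002, 0.001]]
wrist_force: [-1.1, -1.5, 3.7]
opening: 0.0323
```

Request:
arm_command(dp=[[-15, 0, 0], [-35, 0, 0], [-40, 0, 0], [-20, 0, 0]], delta_rot=[[0, 0, 0], [0, 0, 0], [0, 0, 0], [0, 0, 0]])

```text
time: 24.0
position: [0.4314, -0.1839, 0.1485]
ee_rot: [[0.005, -0.713, 0.702], [-0.0, 0.702, 0.713], [-1.0, -0.004, 0.003]]
wrist_force: [0.9, 1.2, -0.2]
opening: 0.0327
```

Run:
```python
from h import *
planc([.45,-.42],.145,90)
```

```text
dp [[0.6, -29.8, -25.9], [0.6, -33.0, -21.7], [0.6, -35.5, -17.2], [0.6, -37.5, -12.3], [0.6, -38.8, -7.3]]  rot [[1.515, 0, 0], [1.515, 0, 0], [1.515, 0, 0], [1.515, 0, 0], [1.515, 0, 0]]
dp [[0.6, -39.4, -2.1]]  rot [[1.515, 0, 0]]
cur [ 0.4314 -0.1839  0.1485] phi 135.4 j6 now -45.7 dphi -45.4 rows 6
```

Request:
arm_command(dp=[[0, -29.8, -25.9], [0, -33.0, -21.7], [0, -35.5, -17.2], [0, -37.5, -12.3], [0, -38.8, -7.3]], delta_rot=[[1.515, 0, 0], [1.515, 0, 0], [1.515, 0, 0], [1.515, 0, 0], [1.515, 0, 0]])

```text
time: 24.5
position: [0.4454, -0.3821, 0.1455]
ee_rot: [[0.001, -0.126, 0.992], [-0.0, 0.992, 0.126], [-1.0, -0.0, 0.001]]
wrist_force: [0.3, 0.3, 0.2]
opening: 0.0323
```

Request:
arm_command(dp=[[0, -39.4, -2.1], [30, 0, 0], [40, 0, 0], [30, 0, 0], [8, 0, 0]], delta_rot=[[1.515, 0, 0], [0, 0, 0], [0, 0, 0], [0, 0, 0], [0, 0, 0]])

```text
time: 25.0
position: [0.4464, -0.4189, 0.0338]
ee_rot: [[-0.004, 0.002, 1.0], [0.003, 1.0, -0.002], [-1.0, 0.003, -0.004]]
wrist_force: [0.1, 0.8, -0.1]
opening: 0.0327
```

Request:
arm_command(dp=[[0, 0, 0], [0, 0, 0]], delta_rot=[[0, 0, 0], [0, 0, 0]])

```text
time: 25.2
position: [0.4496, -0.4204, 0.0385]
ee_rot: [[0.002, 0.0, 1.0], [-0.001, 1.0, 0.0], [-1.0, -0.001, 0.002]]
wrist_force: [-0.0, -0.4, 0.1]
opening: 0.0321
```

Request:
arm_command(dp=[[4, 0, 0], [0, 0, 0], [0, 0, 0], [0, 0, 0]], delta_rot=[[0, 0, 0], [0, 0, 0], [0, 0, 0], [0, 0, 0]], grip=0.65)

```text
time: 25.6
position: [0.4487, -0.42, 0.0334]
ee_rot: [[0.001, 0.001, 1.0], [-0.0, 1.0, -0.001], [-1.0, -0.0, 0.001]]
wrist_force: [-0.4, -0.6, -0.6]
opening: 0.0554
```

Request:
arm_command(dp=[[-30, 0, 0], [-40, 0, 0], [-40, 0, 0], [0, 0, 0]], delta_rot=[[0, 0, 0], [0, 0, 0], [0, 0, 0], [0, 0, 0]])

```text
time: 26.0
position: [0.4513, -0.4219, 0.1493]
ee_rot: [[0.008, -0.0, 1.0], [-0.006, 1.0, 0.0], [-1.0, -0.006, 0.008]]
wrist_force: [0.8, -0.1, 0.0]
opening: 0.0556
```

Run:
```python
from h import *
r=look(); crate(r["top"]); view(r["top"],(105,160,445,300),"t9.png",2)
cv2.imwrite("pics/s9.png",r["side"][:,:,::-1])
```

```text
white [138.2 246.4 130.5] xy [0.395  0.3581] yaw long 168.3 [32.1 43.5]
white [201.6 243.8 137.5] xy [0.3994 0.166 ] yaw long 21.7 [32.7 44.7]
white [166.5 220.5  66.5] xy [0.4722 0.2732] yaw long 88.8 [27.5 27.8]
white [197.7 214.2 132. ] xy [0.4892 0.1781] yaw long 23.0 [32.1 43.8]
white [195.7 190.9 123.5] xy [0.5611 0.1846] yaw long 167.9 [31.5 43.6]
```

View pics/t9.png

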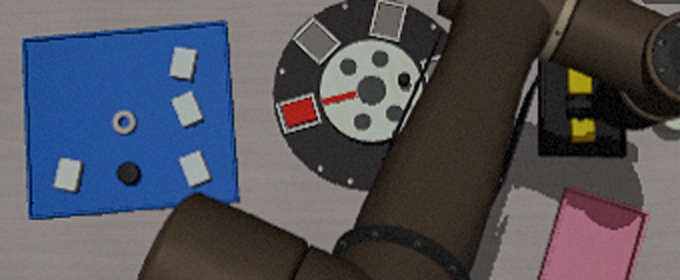

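View pics/s9.png

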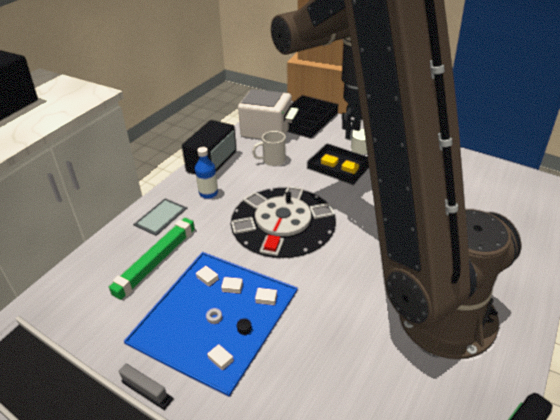

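Run:
```python
from h import *
planc([.5611,.1846],.13,77.9)
```

```text
dp [[1.0, 43.2, 8.0], [1.0, 43.3, 7.3], [1.0, 43.4, 6.7], [1.0, 43.5, 6.0], [1.0, 43.6, 5.4]]  rot [[0.172, 0, 0], [0.172, 0, 0], [0.172, 0, 0], [0.172, 0, 0], [0.172, 0, 0]]
dp [[1.0, 43.7, 4.7], [1.0, 43.7, 4.0], [1.0, 43.8, 3.4], [1.0, 43.8, 2.7], [1.0, 43.9, 2.1]]  rot [[0.172, 0, 0], [0.172, 0, 0], [0.172, 0, 0], [0.172, 0, 0], [0.172, 0, 0]]
dp [[1.0, 43.9, 1.4], [1.0, 43.9, 0.8], [1.0, 43.9, 0.1], [1.0, 43.9, -0.6]]  rot [[0.172, 0, 0], [0.172, 0, 0], [0.172, 0, 0], [0.172, 0, 0]]
cur [ 0.4491 -0.4201  0.1443] phi 90.0 j6 now -65.1 dphi -12.1 rows 14
```

Request:
arm_command(dp=[[1, 43.2, 8], [1, 43.3, 7.3], [1, 43.4, 6.7], [1, 43.5, 6], [1, 43.6, 5.4]], delta_rot=[[0.172, 0, 0], [0.172, 0, 0], [0.172, 0, 0], [0.172, 0, 0], [0.172, 0, 0]])

```text
time: 26.6
position: [0.4878, -0.2023, 0.1366]
ee_rot: [[-0.002, 0.077, 0.997], [0.0, 0.997, -0.077], [-1.0, 0.0, -0.002]]
wrist_force: [1.2, 0.2, 0.2]
opening: 0.0553
```

Request:
arm_command(dp=[[1, 43.7, 4.7], [1, 43.7, 4], [1, 43.8, 3.4], [1, 43.8, 2.7], [1, 43.9, 2.1]], delta_rot=[[0.172, 0, 0], [0.172, 0, 0], [0.172, 0, 0], [0.172, 0, 0], [0.172, 0, 0]])

```text
time: 27.1
position: [0.5277, 0.0136, 0.1317]
ee_rot: [[-0.002, 0.151, 0.989], [-0.001, 0.989, -0.151], [-1.0, -0.001, -0.002]]
wrist_force: [0.4, -0.4, -0.3]
opening: 0.0553
```

Request:
arm_command(dp=[[1, 43.9, 1.4], [1, 43.9, 0.8], [1, 43.9, 0.1], [1, 43.9, -0.6], [0, 0, 0]], delta_rot=[[0.172, 0, 0], [0.172, 0, 0], [0.172, 0, 0], [0.172, 0, 0], [0, 0, 0]])

```text
time: 27.6
position: [0.5609, 0.1889, 0.1272]
ee_rot: [[-0.001, 0.206, 0.979], [-0.001, 0.979, -0.206], [-1.0, -0.001, -0.001]]
wrist_force: [-0.8, -1.3, 0.4]
opening: 0.0555
```

Request:
arm_command(dp=[[20, 0, 0], [0, 0, 0], [0, 0, 0]], delta_rot=[[0, 0, 0], [0, 0, 0], [0, 0, 0]])

```text
time: 27.9
position: [0.5598, 0.1838, 0.1079]
ee_rot: [[-0.002, 0.21, 0.978], [-0.002, 0.978, -0.21], [-1.0, -0.002, -0.002]]
wrist_force: [0.5, 0.6, 1.0]
opening: 0.0553
```

Run:
```python
from h import *
planc([.5611,.1846],.0315,77.9,n=3)
r=look(); view(r["side"],(110,230,320,400),"s10.png",3); crate(r["top"])
```

```text
dp [[25.5, 0.3, 0.4], [25.5, 0.3, 0.4], [25.5, 0.3, 0.4]]  rot [[0.0, 0, 0], [0.0, 0, 0], [0.0, 0, 0]]
cur [0.5598 0.1838 0.1079] phi 77.9 j6 now -139.3 dphi -0.0 rows 3
white [202.8 246.1  76.5] xy [0.3923 0.1624] yaw long 108.5 [29.5 31.2]
white [166.3 220.5  63. ] xy [0.4719 0.2737] yaw long 88.8 [27.5 27.7]
```

View pics/s10.png

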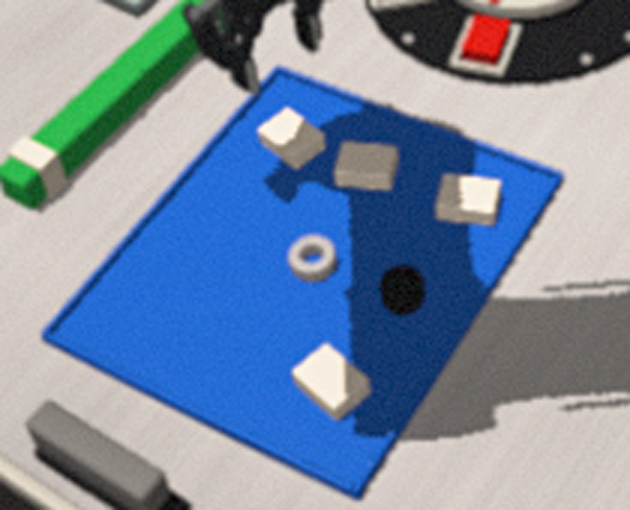

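Request:
arm_command(dp=[[26, 0.3, 0.4], [26, 0.3, 0.4], [18, 0.3, 0.4], [6.5, 0, 0], [0, 0, 0]], delta_rot=[[0, 0, 0], [0, 0, 0], [0, 0, 0], [0, 0, 0], [0, 0, 0]])

```text
time: 28.5
position: [0.5617, 0.1849, 0.0321]
ee_rot: [[-0.001, 0.21, 0.978], [-0.001, 0.978, -0.21], [-1.0, -0.001, -0.001]]
wrist_force: [-0.0, 0.2, 0.2]
opening: 0.0556
```

Request:
arm_command(dp=[[0, 0, 0], [0, 0, 0], [0, 0, 0], [0, 0, 0]], delta_rot=[[0, 0, 0], [0, 0, 0], [0, 0, 0], [0, 0, 0]], grip=0)

```text
time: 28.9
position: [0.5627, 0.1858, 0.0339]
ee_rot: [[0.002, 0.209, 0.978], [0.001, 0.978, -0.209], [-1.0, 0.002, 0.002]]
wrist_force: [-0.0, -0.6, 7.5]
opening: 0.0324
```

Request:
arm_command(dp=[[-15, 0, 0], [-35, 0, 0], [-30, 0, 0], [-10, 0, 0], [0, 0, 0]], delta_rot=[[0, 0, 0], [0, 0, 0], [0, 0, 0], [0, 0, 0], [0, 0, 0]])

```text
time: 29.4
position: [0.5626, 0.1859, 0.1244]
ee_rot: [[0.003, 0.209, 0.978], [0.002, 0.978, -0.209], [-1.0, 0.003, 0.003]]
wrist_force: [0.3, 0.2, -0.4]
opening: 0.0323
```

Run:
```python
from h import *
planc(SEAT[2][0],.115,75.4)
```

```text
dp [[1.2, -37.2, 15.6], [1.2, -37.1, 15.8], [1.2, -37.0, 16.0], [1.2, -36.9, 16.2], [1.2, -36.8, 16.4]]  rot [[0.063, 0, 0], [0.063, 0, 0], [0.063, 0, 0], [0.063, 0, 0], [0.063, 0, 0]]
dp [[1.2, -36.7, 16.6], [1.2, -36.7, 16.8], [1.2, -36.6, 17.0]]  rot [[0.063, 0, 0], [0.063, 0, 0], [0.063, 0, 0]]
cur [0.5626 0.1859 0.1244] phi 77.9 j6 now -139.3 dphi -2.5 rows 8
```

Request:
arm_command(dp=[[1, -37.2, 15.6], [1, -37.1, 15.8], [1, -37.0, 16.0], [1, -36.9, 16.2], [1, -36.8, 16.4]], delta_rot=[[0.063, 0, 0], [0.063, 0, 0], [0.063, 0, 0], [0.063, 0, 0], [0.063, 0, 0]])

```text
time: 29.9
position: [0.5983, -0.0144, 0.1156]
ee_rot: [[-0.002, 0.236, 0.972], [-0.0, 0.972, -0.236], [-1.0, -0.001, -0.002]]
wrist_force: [0.8, -0.8, -0.8]
opening: 0.0322
```

Request:
arm_command(dp=[[1, -36.7, 16.6], [1, -36.7, 16.8], [1, -36.6, 17.0], [0, 0, 1], [0, 0, 0]], delta_rot=[[0.063, 0, 0], [0.063, 0, 0], [0.063, 0, 0], [0, 0, 0], [0, 0, 0]])

```text
time: 30.4
position: [0.6214, -0.1331, 0.1123]
ee_rot: [[-0.003, 0.255, 0.967], [0.0, 0.967, -0.255], [-1.0, -0.001, -0.003]]
wrist_force: [-0.6, 0.4, -0.3]
opening: 0.0326
```

Request:
arm_command(dp=[[30, 0, 0], [20, 0, 0], [10, 0, 0], [0, 0, 0], [0, 0, 0]], delta_rot=[[0, 0, 0], [0, 0, 0], [0, 0, 0], [0, 0, 0], [0, 0, 0]])

```text
time: 30.9
position: [0.6228, -0.1314, 0.0547]
ee_rot: [[0.0, 0.251, 0.968], [-0.0, 0.968, -0.251], [-1.0, -0.0, 0.0]]
wrist_force: [0.5, -0.4, 0.5]
opening: 0.0324
```

Run:
```python
from h import *
s=SEAT[2][0]+.001*np.array([.968,-.252])
planc(s,.045,75.4,n=1)
r=look(); view(r["side"],(200,150,330,250),"s11.png",6)
```

```text
dp [[9.7, 0.1, 0.4]]  rot [[0.013, 0, 0]]
cur [ 0.6228 -0.1314  0.0547] phi 75.5 j6 now -110.2 dphi -0.1 rows 1
```

View pics/s11.png

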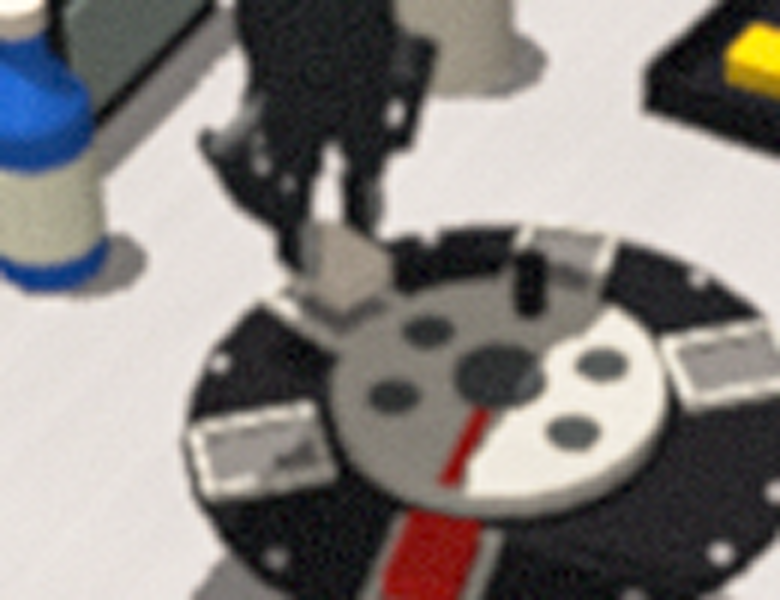

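Request:
arm_command(dp=[[5, 0, 0.3], [5, 0, 0], [0, 0, 0], [0, 0, 0]], delta_rot=[[0, 0, 0], [0, 0, 0], [0, 0, 0], [0, 0, 0]])

```text
time: 31.4
position: [0.6226, -0.1321, 0.0441]
ee_rot: [[-0.0, 0.252, 0.968], [-0.0, 0.968, -0.252], [-1.0, -0.0, -0.0]]
wrist_force: [0.6, 0.0, -0.8]
opening: 0.0322
```

Request:
arm_command(dp=[[2, 0, 0], [1, 0, 0], [0, 0, 0]], delta_rot=[[0, 0, 0], [0, 0, 0], [0, 0, 0]])

```text
time: 31.7
position: [0.6226, -0.1321, 0.0411]
ee_rot: [[-0.0, 0.252, 0.968], [-0.0, 0.968, -0.252], [-1.0, -0.0, -0.0]]
wrist_force: [-1.7, -0.2, -1.1]
opening: 0.0326
```

Entering freely; go on home.

Request:
arm_command(dp=[[2, 0, 0], [1, 0, 0], [0, 0, 0]], delta_rot=[[0, 0, 0], [0, 0, 0], [0, 0, 0]])

```text
time: 32.0
position: [0.6226, -0.1321, 0.0381]
ee_rot: [[-0.0, 0.252, 0.968], [-0.0, 0.968, -0.252], [-1.0, -0.0, -0.0]]
wrist_force: [0.2, 0.6, -0.6]
opening: 0.0322
```

Request:
arm_command(dp=[[1.5, 0, 0], [0, 0, 0]], delta_rot=[[0, 0, 0], [0, 0, 0]])

```text
time: 32.2
position: [0.6229, -0.132, 0.0369]
ee_rot: [[0.0, 0.252, 0.968], [-0.0, 0.968, -0.252], [-1.0, 0.0, 0.0]]
wrist_force: [-0.8, -0.3, 0.7]
opening: 0.0322
```

Request:
arm_command(dp=[[0, 0, 0], [0, 0, 0], [0, 0, 0]], delta_rot=[[0, 0, 0], [0, 0, 0], [0, 0, 0]], grip=0.65)

```text
time: 32.5
position: [0.6227, -0.132, 0.0368]
ee_rot: [[0.0, 0.252, 0.968], [0.0, 0.968, -0.252], [-1.0, 0.0, 0.0]]
wrist_force: [0.6, 0.2, 1.0]
opening: 0.0556
```

Request:
arm_command(dp=[[-10, 0, 0], [-30, 0, 0], [-40, 0, 0], [-10, 0, 0], [0, 0, 0]], delta_rot=[[0, 0, 0], [0, 0, 0], [0, 0, 0], [0, 0, 0], [0, 0, 0]])

```text
time: 33.0
position: [0.6242, -0.132, 0.1301]
ee_rot: [[0.005, 0.252, 0.968], [0.0, 0.968, -0.252], [-1.0, 0.001, 0.005]]
wrist_force: [0.1, -0.8, -1.2]
opening: 0.0558
```

Run:
```python
from h import *
planc([.4892,.1781],.125,113.0)
r=look(); view(r["side"],(110,150,350,390),"s12.png",3); crate(r["top"])
```

```text
dp [[0.6, 33.3, -26.1], [0.6, 35.3, -23.3], [0.6, 37.1, -20.3], [0.6, 38.6, -17.2], [0.6, 39.9, -14.0]]  rot [[-0.94, 0, 0], [-0.94, 0, 0], [-0.94, 0, 0], [-0.94, 0, 0], [-0.94, 0, 0]]
dp [[0.6, 40.9, -10.7], [0.6, 41.6, -7.3], [0.6, 42.1, -3.9]]  rot [[-0.94, 0, 0], [-0.94, 0, 0], [-0.94, 0, 0]]
cur [ 0.6242 -0.132   0.1301] phi 75.4 j6 now -110.2 dphi 37.6 rows 8
white [138.1 246.5 133.5] xy [0.3947 0.3583] yaw long 168.4 [32.4 44. ]
white [166.4 220.4  71. ] xy [0.4723 0.2733] yaw long 88.8 [27.5 27.9]
white [130.4 175.9  28. ] xy [0.6131 0.3877] yaw long 88.6 [  6.3 103.2]
```

View pics/s12.png

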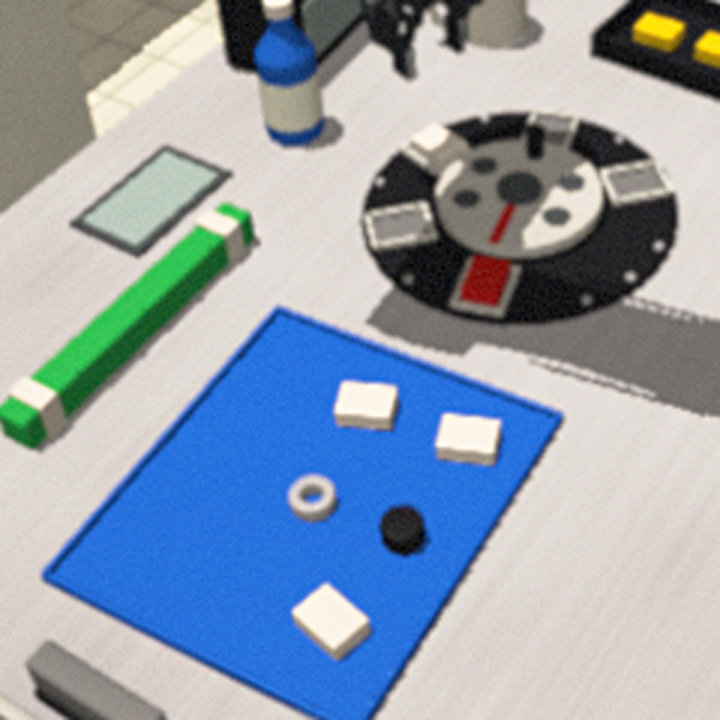

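Request:
arm_command(dp=[[0.6, 33.3, -26.1], [0.6, 35.3, -23.3], [0.6, 37.1, -20.3], [0.6, 38.6, -17.2], [0.6, 39.9, -14.0]], delta_rot=[[-0.94, 0, 0], [-0.94, 0, 0], [-0.94, 0, 0], [-0.94, 0, 0], [-0.94, 0, 0]])

```text
time: 33.6
position: [0.5367, 0.0628, 0.1224]
ee_rot: [[-0.002, -0.158, 0.987], [-0.001, 0.987, 0.158], [-1.0, -0.001, -0.002]]
wrist_force: [1.6, 1.5, 0.7]
opening: 0.0554
```

Request:
arm_command(dp=[[0.6, 40.9, -10.7], [0.6, 41.6, -7.3], [0.6, 42.1, -3.9], [15, 0, 0], [0, 0, 0]], delta_rot=[[-0.94, 0, 0], [-0.94, 0, 0], [-0.94, 0, 0], [0, 0, 0], [0, 0, 0]])

```text
time: 34.1
position: [0.4856, 0.1781, 0.1046]
ee_rot: [[-0.004, -0.392, 0.92], [-0.003, 0.92, 0.392], [-1.0, -0.001, -0.005]]
wrist_force: [-0.6, -1.5, -0.7]
opening: 0.0558
```

Request:
arm_command(dp=[[0, 0, 0], [0, 0, 0]], delta_rot=[[0, 0, 0], [0, 0, 0]])

```text
time: 34.3
position: [0.4879, 0.1773, 0.1069]
ee_rot: [[-0.0, -0.39, 0.921], [-0.001, 0.921, 0.39], [-1.0, -0.0, -0.001]]
wrist_force: [-0.3, -0.8, 0.8]
opening: 0.0554
```

Run:
```python
from h import *
planc([.4892,.1781],.0318,113.0,n=3)
```

```text
dp [[25.0, 0.1, 0.5], [25.0, 0.1, 0.5], [25.0, 0.1, 0.5]]  rot [[-0.005, 0, 0], [-0.005, 0, 0], [-0.005, 0, 0]]
cur [0.4879 0.1773 0.1069] phi 112.9 j6 now -108.7 dphi 0.1 rows 3
```

Request:
arm_command(dp=[[26, 0, 0.5], [26, 0, 0.5], [17, 0, 0], [6, 0, 0], [0, 0, 0]], delta_rot=[[0, 0, 0], [0, 0, 0], [0, 0, 0], [0, 0, 0], [0, 0, 0]])

```text
time: 34.8
position: [0.4887, 0.1776, 0.0316]
ee_rot: [[-0.001, -0.39, 0.921], [-0.001, 0.921, 0.39], [-1.0, -0.001, -0.001]]
wrist_force: [-0.1, 0.1, 0.5]
opening: 0.0556
```

Request:
arm_command(dp=[[0, 0, 0], [0, 0, 0], [0, 0, 0], [0, 0, 0]], delta_rot=[[0, 0, 0], [0, 0, 0], [0, 0, 0], [0, 0, 0]], grip=0)

```text
time: 35.2
position: [0.4894, 0.1788, 0.0334]
ee_rot: [[0.002, -0.391, 0.92], [0.001, 0.92, 0.391], [-1.0, 0.0, 0.002]]
wrist_force: [-0.1, -2.4, 6.4]
opening: 0.0333
```

Request:
arm_command(dp=[[-15, 0, 0], [-35, 0, 0], [-30, 0, 0], [-10, 0, 0], [0, 0, 0]], delta_rot=[[0, 0, 0], [0, 0, 0], [0, 0, 0], [0, 0, 0], [0, 0, 0]])

```text
time: 35.7
position: [0.4895, 0.1793, 0.1241]
ee_rot: [[0.003, -0.391, 0.92], [0.003, 0.92, 0.391], [-1.0, 0.001, 0.004]]
wrist_force: [0.6, 0.2, -1.3]
opening: 0.0326
```

Run:
```python
from h import *
s=SEAT[3][0]+.001*np.array([np.cos(np.radians(45.4)),np.sin(np.radians(45.4))])
planc(s,.11,135.4)
```

```text
dp [[2.8, -44.6, 3.4], [2.8, -44.8, -0.1], [2.8, -44.6, -3.6], [2.8, -44.2, -7.1], [2.8, -43.5, -10.5]]  rot [[-0.896, 0, 0], [-0.896, 0, 0], [-0.896, 0, 0], [-0.896, 0, 0], [-0.896, 0, 0]]
cur [0.4895 0.1793 0.1241] phi 113.0 j6 now -108.7 dphi 22.4 rows 5
```

Request:
arm_command(dp=[[2, -44.6, 3.4], [2, -44.8, -0.1], [2, -44.6, -3.6], [2, -44.2, -7.1], [2, -43.5, -10.5]], delta_rot=[[-0.896, 0, 0], [-0.896, 0, 0], [-0.896, 0, 0], [-0.896, 0, 0], [-0.896, 0, 0]])

```text
time: 36.2
position: [0.5913, -0.022, 0.1104]
ee_rot: [[-0.002, -0.714, 0.7], [-0.0, 0.7, 0.714], [-1.0, 0.001, -0.001]]
wrist_force: [1.0, 0.8, -0.3]
opening: 0.0327
```

Request:
arm_command(dp=[[0, 0, 0], [30, 0, 0], [20, 0, 0], [10, 0, 0], [0, 0, 0]], delta_rot=[[0, 0, 0], [0, 0, 0], [0, 0, 0], [0, 0, 0], [0, 0, 0]])

```text
time: 36.7
position: [0.5899, -0.0204, 0.0498]
ee_rot: [[-0.004, -0.712, 0.702], [-0.001, 0.702, 0.712], [-1.0, 0.002, -0.003]]
wrist_force: [-0.2, -0.5, 0.2]
opening: 0.0326
```

Request:
arm_command(dp=[[0, 0, 0], [0, 0, 0]], delta_rot=[[0, 0, 0], [0, 0, 0]])

```text
time: 36.9
position: [0.5921, -0.0199, 0.053]
ee_rot: [[0.002, -0.712, 0.702], [0.0, 0.702, 0.712], [-1.0, -0.001, 0.001]]
wrist_force: [0.6, 0.1, 0.5]
opening: 0.0327
```

Run:
```python
from h import *
s=SEAT[3][0]+.0005*np.array([np.cos(np.radians(45.4)),np.sin(np.radians(45.4))])
planc(s,.044,135.4,n=1)
```

```text
dp [[9.0, 0.0, 0.0]]  rot [[0.006, 0, 0]]
cur [ 0.5921 -0.0199  0.053 ] phi 135.4 j6 now -61.6 dphi -0.0 rows 1
```

Request:
arm_command(dp=[[5, 0, 0], [4, 0, 0], [2, 0, 0], [0, 0, 0]], delta_rot=[[0, 0, 0], [0, 0, 0], [0, 0, 0], [0, 0, 0]])

```text
time: 37.3
position: [0.5913, -0.0204, 0.0408]
ee_rot: [[-0.0, -0.712, 0.702], [0.0, 0.702, 0.712], [-1.0, 0.0, -0.0]]
wrist_force: [0.2, -0.3, -0.9]
opening: 0.0326
```

Request:
arm_command(dp=[[1.5, 0, 0], [1.5, 0, 0], [0, 0, 0]], delta_rot=[[0, 0, 0], [0, 0, 0], [0, 0, 0]])

```text
time: 37.6
position: [0.5912, -0.0203, 0.0377]
ee_rot: [[-0.001, -0.712, 0.702], [-0.0, 0.702, 0.712], [-1.0, 0.0, -0.0]]
wrist_force: [-0.2, 0.4, -0.1]
opening: 0.0326
```

Request:
arm_command(dp=[[1.3, 0, 0], [0, 0, 0]], delta_rot=[[0, 0, 0], [0, 0, 0]])

```text
time: 37.8
position: [0.5915, -0.0203, 0.0366]
ee_rot: [[0.0, -0.712, 0.702], [0.0, 0.702, 0.712], [-1.0, -0.0, 0.0]]
wrist_force: [1.0, -1.2, 1.1]
opening: 0.0325
```

Request:
arm_command(dp=[[0, 0, 0], [0, 0, 0], [0, 0, 0]], delta_rot=[[0, 0, 0], [0, 0, 0], [0, 0, 0]], grip=0.65)

```text
time: 38.1
position: [0.5914, -0.0203, 0.0367]
ee_rot: [[0.0, -0.712, 0.702], [0.0, 0.702, 0.712], [-1.0, -0.0, 0.0]]
wrist_force: [-1.1, 0.9, 0.3]
opening: 0.0554
```

Request:
arm_command(dp=[[-10, 0, 0], [-30, 0, 0], [-40, 0, 0], [-10, 0, 0], [0, 0, 0]], delta_rot=[[0, 0, 0], [0, 0, 0], [0, 0, 0], [0, 0, 0], [0, 0, 0]])

```text
time: 38.6
position: [0.5929, -0.02, 0.1298]
ee_rot: [[0.005, -0.712, 0.702], [0.001, 0.702, 0.712], [-1.0, -0.003, 0.004]]
wrist_force: [-0.3, -0.4, 0.3]
opening: 0.0552
```

Run:
```python
from h import *
planc([.3994,.1660],.125,111.7)
r=look(); view(r["side"],(110,150,350,390),"s13.png",3); crate(r["top"])
```

```text
dp [[0.8, 44.7, -0.6], [0.8, 44.6, -3.6], [0.8, 44.2, -6.7], [0.8, 43.7, -9.7], [0.8, 42.9, -12.7]]  rot [[0.79, 0, 0], [0.79, 0, 0], [0.79, 0, 0], [0.79, 0, 0], [0.79, 0, 0]]
dp [[0.8, 41.9, -15.6]]  rot [[0.79, 0, 0]]
cur [ 0.5929 -0.02    0.1298] phi 135.4 j6 now -61.5 dphi -23.7 rows 6
white [138.1 246.3 131.5] xy [0.3953 0.3583] yaw long 166.9 [32.1 44.2]
```

View pics/s13.png

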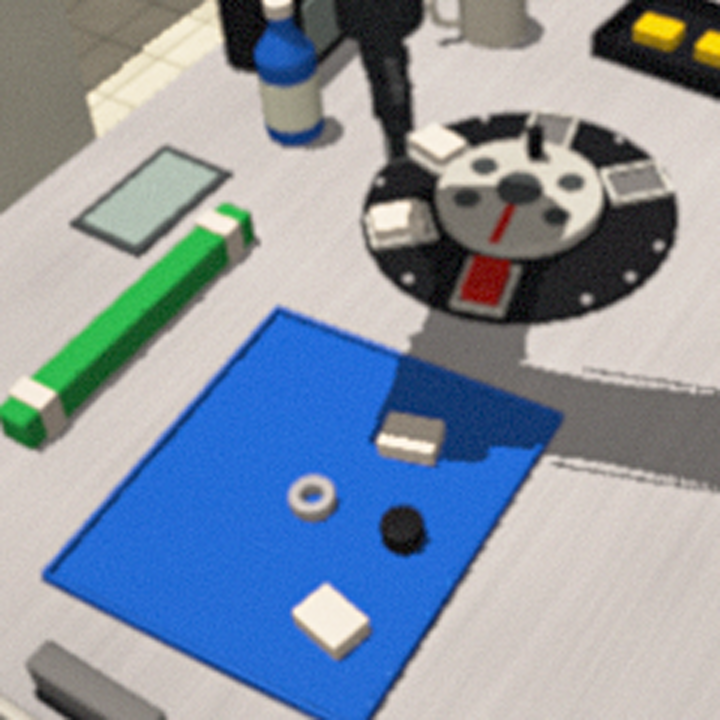

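Run:
```python
from h import *
planc([.3951,.3582],.125,78.0)
```

```text
dp [[0.2, 40.5, 13.2], [0.2, 41.6, 9.1], [0.2, 42.3, 4.8], [0.2, 42.6, 0.6], [0.2, 42.5, -3.7]]  rot [[1.148, 0, 0], [1.148, 0, 0], [1.148, 0, 0], [1.148, 0, 0], [1.148, 0, 0]]
dp [[0.2, 41.9, -7.9], [0.2, 40.9, -12.1], [0.2, 39.5, -16.1], [0.2, 37.7, -19.9], [0.2, 35.5, -23.6]]  rot [[1.148, 0, 0], [1.148, 0, 0], [1.148, 0, 0], [1.148, 0, 0], [1.148, 0, 0]]
cur [ 0.5911 -0.0203  0.1268] phi 135.4 j6 now -61.5 dphi -57.4 rows 10
```

Request:
arm_command(dp=[[0.2, 40.5, 13.2], [0.2, 41.6, 9.1], [0.2, 42.3, 4.8], [0.2, 42.6, 0.6], [0.2, 42.5, -3.7]], delta_rot=[[1.148, 0, 0], [1.148, 0, 0], [1.148, 0, 0], [1.148, 0, 0], [1.148, 0, 0]])

```text
time: 39.2
position: [0.4918, 0.1696, 0.1244]
ee_rot: [[-0.002, -0.283, 0.959], [-0.001, 0.959, 0.283], [-1.0, -0.001, -0.002]]
wrist_force: [1.0, -0.1, 0.3]
opening: 0.0553
```

Request:
arm_command(dp=[[0.2, 41.9, -7.9], [0.2, 40.9, -12.1], [0.2, 39.5, -16.1], [0.2, 37.7, -19.9], [0.2, 35.5, -23.6]], delta_rot=[[1.148, 0, 0], [1.148, 0, 0], [1.148, 0, 0], [1.148, 0, 0], [1.148, 0, 0]])

```text
time: 39.7
position: [0.3938, 0.3589, 0.1235]
ee_rot: [[-0.001, 0.212, 0.977], [-0.002, 0.977, -0.212], [-1.0, -0.002, -0.001]]
wrist_force: [1.4, 0.2, -0.3]
opening: 0.0557
```

Request:
arm_command(dp=[[0, 0, 0], [15, 0, 0], [0, 0, 0], [0, 0, 0]], delta_rot=[[0, 0, 0], [0, 0, 0], [0, 0, 0], [0, 0, 0]])

```text
time: 40.1
position: [0.3952, 0.3572, 0.1089]
ee_rot: [[-0.001, 0.208, 0.978], [-0.002, 0.978, -0.208], [-1.0, -0.003, -0.001]]
wrist_force: [-0.2, 0.5, 0.1]
opening: 0.0557
```

Run:
```python
from h import *
planc([.3951,.3582],.0318,78.0,n=3)
r=look(); view(r["side"],(110,230,330,400),"s14.png",3); crate(r["top"]);cv2.imwrite("pics/t14.png",r["top"][:,:,::-1])
```

```text
dp [[25.7, 0.3, -0.1], [25.7, 0.3, -0.1], [25.7, 0.3, -0.1]]  rot [[-0.0, 0, 0], [-0.0, 0, 0], [-0.0, 0, 0]]
cur [0.3952 0.3572 0.1089] phi 78.0 j6 now -165.2 dphi 0.0 rows 3
white [194.7 230.6 106.5] xy [0.4396 0.1871] yaw long 16.7 [28.7 39.8]
```

View pics/s14.png

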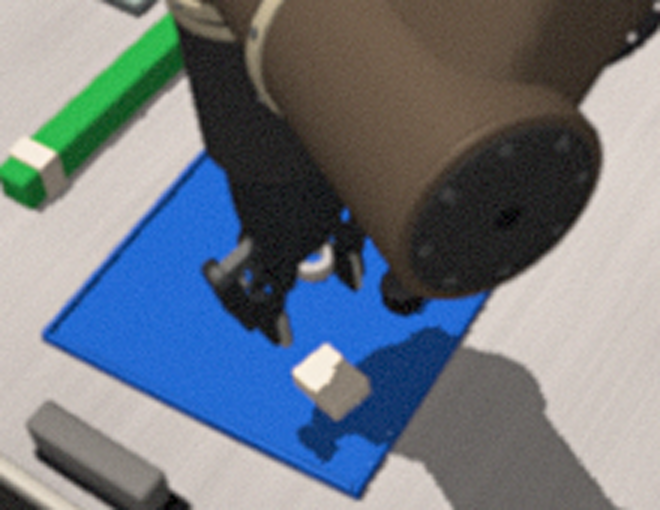

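View pics/t14.png

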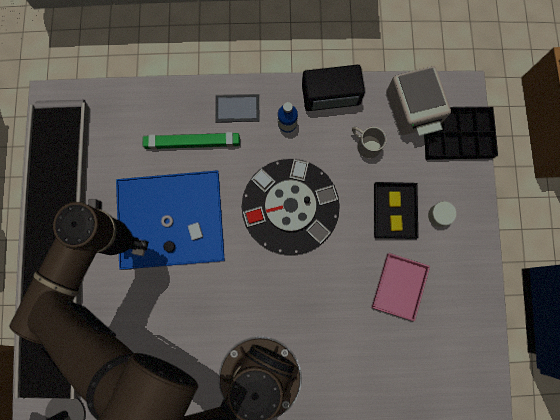

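Request:
arm_command(dp=[[26, 0.4, -0.1], [26, 0.4, -0.1], [18, 0.2, 0], [7, 0, 0], [0, 0, 0]], delta_rot=[[0, 0, 0], [0, 0, 0], [0, 0, 0], [0, 0, 0], [0, 0, 0]])

```text
time: 40.7
position: [0.3955, 0.3587, 0.0323]
ee_rot: [[-0.001, 0.208, 0.978], [-0.001, 0.978, -0.208], [-1.0, -0.001, -0.0]]
wrist_force: [-1.2, -0.9, 0.4]
opening: 0.0556
```

Request:
arm_command(dp=[[0, 0, 0], [0, 0, 0], [0, 0, 0], [0, 0, 0]], delta_rot=[[0, 0, 0], [0, 0, 0], [0, 0, 0], [0, 0, 0]], grip=0)

```text
time: 41.1
position: [0.396, 0.3599, 0.034]
ee_rot: [[0.001, 0.208, 0.978], [0.002, 0.978, -0.208], [-1.0, 0.002, 0.001]]
wrist_force: [-0.5, -2.1, 6.7]
opening: 0.0323
```

Request:
arm_command(dp=[[-15, 0, 0], [-35, 0, 0], [-30, 0, 0], [-15, 0, 0], [0, 0, 0]], delta_rot=[[0, 0, 0], [0, 0, 0], [0, 0, 0], [0, 0, 0], [0, 0, 0]])

```text
time: 41.6
position: [0.3962, 0.3606, 0.1307]
ee_rot: [[0.003, 0.208, 0.978], [0.005, 0.978, -0.208], [-1.0, 0.005, 0.002]]
wrist_force: [0.6, -0.2, -0.1]
opening: 0.0324
```

Run:
```python
from h import *
planc(SEAT[0][0],.125,135.4)
```

```text
dp [[0.4, -40.4, 11.3], [0.4, -41.2, 8.1], [0.4, -41.7, 4.9], [0.4, -41.9, 1.7], [0.4, -41.9, -1.5]]  rot [[-0.883, 0, 0], [-0.883, 0, 0], [-0.883, 0, 0], [-0.883, 0, 0], [-0.883, 0, 0]]
dp [[0.4, -41.7, -4.8], [0.4, -41.2, -8.0], [0.4, -40.5, -11.1], [0.4, -39.5, -14.2], [0.4, -38.3, -17.2]]  rot [[-0.883, 0, 0], [-0.883, 0, 0], [-0.883, 0, 0], [-0.883, 0, 0], [-0.883, 0, 0]]
dp [[0.4, -36.9, -20.1], [0.4, -35.2, -22.9], [0.4, -33.3, -25.5]]  rot [[-0.883, 0, 0], [-0.883, 0, 0], [-0.883, 0, 0]]
cur [0.3962 0.3606 0.1307] phi 78.0 j6 now -165.3 dphi 57.4 rows 13
```

Request:
arm_command(dp=[[0.4, -40.4, 13.3], [0.4, -41.2, 10.1], [0.4, -41.7, 6.9], [0.4, -41.9, 3.7], [0.4, -41.9, 0.5]], delta_rot=[[-0.883, 0, 0], [-0.883, 0, 0], [-0.883, 0, 0], [-0.883, 0, 0], [-0.883, 0, 0]])

```text
time: 42.1
position: [0.4178, 0.1474, 0.1252]
ee_rot: [[-0.001, -0.178, 0.984], [-0.0, 0.984, 0.178], [-1.0, -0.0, -0.001]]
wrist_force: [0.3, 0.1, -0.8]
opening: 0.0327
```

Request:
arm_command(dp=[[0.4, -41.7, -4.8], [0.4, -41.2, -8.0], [0.4, -40.5, -11.1], [0.4, -39.5, -14.2], [0.4, -38.3, -17.2]], delta_rot=[[-0.883, 0, 0], [-0.883, 0, 0], [-0.883, 0, 0], [-0.883, 0, 0], [-0.883, 0, 0]])

```text
time: 42.6
position: [0.4308, -0.0619, 0.1233]
ee_rot: [[-0.0, -0.535, 0.845], [0.0, 0.845, 0.535], [-1.0, 0.0, -0.0]]
wrist_force: [1.7, 0.0, -0.5]
opening: 0.0323
```

Run:
```python
from h import *
planc(SEAT[0][0]+.0005*np.array([.702,.712]),.12,135.4)
```

```text
dp [[1.1, -34.3, -21.8], [1.1, -32.5, -24.3], [1.1, -30.6, -26.7]]  rot [[-0.871, 0, 0], [-0.871, 0, 0], [-0.871, 0, 0]]
cur [ 0.4308 -0.0619  0.1233] phi 122.3 j6 now -75.6 dphi 13.1 rows 3
```

Request:
arm_command(dp=[[1, -34.3, -21.8], [1, -32.5, -24.3], [1, -26, -23], [0, 0, 0], [0, 0, 0]], delta_rot=[[-0.871, 0, 0], [-0.871, 0, 0], [-0.871, 0, 0], [0, 0, 0], [0, 0, 0]])

```text
time: 43.1
position: [0.4298, -0.1768, 0.12]
ee_rot: [[-0.001, -0.707, 0.707], [0.0, 0.707, 0.707], [-1.0, 0.001, -0.001]]
wrist_force: [-0.3, 0.8, 0.3]
opening: 0.0326
```

Run:
```python
from h import *
planc(SEAT[0][0]+.0005*np.array([.702,.712]),.06,135.4)
```

```text
dp [[30.0, -2.7, -2.1], [30.0, -2.7, -2.1]]  rot [[-0.039, 0, 0], [-0.039, 0, 0]]
cur [ 0.4298 -0.1768  0.12  ] phi 135.0 j6 now -47.0 dphi 0.4 rows 2
```

Request:
arm_command(dp=[[30, -2.7, -2.1], [20, -2.7, -2.1], [10, 0, 0], [0, 0, 0], [0, 0, 0]], delta_rot=[[-0.039, 0, 0], [-0.039, 0, 0], [0, 0, 0], [0, 0, 0], [0, 0, 0]])

```text
time: 43.6
position: [0.4319, -0.1824, 0.0612]
ee_rot: [[0.0, -0.715, 0.699], [-0.0, 0.699, 0.715], [-1.0, -0.0, 0.0]]
wrist_force: [-0.3, 0.3, -0.3]
opening: 0.0325
```

Request:
arm_command(dp=[[0, 0, 0]], delta_rot=[[0, 0, 0]])

```text
time: 43.7
position: [0.4323, -0.1826, 0.0616]
ee_rot: [[0.002, -0.715, 0.699], [-0.0, 0.699, 0.715], [-1.0, -0.001, 0.001]]
wrist_force: [0.3, -0.1, -0.4]
opening: 0.0321
```

Run:
```python
from h import *
planc(SEAT[0][0]+.0005*np.array([.702,.712]),.044,135.4,n=1)
```

```text
dp [[17.6, 0.5, -1.9]]  rot [[0.049, 0, 0]]
cur [ 0.4323 -0.1826  0.0616] phi 135.6 j6 now -45.6 dphi -0.2 rows 1
```

Request:
arm_command(dp=[[10, 0.5, -1.6], [5, 0, 0], [2.5, 0, 0], [0, 0, 0], [0, 0, 0]], delta_rot=[[0.04, 0, 0], [0, 0, 0], [0, 0, 0], [0, 0, 0], [0, 0, 0]])

```text
time: 44.2
position: [0.4298, -0.1837, 0.0433]
ee_rot: [[-0.001, -0.712, 0.702], [-0.0, 0.702, 0.712], [-1.0, 0.0, -0.0]]
wrist_force: [-1.9, 2.0, 5.6]
opening: 0.0328
```

Request:
arm_command(dp=[[2, 0, 0], [1, 0, 0], [0, 0, 0]], delta_rot=[[0, 0, 0], [0, 0, 0], [0, 0, 0]])

```text
time: 44.5
position: [0.4313, -0.1837, 0.041]
ee_rot: [[0.002, -0.713, 0.702], [-0.0, 0.702, 0.713], [-1.0, -0.002, 0.001]]
wrist_force: [-0.9, 3.1, 10.7]
opening: 0.0327
```

Request:
arm_command(dp=[[-4, 0, 0], [0, 1.2, 0.3], [0, 0, 0]], delta_rot=[[0, 0, 0], [0, 0, 0], [0, 0, 0]])

```text
time: 44.8
position: [0.429, -0.1827, 0.0441]
ee_rot: [[-0.0, -0.712, 0.702], [0.0, 0.702, 0.712], [-1.0, 0.0, -0.0]]
wrist_force: [0.2, 0.7, -0.4]
opening: 0.0322
```

Request:
arm_command(dp=[[2, 0, 0], [2, 0, 0], [0, 0, 0]], delta_rot=[[0, 0, 0], [0, 0, 0], [0, 0, 0]])

```text
time: 45.1
position: [0.4301, -0.1827, 0.0405]
ee_rot: [[0.001, -0.713, 0.702], [-0.0, 0.702, 0.713], [-1.0, -0.001, 0.0]]
wrist_force: [-0.0, 2.1, 9.2]
opening: 0.0327
```

Run:
```python
from h import *
im=snapshot("side")[0]
view(im,(285,170,355,230),"s15.png",10)
t=snapshot("top")[0]; view(t,(285,200,355,260),"t15.png",10)
```

```text
(no output)
```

View pics/s15.png

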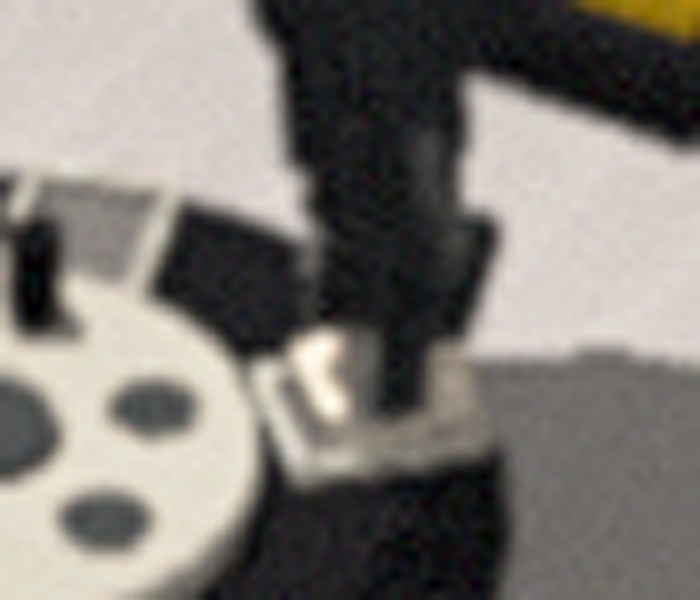

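View pics/t15.png

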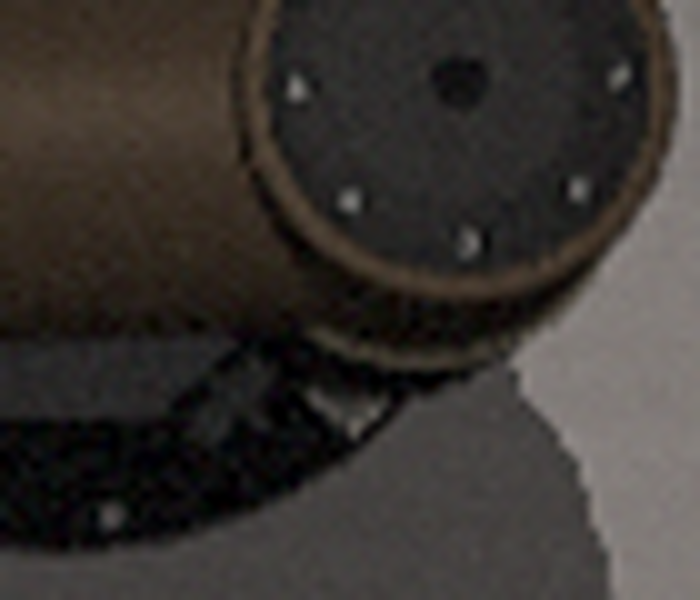

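Request:
arm_command(dp=[[-4, 0, 0], [0, -0.6, 1.5], [0, 0, 0]], delta_rot=[[0, 0, 0], [0, 0, 0], [0, 0, 0]])

```text
time: 45.5
position: [0.4309, -0.182, 0.0441]
ee_rot: [[-0.0, -0.712, 0.702], [0.0, 0.702, 0.712], [-1.0, 0.0, -0.0]]
wrist_force: [-1.0, 0.1, -0.5]
opening: 0.0324
```

Request:
arm_command(dp=[[2, 0, 0], [2, 0, 0], [0, 0, 0]], delta_rot=[[0, 0, 0], [0, 0, 0], [0, 0, 0]])

```text
time: 45.8
position: [0.4311, -0.1819, 0.0403]
ee_rot: [[0.0, -0.712, 0.702], [0.0, 0.702, 0.712], [-1.0, -0.0, 0.0]]
wrist_force: [-1.3, 3.7, 9.6]
opening: 0.0328
```

Request:
arm_command(dp=[[-4, 0, 0], [0, 1.2, 0.5], [0, 0, 0]], delta_rot=[[0, 0, 0], [0, 0, 0], [0, 0, 0]])

```text
time: 46.1
position: [0.4301, -0.1808, 0.0441]
ee_rot: [[-0.0, -0.712, 0.702], [0.0, 0.702, 0.712], [-1.0, 0.0, -0.0]]
wrist_force: [0.3, 0.1, -0.5]
opening: 0.0326
```

Request:
arm_command(dp=[[2, 0, 0], [2, 0, 0], [0, 0, 0]], delta_rot=[[0, 0, 0], [0, 0, 0], [0, 0, 0]])

```text
time: 46.4
position: [0.4306, -0.1807, 0.0403]
ee_rot: [[0.0, -0.712, 0.702], [-0.0, 0.702, 0.712], [-1.0, -0.0, 0.0]]
wrist_force: [-1.5, 3.7, 6.3]
opening: 0.0325
```

Run:
```python
from h import *
im=snapshot("side")[0]
c=im[195:225,305:340]; print(sensors.read_state()["position"])
g=cv2.cvtColor(c,cv2.COLOR_RGB2GRAY); g=cv2.createCLAHE(3,(2,2)).apply(cv2.resize(g,None,fx=20,fy=20,interpolation=cv2.INTER_CUBIC)); cv2.imwrite("pics/s16.png",g)
view(im,(305,195,340,225),"s16b.png",20,proj("side",[[*(SEAT[0][0]+np.array([[a*np.cos(q)-b*np.sin(q),a*np.sin(q)+b*np.cos(q)] for q in [np.radians(-134.6)]])[0]),.015] for a,b in [(.025,.019),(.025,-.019),(-.025,-.019),(-.025,.019),(.03,.024),(.03,-.024),(-.03,-.024),(-.03,.024)]]))
```

```text
[ 0.43059487 -0.18073802  0.04036747]
```

View pics/s16b.png

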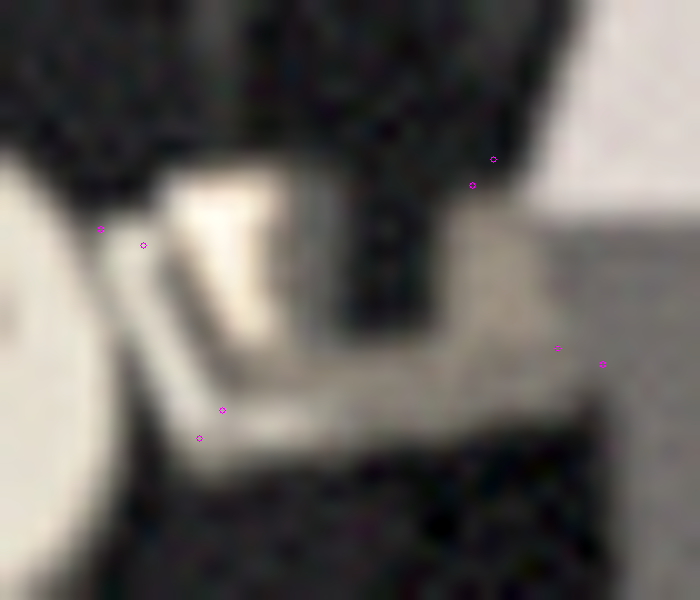

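View pics/s16.png

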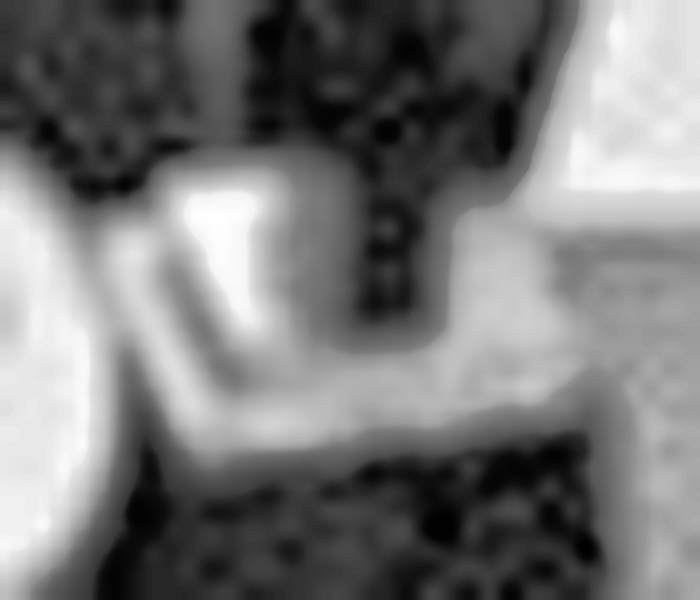

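Request:
arm_command(dp=[[-4, 0, 0], [0, -1.0, -0.8], [0, 0, 0]], delta_rot=[[0, 0, 0], [0, 0, 0], [0, 0, 0]])

```text
time: 46.75
position: [0.4304, -0.1822, 0.0441]
ee_rot: [[0.0, -0.712, 0.702], [0.0, 0.702, 0.712], [-1.0, 0.0, 0.0]]
wrist_force: [0.8, 0.1, -0.6]
opening: 0.0324
```

Request:
arm_command(dp=[[2, 0, 0], [1, 0, 0], [0, 0, 0]], delta_rot=[[0, 0, 0], [0, 0, 0], [0, 0, 0]])

```text
time: 47.05
position: [0.4305, -0.1821, 0.0411]
ee_rot: [[-0.0, -0.712, 0.702], [-0.0, 0.702, 0.712], [-1.0, 0.0, -0.0]]
wrist_force: [-0.7, 1.3, 2.2]
opening: 0.0325
```

Request:
arm_command(dp=[[1, 0.3, 0], [0, 0, 0]], delta_rot=[[0, 0, 0], [0, 0, 0]])

```text
time: 47.25
position: [0.4306, -0.1819, 0.0405]
ee_rot: [[0.0, -0.712, 0.702], [-0.0, 0.702, 0.712], [-1.0, -0.0, 0.0]]
wrist_force: [-0.6, 1.3, 6.5]
opening: 0.0326
```

Request:
arm_command(dp=[[0, 0, 0], [0, 0, 0], [0, 0, 0]], delta_rot=[[0, 0, 0], [0, 0, 0], [0, 0, 0]], grip=0.65)

```text
time: 47.55
position: [0.4301, -0.1819, 0.04]
ee_rot: [[-0.0, -0.712, 0.702], [0.0, 0.702, 0.712], [-1.0, 0.0, -0.0]]
wrist_force: [-1.0, -0.7, -0.0]
opening: 0.0555
```

Request:
arm_command(dp=[[-10, 0, 0], [-30, 0, 0], [-40, 0, 0], [-10, 0, 0], [0, 0, 0]], delta_rot=[[0, 0, 0], [0, 0, 0], [0, 0, 0], [0, 0, 0], [0, 0, 0]])

```text
time: 48.05
position: [0.4316, -0.182, 0.1327]
ee_rot: [[0.005, -0.712, 0.702], [-0.0, 0.702, 0.712], [-1.0, -0.004, 0.003]]
wrist_force: [0.4, -0.1, -1.1]
opening: 0.0552
```

Run:
```python
from h import *
r=look(); view(r["side"],(275,170,355,230),"s17.png",9); view(r["top"],(235,150,345,260),"t17.png",5)
```

```text
(no output)
```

View pics/s17.png

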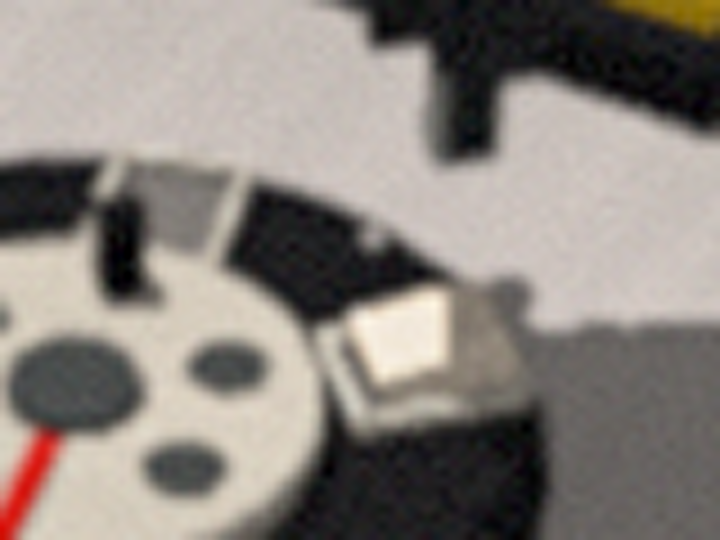

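View pics/t17.png

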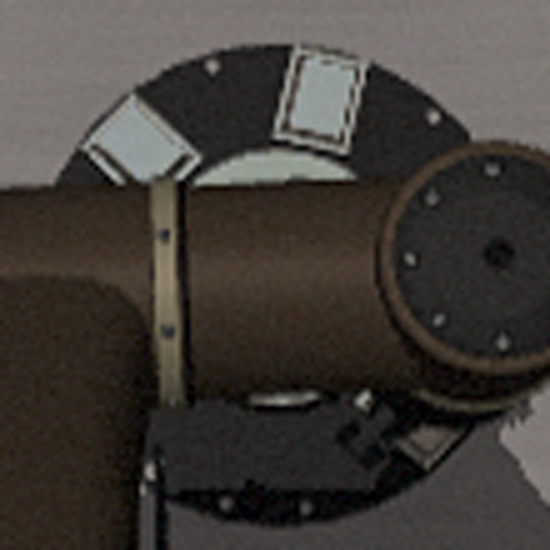

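Run:
```python
from h import *
planc([.44,.33],.14,107)
```

```text
dp [[-0.8, 29.4, 31.0], [-0.8, 30.6, 29.7], [-0.8, 31.8, 28.4], [-0.8, 33.0, 27.1], [-0.8, 34.0, 25.7]]  rot [[0.473, 0, 0], [0.473, 0, 0], [0.473, 0, 0], [0.473, 0, 0], [0.473, 0, 0]]
dp [[-0.8, 35.1, 24.3], [-0.8, 36.0, 22.8], [-0.8, 37.0, 21.3], [-0.8, 37.8, 19.8], [-0.8, 38.6, 18.2]]  rot [[0.473, 0, 0], [0.473, 0, 0], [0.473, 0, 0], [0.473, 0, 0], [0.473, 0, 0]]
dp [[-0.8, 39.3, 16.6], [-0.8, 40.0, 14.9]]  rot [[0.473, 0, 0], [0.473, 0, 0]]
cur [ 0.43   -0.1818  0.1302] phi 135.4 j6 now -45.9 dphi -28.4 rows 12
```

Request:
arm_command(dp=[[-0.8, 29.4, 31.0], [-0.8, 30.6, 29.7], [-0.8, 31.8, 28.4], [-0.8, 33.0, 27.1], [-0.8, 34.0, 25.7]], delta_rot=[[0.473, 0, 0], [0.473, 0, 0], [0.473, 0, 0], [0.473, 0, 0], [0.473, 0, 0]])

```text
time: 48.65
position: [0.4333, 0.0326, 0.1332]
ee_rot: [[-0.002, -0.551, 0.834], [-0.001, 0.834, 0.551], [-1.0, 0.0, -0.002]]
wrist_force: [1.1, -0.1, 0.2]
opening: 0.0557
```

Request:
arm_command(dp=[[-0.8, 35.1, 24.3], [-0.8, 36.0, 22.8], [-0.8, 37.0, 21.3], [-0.8, 37.8, 19.8], [-0.8, 38.6, 18.2]], delta_rot=[[0.473, 0, 0], [0.473, 0, 0], [0.473, 0, 0], [0.473, 0, 0], [0.473, 0, 0]])

```text
time: 49.15
position: [0.4376, 0.2459, 0.1369]
ee_rot: [[-0.002, -0.369, 0.929], [-0.002, 0.929, 0.369], [-1.0, -0.001, -0.002]]
wrist_force: [0.5, 0.0, 0.8]
opening: 0.0556
```

Request:
arm_command(dp=[[-0.8, 39.3, 16.6], [-0.8, 40.0, 14.9], [0, 0, 0]], delta_rot=[[0.473, 0, 0], [0.473, 0, 0], [0, 0, 0]])

```text
time: 49.45
position: [0.4402, 0.3341, 0.1381]
ee_rot: [[-0.0, -0.295, 0.956], [-0.001, 0.956, 0.295], [-1.0, -0.001, -0.001]]
wrist_force: [-0.1, -0.8, -0.5]
opening: 0.0554
```

```bash
cat >> h.py <<'E'
def seats(im):
    m=masks(im); hsv=cv2.cvtColor(im,cv2.COLOR_RGB2HSV).astype(int)
    for i,(p,a) in SEAT.items():
        e=np.array([np.cos(np.radians(a)),np.sin(np.radians(a))]); n=np.array([-e[1],e[0]])
        # pad top outline: bright/red inside a window a little larger than the pad, eroded from rim by dark gap
        print(i,np.round(proj("top",[[*p,.026]]),1))
E
python3 - <<'E'
from h import *
r=look(); crate(r["top"]); view(r["top"],(235,150,345,260),"t18.png",7); view(r["side"],(220,170,350,270),"s18.png",6)
np.savez("t18.npz",im=r["top"])
seats(r["top"])
E
```

```text
white [194.6 230.7 109. ] xy [0.4393 0.1873] yaw long 16.7 [31.3 39.8]
0 [[318.2 230.9]]
1 [[326.5 194.2]]
2 [[298.8 168.8]]
3 [[262.7 179.4]]
4 [[253.6 215.7]]
```

View pics/t18.png

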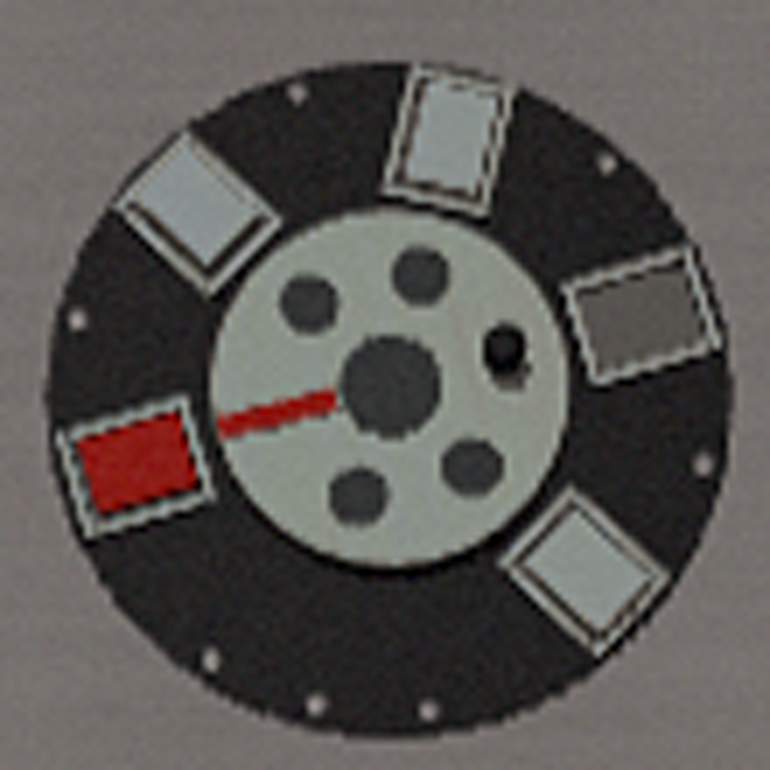

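View pics/s18.png

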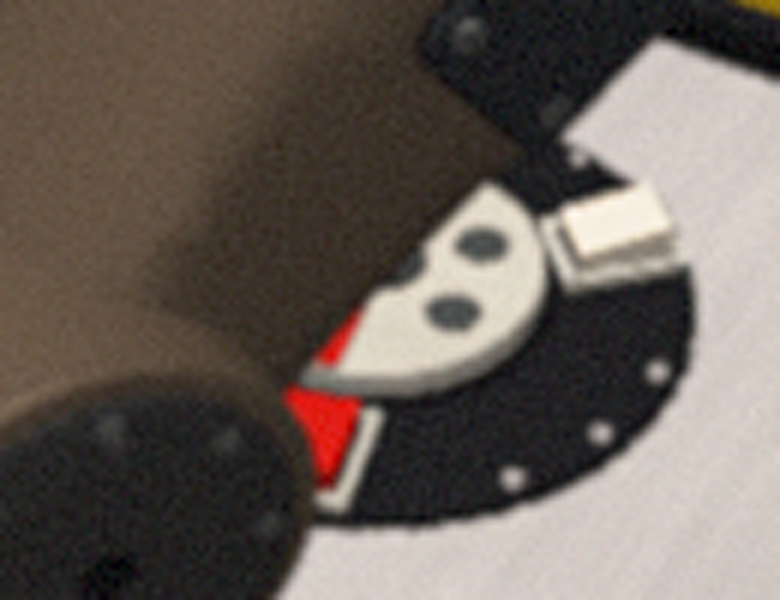

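```bash
cat >> h.py <<'E'
def seatz(nframes=1,ds=None):
    p=camera_params("top");R=cv2.Rodrigues(p["rvec"])[0];t=p["tvec"]
    if ds is None: ds=[snapshot("top")[1] for _ in range(nframes)]
    D=np.mean(ds,0)
    vv,uu=np.mgrid[150:262,235:346]; uv=np.c_[uu.ravel(),vv.ravel()].astype(float)
    n=cv2.undistortPoints(uv[:,None],p["camera_matrix"],p["distortion"])[:,0]
    z=D[150:262,235:346].ravel(); P=(np.c_[n,np.ones(len(n))]*z[:,None]-t)@R
    W=ray("top",uv,.026)[:,:2]
    for i,(c,a) in SEAT.items():
        e=np.array([np.cos(np.radians(a)),np.sin(np.radians(a))]); q=np.array([-e[1],e[0]])
        l=np.c_[(W-c)@e,(W-c)@q]; k=(abs(l[:,0])<.019)&(abs(l[:,1])<.013)
        A=np.c_[l[k],np.ones(k.sum())]; s,res,*_=np.linalg.lstsq(A,P[k,2],rcond=None)
        sd=np.std(P[k,2]-A@s); C=np.linalg.inv(A.T@A)*sd**2
        print("seat",i,"n",k.sum(),"top z mm %.1f+-%.1f"%(s[2]*1e3,C[2,2]**.5*1e3),"tilt deg radial %.1f+-%.1f tang %.1f+-%.1f"%tuple(np.degrees([s[0],C[0,0]**.5,s[1],C[1,1]**.5])))
E
python3 - <<'E'
from h import *
seatz(ds=[np.load("top0.npz")["d"]])
seatz(3)
E
```

```text
seat 0 n 109 top z mm 26.0+-0.3 tilt deg radial 1.5+-1.7 tang -5.0+-2.4
seat 1 n 105 top z mm 39.0+-21.3 tilt deg radial -45.2+-111.6 tang 148.0+-164.1
seat 2 n 103 top z mm 8.5+-0.3 tilt deg radial 2.6+-1.7 tang -3.7+-2.5
seat 3 n 102 top z mm 26.2+-0.3 tilt deg radial 1.1+-1.8 tang -4.0+-2.6
seat 4 n 108 top z mm 8.1+-0.3 tilt deg radial -1.0+-1.8 tang -1.8+-2.6
seat 0 n 109 top z mm 29.2+-0.2 tilt deg radial 9.1+-1.0 tang 1.5+-1.5
seat 1 n 105 top z mm 13.5+-5.0 tilt deg radial 24.1+-26.4 tang -14.1+-38.8
seat 2 n 103 top z mm 30.9+-5.0 tilt deg radial -44.0+-26.2 tang -42.1+-38.4
seat 3 n 102 top z mm 36.2+-7.1 tilt deg radial 91.4+-37.9 tang 9.6+-54.1
seat 4 n 108 top z mm 26.0+-0.2 tilt deg radial 0.9+-1.1 tang -1.2+-1.5
```

```bash
sed -i 's/k=(abs(l\[:,0\])<.019)&(abs(l\[:,1\])<.013)/k=(abs(l[:,0])<.019)\&(abs(l[:,1])<.013); k\&=abs(P[:,2]-np.median(P[k,2]))<.012/; s/D=np.mean(ds,0)/D=np.median(ds,0)/' h.py
python3 - <<'E'
from h import *
seatz(3)
E
```

```text
seat 0 n 109 top z mm 29.2+-0.2 tilt deg radial 9.6+-1.3 tang -1.7+-1.8
seat 1 n 105 top z mm 8.6+-0.3 tilt deg radial -0.2+-1.4 tang -0.5+-2.1
seat 2 n 103 top z mm 26.0+-0.2 tilt deg radial 0.5+-1.2 tang 1.7+-1.8
seat 3 n 102 top z mm 26.3+-0.2 tilt deg radial 0.7+-1.2 tang 1.6+-1.8
seat 4 n 108 top z mm 25.8+-0.2 tilt deg radial -0.4+-1.1 tang 1.2+-1.6
```

Run:
```python
from h import *
im=np.load("t18.npz")["im"]
view(im,(175,210,215,250),"t19.png",15)
hsv=cv2.cvtColor(im,cv2.COLOR_RGB2HSV).astype(int); m=(hsv[:,:,1]<90)&(hsv[:,:,2]>75)
for b in blobs(m,(178,213,213,249),25): print(np.round(b[:3],1),padpose("top",b[3],.023),ray("top",b[:2],.023))
```

```text
[194.7 230.8 155.5] (array([0.43906229, 0.18723157]), np.float32(16.707067), [35.03496551513672, 46.57793426513672]) [[0.43892777 0.18711876 0.023     ]]
```

View pics/t19.png

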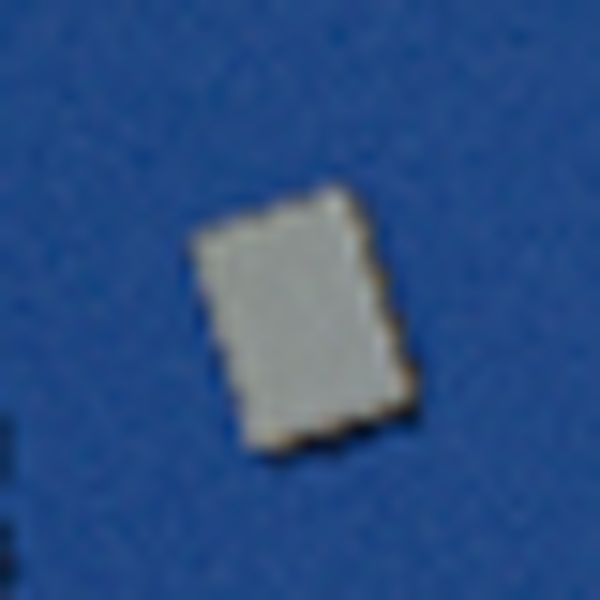

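Run:
```python
from h import *
planc([.4391,.1872],.12,106.3)
```

```text
dp [[5.0, -33.8, -10.6], [5.0, -33.9, -10.5], [5.0, -33.9, -10.4], [5.0, -33.9, -10.3]]  rot [[0.033, 0, 0], [0.033, 0, 0], [0.033, 0, 0], [0.033, 0, 0]]
cur [0.4403 0.329  0.1398] phi 107.0 j6 now -130.2 dphi -0.7 rows 4
```

Request:
arm_command(dp=[[5, -33.8, -10.6], [5, -33.9, -10.5], [10, -33.9, -10.4], [10, -33.9, -10.3], [0, 0, 0]], delta_rot=[[0.033, 0, 0], [0.033, 0, 0], [0.033, 0, 0], [0.033, 0, 0], [0, 0, 0]])

```text
time: 50.35
position: [0.4375, 0.1836, 0.1088]
ee_rot: [[-0.003, -0.278, 0.961], [-0.002, 0.961, 0.278], [-1.0, -0.001, -0.003]]
wrist_force: [-0.3, -0.1, -0.4]
opening: 0.0556
```

Request:
arm_command(dp=[[0, 0, 0], [0, 0, 0]], delta_rot=[[0, 0, 0], [0, 0, 0]])

```text
time: 50.55
position: [0.4399, 0.1886, 0.1104]
ee_rot: [[0.001, -0.282, 0.96], [0.001, 0.96, 0.282], [-1.0, 0.001, 0.001]]
wrist_force: [-0.8, -0.1, -0.9]
opening: 0.0553
```

Run:
```python
from h import *
planc([.4391,.1872],.0318,106.3,n=3)
```

```text
dp [[26.2, -0.4, -0.4], [26.2, -0.4, -0.4], [26.2, -0.4, -0.4]]  rot [[0.003, 0, 0], [0.003, 0, 0], [0.003, 0, 0]]
cur [0.4399 0.1886 0.1104] phi 106.4 j6 now -120.5 dphi -0.1 rows 3
```

Request:
arm_command(dp=[[27, -0.4, -0.3], [27, -0.4, -0.3], [18, 0, 0], [6.5, 0, 0], [0, 0, 0]], delta_rot=[[0, 0, 0], [0, 0, 0], [0, 0, 0], [0, 0, 0], [0, 0, 0]])

```text
time: 51.05
position: [0.4388, 0.1876, 0.0308]
ee_rot: [[-0.001, -0.283, 0.959], [-0.001, 0.959, 0.283], [-1.0, -0.001, -0.001]]
wrist_force: [-0.0, -0.4, 1.2]
opening: 0.0552
```

Request:
arm_command(dp=[[0, 0, 0]], delta_rot=[[0, 0, 0]])

```text
time: 51.15
position: [0.4395, 0.1881, 0.032]
ee_rot: [[0.001, -0.282, 0.959], [0.001, 0.959, 0.282], [-1.0, 0.0, 0.001]]
wrist_force: [0.6, 0.1, 0.3]
opening: 0.0554
```

Request:
arm_command(dp=[[0, 0, 0], [0, 0, 0], [0, 0, 0], [0, 0, 0]], delta_rot=[[0, 0, 0], [0, 0, 0], [0, 0, 0], [0, 0, 0]], grip=0)

```text
time: 51.55
position: [0.4395, 0.1879, 0.0325]
ee_rot: [[0.002, -0.282, 0.959], [0.002, 0.959, 0.282], [-1.0, 0.001, 0.002]]
wrist_force: [-2.0, -1.1, 5.0]
opening: 0.0325
```

Request:
arm_command(dp=[[-15, 0, 0], [-35, 0, 0], [-30, 0, 0], [-15, 0, 0], [0, 0, 0]], delta_rot=[[0, 0, 0], [0, 0, 0], [0, 0, 0], [0, 0, 0], [0, 0, 0]])

```text
time: 52.05
position: [0.4402, 0.1884, 0.1294]
ee_rot: [[0.004, -0.282, 0.959], [0.004, 0.959, 0.282], [-1.0, 0.003, 0.005]]
wrist_force: [-0.8, 0.6, -1.1]
opening: 0.0327
```

Run:
```python
from h import *
planc(SEAT[1][0],.125,195.4)
```

```text
dp [[0.4, -37.6, -1.5], [0.4, -37.0, -6.7], [0.4, -35.7, -11.9], [0.4, -33.7, -16.8], [0.4, -31.0, -21.4]]  rot [[-1.619, 0, 0], [-1.619, 0, 0], [-1.619, 0, 0], [-1.619, 0, 0], [-1.619, 0, 0]]
dp [[0.4, -27.7, -25.5], [0.4, -23.8, -29.1], [0.4, -19.5, -32.2], [0.4, -14.7, -34.6], [0.4, -9.7, -36.4]]  rot [[-1.619, 0, 0], [-1.619, 0, 0], [-1.619, 0, 0], [-1.619, 0, 0], [-1.619, 0, 0]]
dp [[0.4, -4.5, -37.4]]  rot [[-1.619, 0, 0]]
cur [0.4402 0.1884 0.1294] phi 106.4 j6 now -120.4 dphi 89.0 rows 11
```

Request:
arm_command(dp=[[0, -37.6, -1.5], [0, -37.0, -6.7], [0, -35.7, -11.9], [0, -33.7, -16.8], [0, -31.0, -21.4]], delta_rot=[[-1.619, 0, 0], [-1.619, 0, 0], [-1.619, 0, 0], [-1.619, 0, 0], [-1.619, 0, 0]])

```text
time: 52.55
position: [0.4841, 0.0051, 0.1259]
ee_rot: [[-0.0, -0.836, 0.548], [0.0, 0.548, 0.836], [-1.0, 0.0, -0.0]]
wrist_force: [0.7, 0.6, -1.0]
opening: 0.0327
```

Request:
arm_command(dp=[[0, -27.7, -25.5], [0, -23.8, -29.1], [0, -19.5, -32.2], [0, -14.7, -34.6], [0, -9.7, -36.4]], delta_rot=[[-1.619, 0, 0], [-1.619, 0, 0], [-1.619, 0, 0], [-1.619, 0, 0], [-1.619, 0, 0]])

```text
time: 53.05
position: [0.528, -0.1766, 0.1257]
ee_rot: [[-0.001, -0.993, -0.121], [0.0, -0.121, 0.993], [-1.0, 0.001, 0.0]]
wrist_force: [0.6, 1.0, -0.1]
opening: 0.0328
```

Request:
arm_command(dp=[[0, -4.5, -37.4], [0, 0, 0], [0, 0, 0]], delta_rot=[[-1.619, 0, 0], [0, 0, 0], [0, 0, 0]])

```text
time: 53.35
position: [0.5362, -0.2124, 0.1252]
ee_rot: [[-0.002, -0.968, -0.251], [0.0, -0.251, 0.968], [-1.0, 0.001, 0.001]]
wrist_force: [0.4, 0.2, -0.8]
opening: 0.0325
```

Run:
```python
from h import *
planc(SEAT[1][0]+.0005*np.array([-.266,.964]),.06,195.4,n=3)
```

```text
dp [[21.7, -1.7, -0.5], [21.7, -1.7, -0.5], [21.7, -1.7, -0.5]]  rot [[-0.059, 0, 0], [-0.059, 0, 0], [-0.059, 0, 0]]
cur [ 0.5362 -0.2124  0.1252] phi -165.5 j6 now 16.7 dphi 0.9 rows 3
```

Request:
arm_command(dp=[[25, -1.7, -0.5], [25, -1.7, -0.5], [15, -1.7, -0.5], [0, 0, 0], [0, 0, 0]], delta_rot=[[-0.059, 0, 0], [-0.059, 0, 0], [-0.059, 0, 0], [0, 0, 0], [0, 0, 0]])

```text
time: 53.85
position: [0.5422, -0.211, 0.0615]
ee_rot: [[-0.001, -0.963, -0.269], [-0.0, -0.269, 0.963], [-1.0, 0.001, 0.0]]
wrist_force: [0.1, 0.2, 0.2]
opening: 0.0327
```

Request:
arm_command(dp=[[0, 0, 0]], delta_rot=[[0, 0, 0]])

```text
time: 53.95
position: [0.543, -0.2114, 0.0624]
ee_rot: [[0.002, -0.963, -0.269], [-0.0, -0.269, 0.963], [-1.0, -0.002, -0.001]]
wrist_force: [-0.4, 0.5, -0.6]
opening: 0.0329
```

Run:
```python
from h import *
planc(SEAT[1][0]+.0005*np.array([-.266,.964]),.0445,195.4,n=1)
im=snapshot("side")[0]; view(im,(250,140,350,240),"s20.png",6)
```

```text
dp [[17.9, 1.8, -0.7]]  rot [[0.045, 0, 0]]
cur [ 0.543  -0.2114  0.0624] phi -164.4 j6 now 17.7 dphi -0.2 rows 1
```

View pics/s20.png

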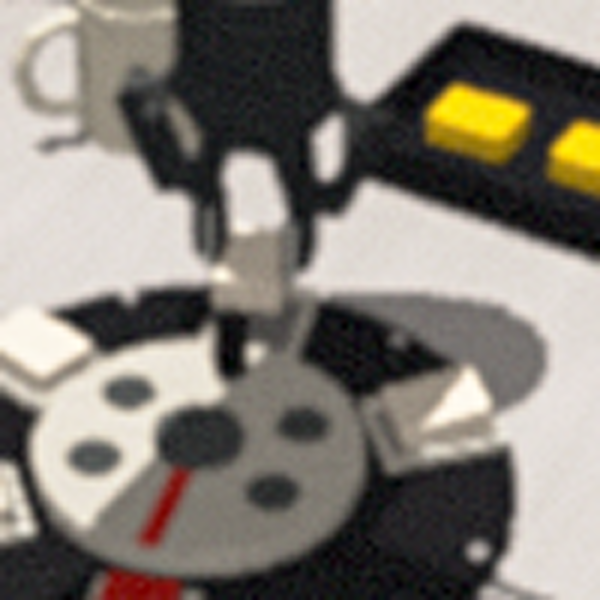

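Request:
arm_command(dp=[[10, 1.3, -0.7], [5, 0, 0], [2.5, 0, 0], [0, 0, 0], [0, 0, 0]], delta_rot=[[0.04, 0, 0], [0, 0, 0], [0, 0, 0], [0, 0, 0], [0, 0, 0]])

```text
time: 54.5
position: [0.5413, -0.2129, 0.0437]
ee_rot: [[-0.0, -0.964, -0.266], [-0.0, -0.266, 0.964], [-1.0, 0.0, 0.0]]
wrist_force: [0.5, 0.9, -1.8]
opening: 0.0329
```

Run:
```python
from h import *
planc(SEAT[1][0]+.0005*np.array([-.266,.964]),.0425,195.4,n=1)
```

```text
dp [[1.2, -0.2, 0.4]]  rot [[0.002, 0, 0]]
cur [ 0.5413 -0.2129  0.0437] phi -164.6 j6 now 17.6 dphi -0.0 rows 1
```

Request:
arm_command(dp=[[1, -0.1, 0.4], [1, 0, 0], [1, 0, 0], [0, 0, 0]], delta_rot=[[0, 0, 0], [0, 0, 0], [0, 0, 0], [0, 0, 0]])

```text
time: 54.9
position: [0.5412, -0.2124, 0.0407]
ee_rot: [[-0.0, -0.964, -0.266], [0.0, -0.266, 0.964], [-1.0, 0.0, 0.0]]
wrist_force: [0.5, -0.2, -0.3]
opening: 0.0325
```

Request:
arm_command(dp=[[1, 0, 0], [1, 0, 0], [0, 0, 0]], delta_rot=[[0, 0, 0], [0, 0, 0], [0, 0, 0]])

```text
time: 55.2
position: [0.5412, -0.2124, 0.0386]
ee_rot: [[-0.0, -0.964, -0.266], [0.0, -0.266, 0.964], [-1.0, 0.0, 0.0]]
wrist_force: [0.1, -0.7, -0.8]
opening: 0.0326
```

Request:
arm_command(dp=[[1, 0, 0], [1, 0, 0], [0.5, 0, 0], [0, 0, 0]], delta_rot=[[0, 0, 0], [0, 0, 0], [0, 0, 0], [0, 0, 0]])

```text
time: 55.6
position: [0.5412, -0.2124, 0.0362]
ee_rot: [[-0.0, -0.964, -0.266], [0.0, -0.266, 0.964], [-1.0, 0.0, 0.0]]
wrist_force: [-0.6, 0.1, -0.4]
opening: 0.0324
```

Request:
arm_command(dp=[[0.5, 0, 0], [0, 0, 0]], delta_rot=[[0, 0, 0], [0, 0, 0]])

```text
time: 55.8
position: [0.5413, -0.2124, 0.0358]
ee_rot: [[-0.0, -0.964, -0.266], [0.0, -0.266, 0.964], [-1.0, 0.0, 0.0]]
wrist_force: [0.1, 0.1, -0.7]
opening: 0.0326
```

Request:
arm_command(dp=[[0, 0, 0], [0, 0, 0], [0, 0, 0]], delta_rot=[[0, 0, 0], [0, 0, 0], [0, 0, 0]], grip=0.65)

```text
time: 56.1
position: [0.5413, -0.2124, 0.0359]
ee_rot: [[0.0, -0.964, -0.266], [-0.0, -0.266, 0.964], [-1.0, -0.0, -0.0]]
wrist_force: [-0.4, 0.1, 0.1]
opening: 0.0555
```

Request:
arm_command(dp=[[-10, 0, 0], [-30, 0, 0], [-40, 0, 0], [0, 0, 0], [0, 0, 0]], delta_rot=[[0, 0, 0], [0, 0, 0], [0, 0, 0], [0, 0, 0], [0, 0, 0]])

```text
time: 56.6
position: [0.5421, -0.2124, 0.1178]
ee_rot: [[0.004, -0.964, -0.266], [-0.0, -0.266, 0.964], [-1.0, -0.003, -0.001]]
wrist_force: [0.6, -0.8, -0.4]
opening: 0.0552
```

Run:
```python
from h import *
u=np.array([np.cos(np.radians(-134.6)),np.sin(np.radians(-134.6))])
planc(C+.172*u,.115,135.4)
```

```text
dp [[0.4, 18.7, 3.6], [0.4, 19.0, 1.1], [0.4, 19.0, -1.4], [0.4, 18.7, -3.9], [0.4, 18.0, -6.3]]  rot [[1.5, 0, 0], [1.5, 0, 0], [1.5, 0, 0], [1.5, 0, 0], [1.5, 0, 0]]
dp [[0.4, 17.0, -8.5], [0.4, 15.8, -10.7], [0.4, 14.2, -12.7]]  rot [[1.5, 0, 0], [1.5, 0, 0], [1.5, 0, 0]]
cur [ 0.5421 -0.2124  0.1178] phi -164.6 j6 now 17.6 dphi -60.0 rows 8
```

Request:
arm_command(dp=[[0, 18.7, 3.6], [0, 19.0, 1.1], [0, 19.0, -1.4], [0, 18.7, -3.9], [0, 18.0, -6.3]], delta_rot=[[1.5, 0, 0], [1.5, 0, 0], [1.5, 0, 0], [1.5, 0, 0], [1.5, 0, 0]], grip=0)

```text
time: 57.1
position: [0.4448, -0.22, 0.1151]
ee_rot: [[-0.002, -0.925, 0.381], [0.0, 0.381, 0.925], [-1.0, 0.002, -0.0]]
wrist_force: [-0.6, -1.2, 0.1]
opening: -0.0
```

Request:
arm_command(dp=[[0, 17.0, -8.5], [0, 15.8, -10.7], [0, 14.2, -12.7], [0, 0, 0], [0, 0, 0]], delta_rot=[[1.5, 0, 0], [1.5, 0, 0], [1.5, 0, 0], [0, 0, 0], [0, 0, 0]])

```text
time: 57.6
position: [0.3891, -0.2247, 0.1157]
ee_rot: [[-0.0, -0.713, 0.701], [-0.0, 0.701, 0.713], [-1.0, 0.0, -0.0]]
wrist_force: [0.0, 0.3, 0.1]
opening: -0.0001
```

Run:
```python
from h import *
u=np.array([np.cos(np.radians(-134.6)),np.sin(np.radians(-134.6))])
planc(C+.172*u,.038,135.4,n=3)
r=look(); view(r["top"],(235,150,345,260),"t21.png",6); print(sensors.read_state()["opening"])
seatz(2)
```

```text
dp [[25.9, -0.2, 0.3], [25.9, -0.2, 0.3], [25.9, -0.2, 0.3]]  rot [[0.007, 0, 0], [0.007, 0, 0], [0.007, 0, 0]]
cur [ 0.3891 -0.2247  0.1157] phi 135.5 j6 now -39.8 dphi -0.1 rows 3
0.0001885541296050692
seat 0 n 107 top z mm 511.7+-0.1 tilt deg radial -14.5+-0.7 tang 17.5+-1.1
seat 1 n 104 top z mm 26.1+-0.2 tilt deg radial 1.1+-1.3 tang 4.3+-1.8
seat 2 n 102 top z mm 26.3+-0.3 tilt deg radial -1.8+-1.4 tang 3.4+-2.0
seat 3 n 102 top z mm 25.7+-0.2 tilt deg radial 1.7+-1.3 tang -0.8+-1.9
seat 4 n 98 top z mm 526.6+-0.2 tilt deg radial 9.8+-1.2 tang 42.2+-1.8
```

View pics/t21.png

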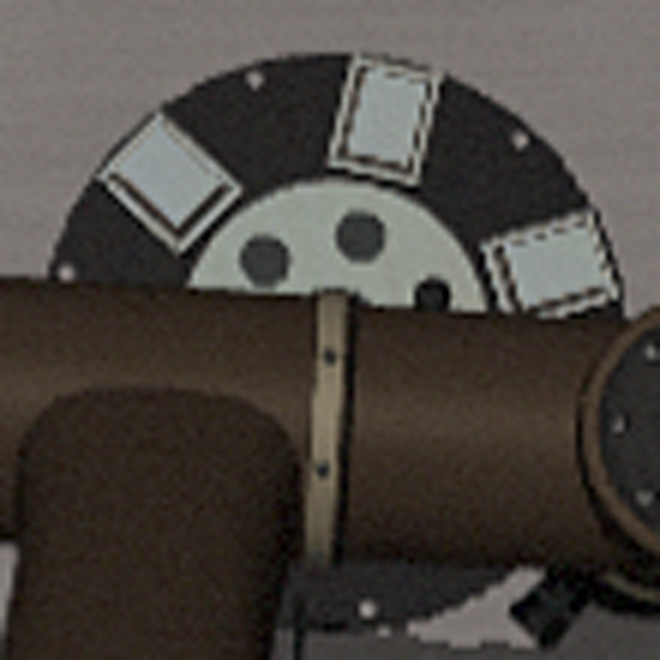

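Request:
arm_command(dp=[[26, -0.2, 0.3], [26, -0.2, 0.3], [20, -0.2, 0.3], [6, 0, 0], [0, 0, 0]], delta_rot=[[0, 0, 0], [0, 0, 0], [0, 0, 0], [0, 0, 0], [0, 0, 0]])

```text
time: 58.3
position: [0.3901, -0.2244, 0.0371]
ee_rot: [[-0.002, -0.713, 0.702], [0.0, 0.702, 0.713], [-1.0, 0.002, -0.002]]
wrist_force: [1.2, -0.2, 0.6]
opening: 0.0003
```

Request:
arm_command(dp=[[0, 0, 4], [0, 0, 4], [0, 0, 2], [0, 0, 0], [0, 0, 0]], delta_rot=[[0, 0, 0], [0, 0, 0], [0, 0, 0], [0, 0, 0], [0, 0, 0]])

```text
time: 58.8
position: [0.3976, -0.2172, 0.0382]
ee_rot: [[0.001, -0.712, 0.702], [-0.0, 0.702, 0.712], [-1.0, -0.001, 0.0]]
wrist_force: [0.1, 0.0, -0.4]
opening: 0.0006
```

Run:
```python
from h import *
im=snapshot("side")[0]; view(im,(275,170,355,230),"s22.png",9)
p=sensors.read_state()["position"]; print(p,np.linalg.norm(p[:2]-C))
```

```text
[ 0.39748947 -0.21726319  0.03806644] 0.1617009573978165
```

View pics/s22.png

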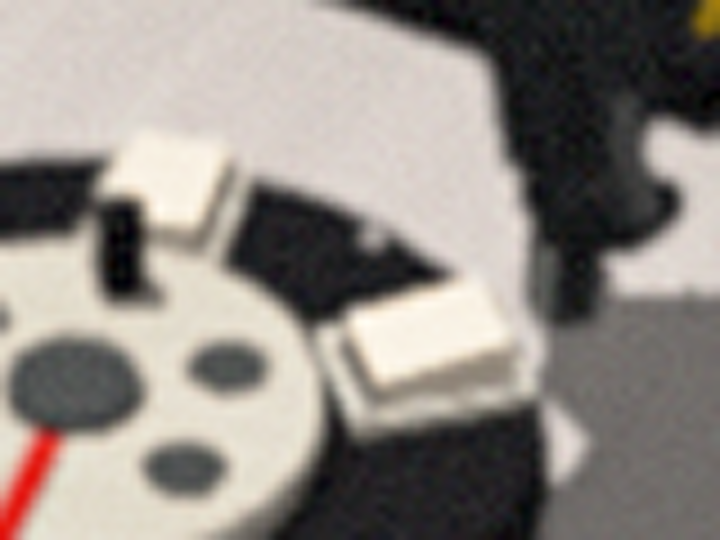

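Request:
arm_command(dp=[[0, 0, 2], [0, 0, 2], [0, 0, 2], [0, 0, 0]], delta_rot=[[0, 0, 0], [0, 0, 0], [0, 0, 0], [0, 0, 0]])

```text
time: 59.25
position: [0.4019, -0.2129, 0.0378]
ee_rot: [[0.0, -0.712, 0.702], [-0.0, 0.702, 0.712], [-1.0, -0.0, 0.0]]
wrist_force: [-0.4, 0.2, -0.1]
opening: -0.0
```

Request:
arm_command(dp=[[0, 0, 1.5], [0, 0, 1.5], [0, 0, 0]], delta_rot=[[0, 0, 0], [0, 0, 0], [0, 0, 0]])

```text
time: 59.55
position: [0.4039, -0.2108, 0.0378]
ee_rot: [[0.0, -0.712, 0.702], [-0.0, 0.702, 0.712], [-1.0, -0.0, -0.0]]
wrist_force: [-0.1, -0.9, -0.4]
opening: 0.0002
```

Request:
arm_command(dp=[[0, 0, 1], [0, 0, 1], [0, 0, 0]], delta_rot=[[0, 0, 0], [0, 0, 0], [0, 0, 0]])

```text
time: 59.85
position: [0.4052, -0.2094, 0.0378]
ee_rot: [[-0.0, -0.712, 0.702], [-0.0, 0.702, 0.712], [-1.0, 0.0, -0.0]]
wrist_force: [-0.5, 0.3, 0.0]
opening: -0.0004
```

Run:
```python
from h import *
im=snapshot("side")[0]; view(im,(275,170,355,230),"s23.png",9)
p=sensors.read_state()["position"]; print(p,np.linalg.norm(p[:2]-C))
```

```text
[ 0.4051333  -0.20943618  0.0377901 ] 0.15076078472508556
```

View pics/s23.png

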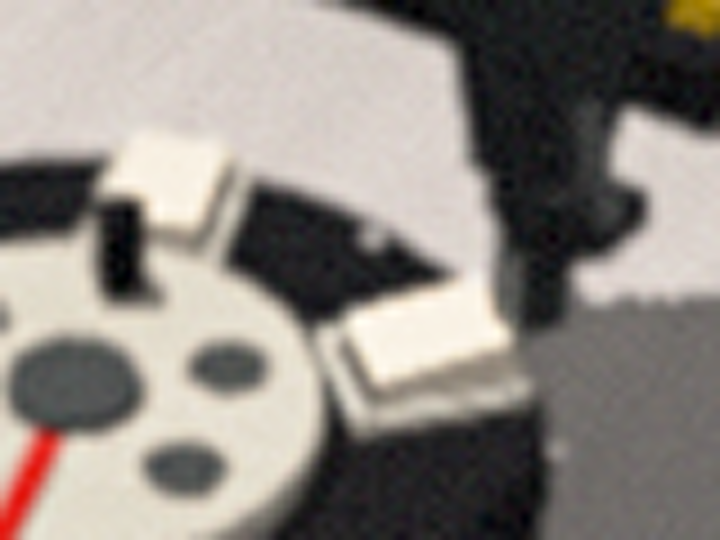

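Request:
arm_command(dp=[[0, 0, 1], [0, 0, 0.5], [0, 0, 0]], delta_rot=[[0, 0, 0], [0, 0, 0], [0, 0, 0]])

```text
time: 60.2
position: [0.4062, -0.2084, 0.0378]
ee_rot: [[0.0, -0.712, 0.702], [0.0, 0.702, 0.712], [-1.0, -0.0, 0.0]]
wrist_force: [0.9, -0.3, -0.3]
opening: 0.0001
```

Request:
arm_command(dp=[[0, 0, 1], [0, 0, 0.5], [0, 0, 0]], delta_rot=[[0, 0, 0], [0, 0, 0], [0, 0, 0]])

```text
time: 60.5
position: [0.4073, -0.2073, 0.0378]
ee_rot: [[0.0, -0.712, 0.702], [0.0, 0.702, 0.712], [-1.0, -0.0, 0.0]]
wrist_force: [0.5, 0.5, -0.3]
opening: -0.0001
```

Run:
```python
from h import *
im=snapshot("side")[0]; view(im,(275,170,355,230),"s24.png",9)
p=sensors.read_state()["position"]; print(p,np.linalg.norm(p[:2]-C))
```

```text
[ 0.40728049 -0.20730499  0.03780016] 0.14773565921070023
```

View pics/s24.png

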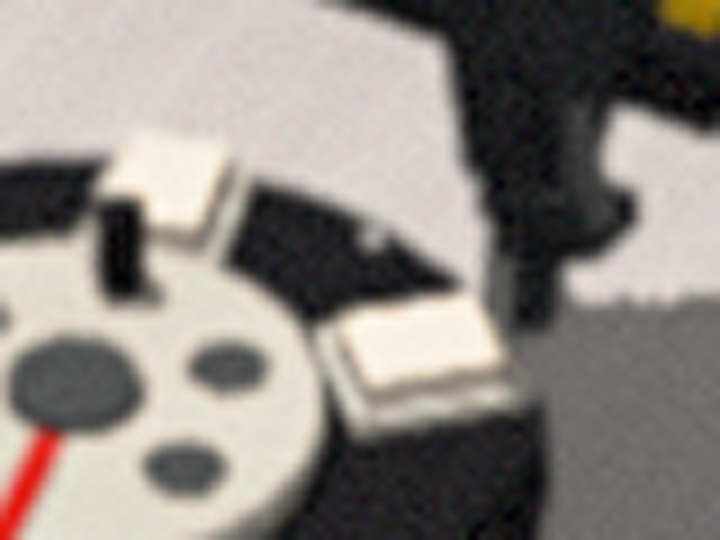

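Request:
arm_command(dp=[[0, 0, -5], [0, 0, -7], [-30, 0, 0], [-40, 0, 0], [-30, 0, 0]], delta_rot=[[0, 0, 0], [0, 0, 0], [0, 0, 0], [0, 0, 0], [0, 0, 0]])

```text
time: 61.05
position: [0.3984, -0.2164, 0.1396]
ee_rot: [[0.0, -0.712, 0.702], [-0.0, 0.702, 0.712], [-1.0, -0.0, 0.0]]
wrist_force: [0.5, -0.4, -0.4]
opening: 0.0
```

Run:
```python
from h import *
plan(.44,.33,.15,107,n=14)
```

```text
dp [[-0.7, 25.3, 29.9], [-0.7, 26.3, 29.0], [-0.7, 27.3, 28.0], [-0.7, 28.3, 27.0], [-0.7, 29.3, 26.0]]  rot [[0.406, 0, 0], [0.406, 0, 0], [0.406, 0, 0], [0.406, 0, 0], [0.406, 0, 0]]
dp [[-0.7, 30.2, 25.0], [-0.7, 31.0, 23.9], [-0.7, 31.8, 22.8], [-0.7, 32.6, 21.6], [-0.7, 33.4, 20.4]]  rot [[0.406, 0, 0], [0.406, 0, 0], [0.406, 0, 0], [0.406, 0, 0], [0.406, 0, 0]]
dp [[-0.7, 34.1, 19.3], [-0.7, 34.7, 18.0], [-0.7, 35.4, 16.8], [-0.7, 35.9, 15.5]]  rot [[0.406, 0, 0], [0.406, 0, 0], [0.406, 0, 0], [0.406, 0, 0]]
cur [ 0.3984 -0.2164  0.1396] phi 135.4 j6 now -41.1 dphi -28.4 rows 14
```

Request:
arm_command(dp=[[-4, 25.3, 29.9], [-4, 26.3, 29.0], [-4, 27.3, 28.0], [-4, 28.3, 27.0], [0, 29.3, 26.0]], delta_rot=[[0.406, 0, 0], [0.406, 0, 0], [0.406, 0, 0], [0.406, 0, 0], [0.406, 0, 0]])

```text
time: 61.55
position: [0.4135, -0.0197, 0.1545]
ee_rot: [[0.001, -0.576, 0.818], [0.001, 0.818, 0.576], [-1.0, -0.0, 0.001]]
wrist_force: [0.1, 0.7, -0.1]
opening: -0.0003
```

Request:
arm_command(dp=[[0, 30.2, 25.0], [0, 31.0, 23.9], [0, 31.8, 22.8], [0, 32.6, 21.6], [0, 33.4, 20.4]], delta_rot=[[0.406, 0, 0], [0.406, 0, 0], [0.406, 0, 0], [0.406, 0, 0], [0.406, 0, 0]])

```text
time: 62.05
position: [0.4282, 0.1755, 0.1539]
ee_rot: [[0.0, -0.423, 0.906], [0.0, 0.906, 0.423], [-1.0, 0.0, 0.0]]
wrist_force: [0.9, 0.1, 1.1]
opening: -0.0001
```

Request:
arm_command(dp=[[0, 34.1, 19.3], [0, 34.7, 18.0], [0, 35.4, 16.8], [0, 35.9, 15.5], [0, 0, 0]], delta_rot=[[0.406, 0, 0], [0.406, 0, 0], [0.406, 0, 0], [0.406, 0, 0], [0, 0, 0]])

```text
time: 62.55
position: [0.4411, 0.334, 0.1534]
ee_rot: [[0.001, -0.294, 0.956], [0.0, 0.956, 0.294], [-1.0, 0.0, 0.001]]
wrist_force: [-1.1, -1.0, -0.5]
opening: -0.0002
```

Run:
```python
from h import *
seatz(5)
im=snapshot("top")[0]; np.savez("t25.npz",im=im); view(im,(235,150,345,260),"t25.png",7); cv2.imwrite("pics/t25f.png",im[:,:,::-1])
m=masks(im)
for b in blobs(m["red"],(240,155,340,255),15): print("red",np.round(b[:3],1),ray("top",b[:2],.026)[0] if b[2]>80 else ray("top",b[:2],.028)[0])
r=ray("top",[b[:2] for b in blobs(m["red"],(240,155,340,255),15) if b[2]<80],.028)[:,:2]-C; print("pointer yaw",np.degrees(np.arctan2(r[:,1],r[:,0])),"want",YAW+120)
for b in blobs(m["yellow"],(370,175,425,245),30): print("yellow",np.round(b[:3],1),ray("top",b[:2],.023))
```

```text
seat 0 n 109 top z mm 26.1+-0.2 tilt deg radial 0.0+-1.1 tang -1.6+-1.6
seat 1 n 105 top z mm 26.0+-0.2 tilt deg radial -0.5+-1.0 tang -2.2+-1.5
seat 2 n 103 top z mm 26.1+-0.2 tilt deg radial -2.0+-1.0 tang -0.7+-1.5
seat 3 n 102 top z mm 26.4+-0.2 tilt deg radial 1.5+-1.1 tang 0.6+-1.6
seat 4 n 108 top z mm 25.8+-0.2 tilt deg radial -1.6+-0.9 tang 0.3+-1.3
red [254.1 215.7 134. ] [0.48052291 0.00724719 0.026     ]
red [274.2 208.5  27. ] [ 0.50064923 -0.05364557  0.028     ]
pointer yaw [102.0582075] want 105.4
yellow [396.  222.6 120.5] [[ 0.4501411  -0.42095271  0.023     ]]
yellow [394.5 198.5 117. ] [[ 0.52411189 -0.42051727  0.023     ]]
```

View pics/t25.png

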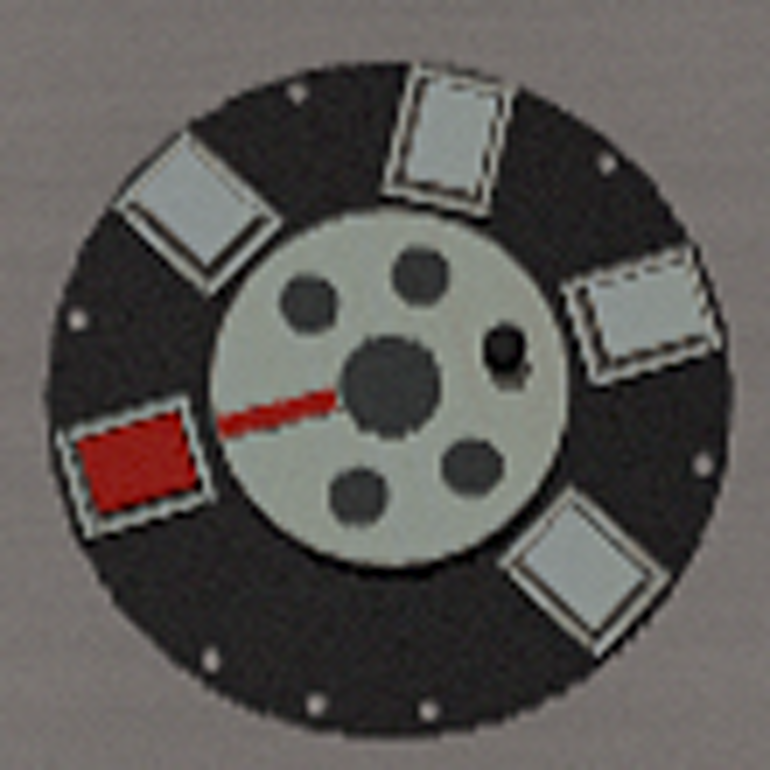

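View pics/t25f.png

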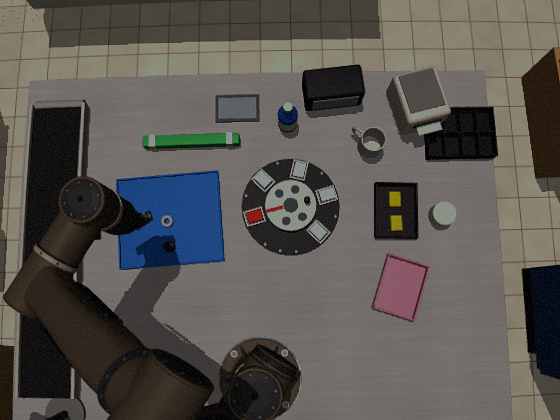

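Run:
```python
from rig import hand_in,sensors
print(sensors.read_state()["time"]); print(hand_in())
```

```text
62.85
the job is handed in; nothing more can be done
None
```

I carried out the whole job and handed it in at about 63 s of the 210 s allowed. No verdict came back.

- **Wheel:** Only one place rubbed, with the pointer facing seat 4. Drag there was about 6 to 7 N, against about 1 N at seat 3. I did not turn past seats 0, 1 and 2. I released the wheel within that high-drag stretch. I could not measure the rub after letting go.
- **Pads:** The red pad is in seat 4 and the four white pads are in seats 0 to 3. Both yellow worn pads are in the black scrap tray, not the pink look-alike.
- **Knocked pad:** One white pad in the crate was shifted partway through, so I measured it again before picking it up.
- **Seat 0:** This pad first came to rest tilted about 9°, with its outer end on the rim. I pushed it inward with the closed fingers and it dropped in flat.

**Last checks:**
- **Seating:** Depth readings put all five pad tops at 25.8 to 26.4 mm against the nominal 26 mm. Tilts came out at or below about 2°, with a reading error of 1 to 1.6°.
- **Scrap tray:** Both worn pads lie well inside it.
- **Other objects:** The bottle, mug, roll and divider looked unmoved in the last picture.

**Doubts:**
- The camera put the pointer at about 102°, while seat 4 faces 105.4°. The drag profile was flat over that range, so I left the wheel alone.
- The seat 3 pad sits toward the outer end of its pocket, though it is flat and fully down.

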